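# Set up the laser alignment mirrors beside the lathe

## Robot

A 6-joint arm with a two-finger parallel gripper is mounted at the origin on the work surface. World frame = base frame: x ahead of the robot, y to its left, z up, the work surface at z = 0. Lengths are in m, angles in rad, forces in N, time in s.
With the tool pointing down it reaches from about 0.375 to 0.975 m from the base axis. Payload 3.8 kg.
Tool frame: the origin (TCP) lies at the very end of the fingers, on their centre line; the grasp point (between the pads) lies 19 mm behind it; z points along the fingers, y is the line along which they close (so a half turn about z gives the same grasp; the last joint's range is limited). The gripper opens to 88 mm and grips with 3 to 60 N. Pads are 18 mm wide; open, the fingers measure 123 mm over their backs; the gripper's body (75 mm by 187 mm) begins 45 mm behind the grasp point.
Start: joints at [-1.142, 0.264, 1.604, -0, 1.274, -0.037], TCP at [0.303, -0.603, 0.213] pointing down, gripper open.
Joint ranges: [-2.63, 2.63], [-0.94, 2.18], [0.31, 2.57], [-1.31, 4.45], [0, 2.66], [-2.55, 2.55]. Speed limits (rad/s): [2.57, 2.57, 3.14, 3.14, 3.14, 3.14].

## Interface

Orientations are given as a rotation vector (axis times angle).
In Python, from plant import bot, viewer gives the robot as it stands.
- The arm moves only by the tool move_arm, never from a script. Its argument "commands" is a list of rows, each an object of numbers: "fingers": the finger opening in mm, from 0 to 88.1; "tx", "ty", "tz": the shift along the tool's x, y, z in units of 30 mm (1.0 is 30 mm); "rx", "ry", "rz": the turn, a rotation vector about the tool's x, y, z in units of 6 degrees (1.0 is 6 degrees). A call has 1 to 8 rows; each row shifts and turns the commanded pose from where the row before left it, along the tool's axes as they then stand; what a row does not reach is not made up. A row lasts 1/12 s, in which the tool goes at most 41.7 mm and 7.16 degrees, less where a joint would pass 70% of its speed; a pose out of reach is approached as far as the arm can. A call is refused whole if a number of a shift passes 1 or a number of a turn 1, either way. A call with a gripper value outside its range is refused whole. The fingers move at their own pace and stop on an object; "newtons" is the grip in N (left out, the last holds). Time passes only in rows, so rows that do not move let the fingers close. It gives the time, the measured TCP pose, the force, the opening and the grip force at its end, in the units of the state.
- bot.get_obs(): the state, without advancing time (a new reading comes with each control period).
- viewer.capture(name): name is "scene" or "top"; returns the picture (400x640x3 uint8, red, green, blue); there is no depth.
- viewer.calibration(name): a dict with "fx", "fy", "cx", "cy" (pixels), "distortion" ([k1, k2, p1, p2, k3] as OpenCV has them; the pictures are not rectified), "rvec" (rotation vector, rad) and "tvec" (3), from world to camera coordinates, as OpenCV has them. Camera axes: x right, y down, z forward; pixel columns grow to the right and rows downward; lengths in m; the calibration is good to about 2 mm. A picture is of the moment at which its call begins. calibration takes no time and is no camera call.
- bot.sign_off(): hands the job in; it is judged then, once.
The state is a dict: "time_s": time; "joint_pos": joint angles; "qd": joint speeds; "joint_torque": joint torques, N m; "tool_pos": TCP position; "tcp_rot": TCP orientation; "wrist_force": force on the tool from outside, world axes, zero at the start; "ft_torque": the same for the moment, N m; "gripper_width": opening from 0.0 (shut) to 1.0 (fully open); "finger_force": force on a finger pad.
Only numpy, scipy, OpenCV 4.12 (cv2) and the standard library are available. Lean on these libraries where they do the work, as an engineer would, in place of code of your own. Each camera call takes 0.05 s, during which the arm holds its last target. There are 200 camera calls.

## Task

Set up the alignment check at the lathe: take the orange dust caps off all three mounts, so that none blocks the beam, and lay them flat, side by side on the sloping plywood rack. Seat every mirror that is on the bench on the three-point mount of its own colour, all three ball feet home in the grooves so that it cannot rock, its glass looking towards the mount's white tab, and stand the white target squarely on the middle of its narrow rail, its foot's long side along the rail. Only when all this is in place push the laser's lever right over to switch it on; do not disturb the other things on the bench.

Things in the scene. Friction and masses are not known exactly. Their poses are not given: they have to be found in the camera images.
- mirrorA_grip (a point): yellow upright mirror, 106 mm tall, 0.3-0.6 kg; None if not on the bench today. Point: centre of the black grip bar on top (16 thick along x, 44 wide along y, 34 tall), on the axis, 90 above the lowest point of the feet; z up, x the way the glass looks. Feet: three balls, radius 8, centres 36 from the axis at 0, 120, 240 deg from x; above them a steel disc 90 across
- mirrorA_glass (a point): a point 12 mm in front (x) of the yellow mirror's axis, 48 above the feet's lowest point, before the pale glass: shows which way it looks. The disc spans heights 14 to 24, the coloured frame (12 thick, 64 wide) 24 to 72, the grip bar 72 to 106
- mountA: fixed three-point mount, yellow foot plate 120 mm across; post 100 across, 36 tall; on it three 90-deg V-grooves running outward at 0, 120, 240 deg, ridges 49 high, 24 to 48 from the axis. Origin: centre at bench level, z up, x towards the white tab (ends 74 out). A mirror seated in all grooves has its grip point 133.5 above the bench; they gather balls within about 6 mm
- capA_grip (a point): grip point of the dust cap that starts on the yellow mount (all caps look alike): orange disc 92 mm across, 10 thick, black grip bar on it (16 thick along x, 50 long along y, 10 to 52 above the underside), 0.12 kg; point on the axis, 32 above the underside, z up. On a mount its underside is 49 above the bench
- mirrorB_grip (a point): blue upright mirror, 106 mm tall, 0.3-0.6 kg; None if not on the bench today. Point: centre of the black grip bar on top (16 thick along x, 44 wide along y, 34 tall), on the axis, 90 above the lowest point of the feet; z up, x the way the glass looks. Feet: three balls, radius 8, centres 36 from the axis at 0, 120, 240 deg from x; above them a steel disc 90 across
- mirrorB_glass (a point): a point 12 mm in front (x) of the blue mirror's axis, 48 above the feet's lowest point, before the pale glass: shows which way it looks. The disc spans heights 14 to 24, the coloured frame (12 thick, 64 wide) 24 to 72, the grip bar 72 to 106
- mountB: fixed three-point mount, blue foot plate 120 mm across; post 100 across, 36 tall; on it three 90-deg V-grooves running outward at 0, 120, 240 deg, ridges 49 high, 24 to 48 from the axis. Origin: centre at bench level, z up, x towards the white tab (ends 74 out). A mirror seated in all grooves has its grip point 133.5 above the bench; they gather balls within about 6 mm
- capB_grip (a point): grip point of the dust cap that starts on the blue mount (all caps look alike): orange disc 92 mm across, 10 thick, black grip bar on it (16 thick along x, 50 long along y, 10 to 52 above the underside), 0.12 kg; point on the axis, 32 above the underside, z up. On a mount its underside is 49 above the bench
- mirrorC_grip (a point): red upright mirror, 106 mm tall, 0.3-0.6 kg; None if not on the bench today. Point: centre of the black grip bar on top (16 thick along x, 44 wide along y, 34 tall), on the axis, 90 above the lowest point of the feet; z up, x the way the glass looks. Feet: three balls, radius 8, centres 36 from the axis at 0, 120, 240 deg from x; above them a steel disc 90 across
- mirrorC_glass (a point): a point 12 mm in front (x) of the red mirror's axis, 48 above the feet's lowest point, before the pale glass: shows which way it looks. The disc spans heights 14 to 24, the coloured frame (12 thick, 64 wide) 24 to 72, the grip bar 72 to 106
- mountC: fixed three-point mount, red foot plate 120 mm across; post 100 across, 36 tall; on it three 90-deg V-grooves running outward at 0, 120, 240 deg, ridges 49 high, 24 to 48 from the axis. Origin: centre at bench level, z up, x towards the white tab (ends 74 out). A mirror seated in all grooves has its grip point 133.5 above the bench; they gather balls within about 6 mm
- capC_grip (a point): grip point of the dust cap that starts on the red mount (all caps look alike): orange disc 92 mm across, 10 thick, black grip bar on it (16 thick along x, 50 long along y, 10 to 52 above the underside), 0.12 kg; point on the axis, 32 above the underside, z up. On a mount its underside is 49 above the bench
- rack_board: the plywood board of the fixed cap rack: 120 (x, down the slope) by 320 (y), sloping 15 degrees, its centre 55 mm above the bench; origin at the centre of its top face, z square to that face, x down the slope; a dark lip 10 mm tall along the low edge, its inner side at x = 54 mm. Caps fit side by side 102 mm apart along y and do not slide
- target_grip (a point): white target screen with a black cross, 114 mm tall, 0.3 kg: steel foot 60 (x) by 90 (y) by 14, screen 6 thick and 80 wide (height 14 to 80), black grip bar on top (16 thick along x, 44 wide along y, height 80 to 114). Point on the axis, 98 above the underside; z up; its two faces are alike
- stand: fixed target stand: an aluminium rail 24 (x) by 80 (y), its flat top 50 mm above the bench, on a dark base plate 70 by 80; origin at its centre at bench level, z up. The target's foot is wider than the rail and balances on it when centred; its grip point is then 148 above the bench
- switch (a joint): lever on top of the green laser unit: 0 rad leaning back = off (start 0 to 0.1), 1 rad leaning forward (to the unit's x, the lens side) = on; stays where it is left, light to push (about 1 N)
- switch_tip (a point): centre of the lever's red ball (radius 13), 80 mm above its pivot along the lever; the ball travels about 77 mm, rising 10 mm half-way; axes turn with the lever
- laser: the fixed green laser unit, 110 (x) by 75 (y) by 45 tall, lens on its x side; origin under its centre at bench level; the lever's pivot is 67 mm above the bench over this centre and the lever swings in the x-z plane
- oil: bystander: teal oil bottle, 52 across, 130 tall; origin at its underside
- chuckkey: bystander: chuck key, 110 long; origin at its underside
- spindle: bystander: turned steel spindle, 52 across, 85 tall; origin at its underside
- driver: bystander: yellow screwdriver; origin at its underside
- spanner: bystander: steel spanner; origin at its underside
- tin: bystander: blue tin, 66 across, 90 tall; origin at its underside
Mind the look-alikes: they are no part of the job. Leave any pink, purple or turquoise look-alike of the part that bears capB_grip alone.

How it is judged:
By the outcome, as a careful person would: the job done as asked, in the order asked, and still so for the second after the job is handed in, with the robot touching nothing.
Of mirrorA, mirrorB, mirrorC only 2 to 3 are there at a start; the rules pass over those that are not, and their reading is None.
At some moment in a run one of mirrorA, mirrorB, mirrorC may be knocked a few centimetres aside while the robot is not near it.
Once in a run the grip may slacken for a moment while it holds something.
It also fails if it takes over 210 s, if anything falls off the work surface, if the arm or the gripper's body presses on something with over 40 N, if the wrist force passes 120 N, or if a joint passes its speed limit or range.

## Working session

There is one attempt and no reset: what is moved stays moved. The work goes in short steps, Python scripts to look and compute and a tool call to move; the robot and the scene stay as the last step left them, time stands still between calls to the robot, and variables do not carry over. Pictures are saved under pics/ and viewed, at most 14 in all, crops included, and the job is handed in when it is done.

Besides the shell and the picture viewer there is one more tool, called after "Request:" as a command line: name --argument value ..., lists and objects as JSON in quotes. move_arm: Moves the arm, as the interface text tells. Its arguments: {"type":"object","properties":{"commands":{"type":"array","items":{"type":"object","properties":{"fingers":{"type":"number"},"tx":{"type":"number"},"ty":{"type":"number"},"tz":{"type":"number"},"rx":{"type":"number"},"ry":{"type":"number"},"rz":{"type":"number"}}}},"newtons":{"type":"number"}},"required":["commands"]}

```bash
ls; mkdir -p pics; python3 - <<'E'
from plant import bot, viewer
import cv2
for n in ("scene","top"):
    im=viewer.capture(n); cv2.imwrite(f"pics/{n}0.png",cv2.resize(im[:,:,::-1],(800,500),interpolation=cv2.INTER_CUBIC)); cv2.imwrite(f"pics/raw_{n}0.png",im[:,:,::-1])
    print(viewer.calibration(n))
print(bot.get_obs())
E
```

```text
pics
{'fx': 424.0550850614272, 'fy': 424.0550850614272, 'cx': 317.70595399016344, 'cy': 189.75118935359643, 'distortion': array([-0.05732173,  0.        ,  0.        ,  0.        ,  0.        ]), 'rvec': array([ 1.58035894,  2.07387828, -0.75063177]), 'tvec': array([ 0.1577787 , -0.33579369,  1.89146658])}
{'fx': 369.9590625661328, 'fy': 369.9590625661328, 'cx': 319.1056360292607, 'cy': 197.37238100793286, 'distortion': array([0.01843636, 0.        , 0.        , 0.        , 0.        ]), 'rvec': array([ 2.16690671, -2.11297821,  0.10114092]), 'tvec': array([-0.02835671,  0.55361367,  1.02061703])}
{'time_s': 0.1, 'joint_pos': array([-1.14193101e+00,  2.64661181e-01,  1.60521472e+00, -3.40831708e-06,
        1.27369249e+00, -3.69141268e-02]), 'qd': array([ 0.00092181, -0.0021413 , -0.00336998, -0.00053203, -0.00024492,
       -0.00084483]), 'joint_torque': array([-1.13664547e-05, -5.03618145e+01, -3.58071077e+01,  7.30048120e-02,
        2.33324262e-02, -5.03988088e-05]), 'tool_pos': array([ 0.30286082, -0.60247908,  0.21133603]), 'tcp_rot': array([-3.05489536e+00, -7.24603186e-01,  6.08966936e-04]), 'wrist_force': array([ 0.52742671,  0.3321966 , -0.04967052]), 'ft_torque': array([ 0.00484094,  0.00796289, -0.0137374 ]), 'finger_force': 0.0, 'gripper_width': 1.0004970112214213}
```

View pics/scene0.png

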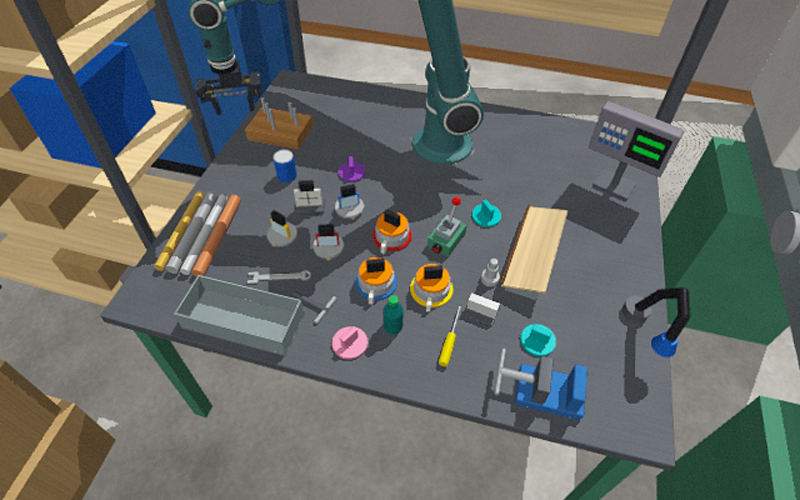

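View pics/top0.png

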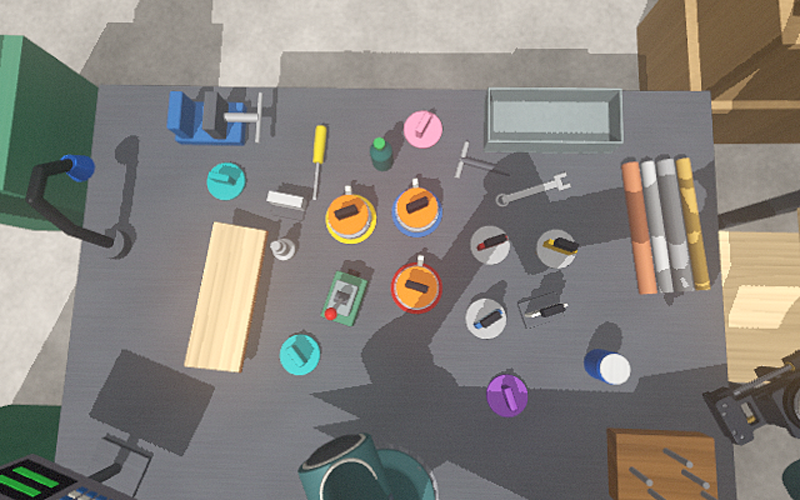

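The scene picture (800 px wide) shows the three caps on red (392,230), blue (376,275) and yellow (432,282) mounts. The top picture has:
- **Caps:** yellow (350,215), blue (417,210), red (416,287).
- **Mirrors:** red (490,243), yellow (557,247), blue (486,318).
- **Other parts:** target (545,308), stand (287,200), laser (345,297), rack (227,297).

Cap look-alikes in the top picture, all to be left alone: pink (423,129), purple (507,395), turquoise (225,180) and (300,354). I choose the orange caps standing on the coloured plates, and check them in a close crop.

```bash
cat > h.py <<'E'
import numpy as np, cv2
from scipy.spatial.transform import Rotation as R
from scipy.optimize import least_squares
from plant import bot, viewer
def cap(n,save=None):
    im=viewer.capture(n)
    if save: cv2.imwrite(f"pics/{save}.png",im[:,:,::-1])
    return im
def cam(n):
    c=viewer.calibration(n); K=np.array([[c['fx'],0,c['cx']],[0,c['fy'],c['cy']],[0,0,1]])
    return K,np.array(c['distortion']),cv2.Rodrigues(np.array(c['rvec']))[0],np.array(c['tvec'])
def rays(n,px):
    K,d,Rm,t=cam(n)
    u=cv2.undistortPoints(np.asarray(px,float).reshape(-1,1,2),K,d).reshape(-1,2)
    return -Rm.T@t, np.c_[u,np.ones(len(u))]@Rm
def plane(n,px,z):
    o,d=rays(n,px); return (o+d*((z-o[2])/d[:,2])[:,None])[:,:2]
def proj(n,P):
    K,d,Rm,t=cam(n); return cv2.projectPoints(np.asarray(P,float).reshape(-1,1,3),cv2.Rodrigues(Rm)[0],t,K,d)[0].reshape(-1,2)
def hsv(im): return cv2.cvtColor(im,cv2.COLOR_RGB2HSV)
def mask(im,lo,hi,c=None,r=None):
    m=cv2.inRange(hsv(im),lo,hi)
    if c is not None:
        k=np.zeros_like(m); cv2.circle(k,tuple(int(v) for v in c),int(r),255,-1); m&=k
    return m
def hullc(m):
    p=np.argwhere(m)[:,::-1].astype(np.int32)
    return cv2.convexHull(p).reshape(-1,2).astype(float)
def circ(P,r,c0=None):
    f=lambda c: np.hypot(*(P-c).T)-r
    s=least_squares(f,P.mean(0) if c0 is None else c0,loss='soft_l1',f_scale=.0015)
    return s.x,np.sqrt(np.mean(f(s.x)**2))
def edge(n,m,z,r):
    cs,_=cv2.findContours(m,cv2.RETR_EXTERNAL,cv2.CHAIN_APPROX_NONE)
    p=cv2.convexHull(max(cs,key=cv2.contourArea)).reshape(-1,2)
    k=np.zeros_like(m); cv2.fillConvexPoly(k,p,255)
    cs,_=cv2.findContours(k,cv2.RETR_EXTERNAL,cv2.CHAIN_APPROX_NONE)
    return circ(plane(n,cs[0].reshape(-1,2),z),r-.0012)
def plan(pos,yaw,tilt=None):
    """TCP target; tool y axis at angle yaw (mod pi) seen from above, tool down. prints tool-frame deltas"""
    o=bot.get_obs(); Rt=R.from_rotvec(o['tcp_rot']).as_matrix(); p=np.array(o['tool_pos'])
    y=np.array([np.cos(yaw),np.sin(yaw),0]); z=np.array([0,0,-1.])
    if tilt is not None: z=-np.array(tilt); y=y-z*(y@z); y/=np.linalg.norm(y)
    if y@Rt[:,1]<0: y=-y
    G=np.c_[np.cross(y,z),y,z]
    w=R.from_matrix(Rt.T@G).as_rotvec(degrees=True)/6
    print('t',round(o['time_s'],1),'TCP',p.round(4),'grip',round(o['gripper_width']*88,1),'j6',round(o['joint_pos'][5],2))
    print('turn first',w.round(2),'then shift',(G.T@(np.array(pos)-p)/.03).round(2),'| shift now',(Rt.T@(np.array(pos)-p)/.03).round(2))
E
python3 - <<'E'
import cv2
im=cv2.imread('pics/raw_top0.png'); cv2.imwrite('pics/c1.png',cv2.resize(im[90:340,130:480],None,fx=2.28,fy=2.28,interpolation=cv2.INTER_CUBIC))
im=cv2.imread('pics/raw_scene0.png'); cv2.imwrite('pics/c2.png',cv2.resize(im[115:295,200:465],None,fx=3,fy=3,interpolation=cv2.INTER_CUBIC))
E
```

```text
(no output)
```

View pics/c1.png

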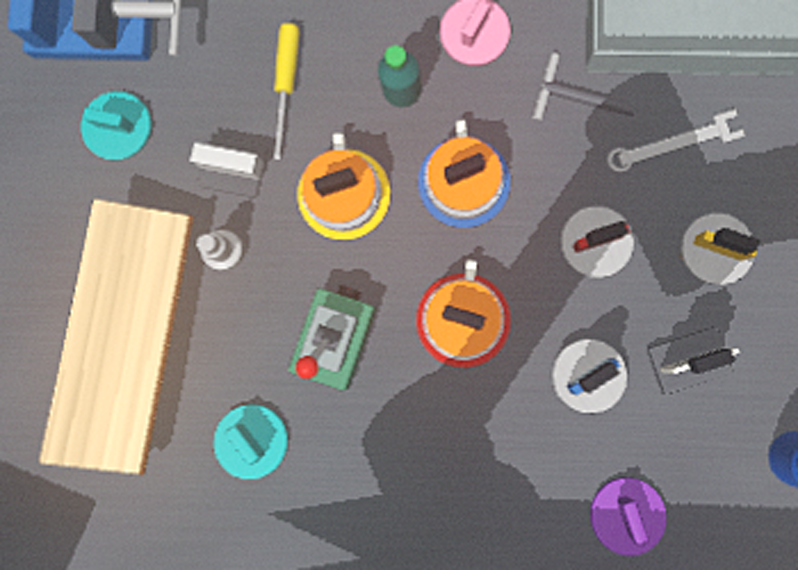

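View pics/c2.png

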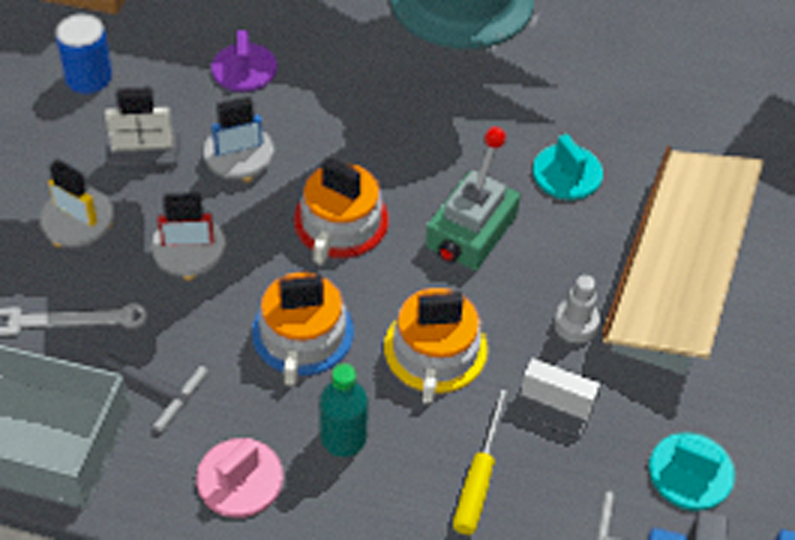

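The crops confirm the choice: the three orange caps sit on the yellow, blue and red plates, with white tabs at crop 1 (338,140), (461,128) and (471,268). In crop 2 the glass of all three mirrors faces the scene camera. The rack's dark lip looks to be on its left side in the scene view.

```bash
cat > m.py <<'E'
from h import *
C=lambda x,y:(x/2.28+130,y/2.28+90)
def tri(a,b):
    o1,d1=rays('top',[a]);o2,d2=rays('scene',[b]);d1,d2=d1[0],d2[0]
    s=np.linalg.lstsq(np.c_[d1,-d2],o2-o1,rcond=None)[0]; return ((o1+d1*s[0])+(o2+d2*s[1]))/2
def bar(im,c,r,z,vmax=48):
    m=mask(im,(0,0,0),(179,255,vmax),c,r)
    n,l,st,ce=cv2.connectedComponentsWithStats(m); i=1+np.argmax(st[1:,4]); p=np.argwhere(l==i)[:,::-1]
    P=plane('top',p,z).astype(np.float32); w=cv2.minAreaRect(P); b=cv2.boxPoints(w); e=max([b[1]-b[0],b[2]-b[1]],key=np.linalg.norm)
    return np.array(w[0]),np.array(w[1])*1000,np.degrees(np.arctan2(e[1],e[0]))%180,len(p)
E
python3 - <<'E'
from m import *
im=cv2.imread('pics/raw_top0.png')[:,:,::-1].copy()
np.set_printoptions(precision=4,suppress=True)
print('cams',rays('top',[[320,200]])[0],rays('scene',[[320,200]])[0])
for k,c in dict(A=(343,190),B=(464,176),C=(464,318)).items():
    print('cap',k,*edge('top',mask(im,(5,140,60),(20,255,255),C(*c),24),.059,.046),'bar',*bar(im,C(*c),18,.101))
for k,c in dict(A=(720,247),B=(590,375),C=(597,242)).items():
    m=mask(im,(0,0,120),(179,60,255),C(*c),21)
    print('mir',k,*edge('top',m,.024,.045),'bar',*bar(im,C(*c),20,.106))
print('target',*bar(im,C(708,360),18,.114))
T=[(142,472),(40,462),(95,200),(189,216)];S=[(670,150),(762,160),(708,355),(606,342)]
for a,b in zip(T,S): print('rack',tri(C(*a),(b[0]/3+200,b[1]/3+115)))
print('ball',tri(C(306,366),(495/3+200,138/3+115)))
for c,s in [((338,140),(430,385)),((461,128),(291,368)),((471,268),(322,245))]: print('tab',tri(C(*c),(s[0]/3+200,s[1]/3+115)))
for c in [(195,145),(259,156),(254,174),(190,163)]: print('rail',plane('top',[C(*c)],.05))
E
```

```text
cams [ 0.4206 -0.0508  1.0814] [1.4707 0.2231 1.2258]Traceback (most recent call last):
  File "<stdin>", line 6, in <module>
  File "m.py", line 8, in bar
    n,l,st,ce=cv2.connectedComponentsWithStats(m); i=1+np.argmax(st[1:,4]); p=np.argwhere(l==i)[:,::-1]
                                                       ~~~~~~~~~^^^^^^^^^^
    return _wrapfunc(a, 'argmax', axis=axis, out=out, **kwds)
    return bound(*args, **kwds)
ValueError: attempt to get argmax of an empty sequence
```

```bash
cat > meas.py <<'E'
from m import *
import sys
im=cv2.imread('pics/raw_top0.png')[:,:,::-1].copy()
np.set_printoptions(precision=4,suppress=True)
h=hsv(im)
for c in [(335,182),(340,178),(604,236),(740,243),(715,360),(560,280),(640,100)]:
    x,y=map(int,C(*c)); print(c,h[y,x])
for k,c in dict(A=(343,190),B=(464,176),C=(464,318)).items():
    print('cap',k,*edge('top',mask(im,(5,140,60),(20,255,255),C(*c),24),.059,.046),'bar',*bar(im,C(*c),18,.101,70))
for k,c in dict(A=(720,247),B=(590,375),C=(597,242)).items():
    m=mask(im,(0,0,120),(179,60,255),C(*c),21)
    print('mir',k,*edge('top',m,.024,.045),'bar',*bar(im,C(*c),20,.106,58))
print('target',*bar(im,C(708,360),18,.114,58))
T=[(142,472),(40,462),(95,200),(189,216)];S=[(670,150),(762,160),(708,355),(606,342)]
for a,b in zip(T,S): print('rack',tri(C(*a),(b[0]/3+200,b[1]/3+115)))
print('ball',tri(C(306,366),(495/3+200,138/3+115)))
for c,s in [((338,140),(430,385)),((461,128),(291,368)),((471,268),(322,245))]: print('tab',tri(C(*c),(s[0]/3+200,s[1]/3+115)))
for c in [(195,145),(259,156),(254,174),(190,163)]: print('rail',plane('top',[C(*c)],.05))
E
python3 meas.py
```

```text
(335, 182) [ 7 62 95]
(340, 178) [  5  66 101]
(604, 236) [177  39  66]
(740, 243) [105   8  62]
(715, 360) [130  10  73]
(560, 280) [154  21  99]
(640, 100) [129  18 100]
cap A [0.6231 0.1028] 0.00099982695289874 bar [0.6224 0.0778] [2.7572 0.    ] 2.218567 2
cap B [ 0.6422 -0.0529] 0.0008247706368770207 bar [ 0.6359 -0.0307] [1.715  8.6832] 163.30539 4
cap C [ 0.4641 -0.0556] 0.0009812014433545754 bar [ 0.4629 -0.0741] [11.1357  3.7363] 46.373257 6
mir A [ 0.5535 -0.3758] 0.006439028851683221 bar [ 0.558 -0.366] [47.012  19.4588] 72.161934 82
mir B [ 0.3993 -0.2122] 0.013216375792186978 bar [ 0.4044 -0.2056] [ 2.1084 39.6784] 124.7471 16
mir C [ 0.5576 -0.2253] 0.007131326955006554 bar [ 0.5566 -0.199 ] [13.4511  4.1852] 18.46092 9
target [ 0.426  -0.3299] [14.9985 47.0581] 126.44226 32
rack [0.2667 0.3317 0.0375]
rack [0.2788 0.4445 0.064 ]
rack [0.5965 0.4043 0.0628]
rack [0.5845 0.2951 0.0304]
ball [0.4017 0.1189 0.1347]
tab [0.6894 0.1115 0.021 ]
tab [ 0.7085 -0.0464  0.0197]
tab [ 0.527  -0.0627  0.021 ]
rail [[0.6722 0.2865]]
rail [[0.6598 0.2047]]
rail [[0.6366 0.2097]]
rail [[0.6489 0.2914]]
```

```bash
python3 - <<'E'
from m import *
im=cv2.imread('pics/raw_top0.png')[:,:,::-1].copy(); h=hsv(im)
for c in [(580,225),(610,265),(720,220),(700,270),(735,270),(572,360),(610,395),(540,370),(540,230),(650,240),(690,300),(560,400),(660,350),(690,375)]:
    x,y=map(int,C(*c)); print(c,h[y,x])
for k,c in dict(A=(343,190),B=(464,176),C=(464,318)).items():
    m=cv2.inRange(h,(0,0,0),(179,125,135)); kk=np.zeros_like(m); cv2.circle(kk,tuple(int(v) for v in C(*c)),15,255,-1); m&=kk
    p=np.argwhere(m)[:,::-1]; P=plane('top',p,.101).astype(np.float32); print(k,len(p),cv2.minAreaRect(P))
for k,c in dict(A=(720,247),B=(590,375),C=(597,242)).items():
  for lo in (140,150,165):
    m=mask(im,(0,0,lo),(179,40,255),C(*c),20)
    print('mir',k,lo,*edge('top',m,.024,.045))
  print(bar(im,C(*c),20,.106,85))
print('target',*bar(im,C(708,360),18,.114,85))
E
```

```text
(580, 225) [  0   6 159]
(610, 265) [  0   4 209]
(720, 220) [ 45   3 155]
(700, 270) [165   6 161]
(735, 270) [ 15   2 214]
(572, 360) [  0   4 212]
(610, 395) [ 15   2 211]
(540, 370) [150   8 133]
(540, 230) [174  40 102]
(650, 240) [150   5  94]
(690, 300) [116  14 131]
(560, 400) [130  19 122]
(660, 350) [117  19 137]
(690, 375) [116  14 132]
A 134 ((0.6201136708259583, 0.1006740853190422), (0.02103177085518837, 0.04880356043577194), 20.01451301574707)
B 131 ((0.6393418312072754, -0.05285342410206795), (0.019857022911310196, 0.04972539097070694), 24.808866500854492)
C 100 ((0.46364665031433105, -0.055208321660757065), (0.04695092886686325, 0.01453796960413456), 74.42950439453125)
mir A 140 [ 0.559688   -0.37213088] 0.0014609133702192527
mir A 150 [ 0.55960028 -0.37210708] 0.0014854427241084939
mir A 165 [ 0.56057309 -0.3696156 ] 0.006344084324130042
(array([ 0.55804902, -0.36732298]), array([51.2618199 , 22.03438804]), np.float32(72.15669), 154)
mir B 140 [ 0.39797282 -0.21227394] 0.0014653999130563678
mir B 150 [ 0.39810659 -0.21234545] 0.0012427683590642757
mir B 165 [ 0.39825591 -0.21232159] 0.000978894008809699
(array([ 0.39985436, -0.20958661]), array([17.43100584, 44.07548532]), np.float32(123.07349), 114)
mir C 140 [ 0.56507594 -0.22201399] 0.0009611560067194864
mir C 150 [ 0.56506488 -0.22219816] 0.0009277768645367264
mir C 165 [ 0.52637338 -0.2624742 ] 0.013382234832027655
(array([ 0.56356299, -0.2183374 ]), array([16.7570617 , 47.28835821]), np.float32(109.91107), 111)
target [ 0.42181325 -0.33414197] [18.57721433 51.83472112] 107.4818 139
```

Everything is measured. I'll start with cap A (yellow mount).

```bash
cat >> h.py <<'E'
D=np.radians
def rackfit():
    C=lambda x,y:(x/2.28+130,y/2.28+90)
    lo=plane('top',[C(142,472),C(189,216)],.0395); hi=plane('top',[C(40,462),C(95,200)],.0705)
    return lo,hi
E
python3 - <<'E'
from h import *
lo,hi=rackfit(); print(lo,hi,(lo.mean(0)+hi.mean(0))/2)
e=(lo[1]-lo[0]+hi[1]-hi[0]); print(np.degrees(np.arctan2(e[1],e[0])),np.linalg.norm(e)/2,np.linalg.norm(lo.mean(0)-hi.mean(0)))
plan((.623,.103,.20),D(20))
E
```

```text
[[0.26771281 0.3286963 ]
 [0.58310504 0.29187824]] [[0.28037225 0.43942394]
 [0.59554166 0.39915469]] [0.43168294 0.36478829]
-6.969926840344153 0.31762809893104776 0.10972191616889801
t 0.1 TCP [ 0.3029 -0.6025  0.2113] grip 88.0 j6 -0.04
turn first [-1.000e-02 -1.000e-02 -1.389e+01] then shift [18.45 18.07  0.38] | shift now [ 20.1  -16.22   0.41]
```

Request:
move_arm --commands '[{"tx": 0.96, "ty": -0.77, "fingers": 50}, {"tx": 0.96, "ty": -0.77}, {"tx": 0.96, "ty": -0.77}, {"tx": 0.96, "ty": -0.77}, {"tx": 0.96, "ty": -0.77}, {"tx": 0.96, "ty": -0.77}, {"tx": 0.96, "ty": -0.77}, {"tx": 0.96, "ty": -0.77}]' --newtons 30

```text
schema error: expected keys fingers, tx, ty, tz, rx, ry, rz
```

Request:
move_arm --commands '[{"tx": 0.96, "ty": -0.77}, {"tx": 0.96, "ty": -0.77}, {"tx": 0.96, "ty": -0.77}, {"tx": 0.96, "ty": -0.77}, {"tx": 0.96, "ty": -0.77}, {"tx": 0.96, "ty": -0.77}, {"tx": 0.96, "ty": -0.77}, {"tx": 0.96, "ty": -0.77}]'

```text
schema error: expected keys fingers, tx, ty, tz, rx, ry, rz
```

Request:
move_arm --commands '[{"tx": 0.96, "ty": -0.77}, {"tx": 0.96, "ty": -0.77}, {"tx": 0.96, "ty": -0.77}, {"tx": 0.96, "ty": -0.77}, {"tx": 0.96, "ty": -0.77}, {"rz": -1}, {"rz": -1}, {"rz": -1}]'

```text
schema error: expected keys fingers, tx, ty, tz, rx, ry, rz
```

Request:
move_arm --commands '[{"rz": -1}, {"rz": -1}, {"rz": -1}, {"rz": -1}, {"rz": -1}, {"rz": -1}, {"rz": -1}, {"rz": -1}]'

```text
schema error: expected keys fingers, tx, ty, tz, rx, ry, rz
```

```bash
python3 -c "
from h import *
plan((.623,.103,.066),D(20))"
```

```text
t 0.1 TCP [ 0.3029 -0.6025  0.2113] grip 88.0 j6 -0.04
turn first [-1.000e-02 -1.000e-02 -1.389e+01] then shift [18.45 18.07  4.84] | shift now [ 20.1  -16.21   4.88]
```

Request:
move_arm --commands '[{"fingers": 50, "tx": 0.96, "ty": -0.77, "tz": 0, "rx": 0, "ry": 0, "rz": 0}, {"fingers": 50, "tx": 0.96, "ty": -0.77, "tz": 0, "rx": 0, "ry": 0, "rz": 0}, {"fingers": 50, "tx": 0.96, "ty": -0.77, "tz": 0, "rx": 0, "ry": 0, "rz": 0}, {"fingers": 50, "tx": 0.96, "ty": -0.77, "tz": 0, "rx": 0, "ry": 0, "rz": 0}, {"fingers": 50, "tx": 0.96, "ty": -0.77, "tz": 0, "rx": 0, "ry": 0, "rz": 0}, {"fingers": 50, "tx": 0.96, "ty": -0.77, "tz": 0, "rx": 0, "ry": 0, "rz": 0}, {"fingers": 50, "tx": 0.96, "ty": -0.77, "tz": 0, "rx": 0, "ry": 0, "rz": 0}, {"fingers": 50, "tx": 0.96, "ty": -0.77, "tz": 0, "rx": 0, "ry": 0, "rz": 0}]' --newtons 30

```text
time_s: 0.77
tool_pos: [0.4261, -0.3326, 0.212]
tcp_rot: [-3.056, -0.724, 0.001]
wrist_force: [0.9, 0.0, 0.0]
gripper_width: 0.571
finger_force: 0.0
```

Request:
move_arm --commands '[{"fingers": 50, "tx": 0.96, "ty": -0.77, "tz": 0, "rx": 0, "ry": 0, "rz": 0}, {"fingers": 50, "tx": 0.96, "ty": -0.77, "tz": 0, "rx": 0, "ry": 0, "rz": 0}, {"fingers": 50, "tx": 0.96, "ty": -0.77, "tz": 0, "rx": 0, "ry": 0, "rz": 0}, {"fingers": 50, "tx": 0.96, "ty": -0.77, "tz": 0, "rx": 0, "ry": 0, "rz": 0}, {"fingers": 50, "tx": 0.96, "ty": -0.77, "tz": 0, "rx": 0, "ry": 0, "rz": 0}, {"fingers": 50, "tx": 0.96, "ty": -0.77, "tz": 0, "rx": 0, "ry": 0, "rz": 0}, {"fingers": 50, "tx": 0.96, "ty": -0.77, "tz": 0, "rx": 0, "ry": 0, "rz": 0}, {"fingers": 50, "tx": 0.96, "ty": -0.77, "tz": 0, "rx": 0, "ry": 0, "rz": 0}]'

```text
time_s: 1.43
tool_pos: [0.5489, -0.064, 0.2121]
tcp_rot: [-3.057, -0.725, 0.001]
wrist_force: [0.1, -1.4, -1.3]
gripper_width: 0.563
finger_force: 0.0
```

Request:
move_arm --commands '[{"fingers": 50, "tx": 0.96, "ty": -0.77, "tz": 0, "rx": 0, "ry": 0, "rz": 0}, {"fingers": 50, "tx": 0.96, "ty": -0.77, "tz": 0, "rx": 0, "ry": 0, "rz": 0}, {"fingers": 50, "tx": 0.96, "ty": -0.77, "tz": 0, "rx": 0, "ry": 0, "rz": 0}, {"fingers": 50, "tx": 0.96, "ty": -0.77, "tz": 0, "rx": 0, "ry": 0, "rz": 0}, {"fingers": 50, "tx": 0.96, "ty": -0.77, "tz": 0, "rx": 0, "ry": 0, "rz": 0}, {"fingers": 50, "tx": 0, "ty": 0, "tz": 0, "rx": 0, "ry": 0, "rz": -1}, {"fingers": 50, "tx": 0, "ty": 0, "tz": 0, "rx": 0, "ry": 0, "rz": -1}, {"fingers": 50, "tx": 0, "ty": 0, "tz": 0, "rx": 0, "ry": 0, "rz": -1}]'

```text
time_s: 2.1
tool_pos: [0.6253, 0.1031, 0.2115]
tcp_rot: [-2.901, -1.204, 0.003]
wrist_force: [-0.4, 0.5, -0.5]
gripper_width: 0.566
finger_force: 0.0
```

Request:
move_arm --commands '[{"fingers": 50, "tx": 0, "ty": 0, "tz": 0, "rx": 0, "ry": 0, "rz": -1}, {"fingers": 50, "tx": 0, "ty": 0, "tz": 0, "rx": 0, "ry": 0, "rz": -1}, {"fingers": 50, "tx": 0, "ty": 0, "tz": 0, "rx": 0, "ry": 0, "rz": -1}, {"fingers": 50, "tx": 0, "ty": 0, "tz": 0, "rx": 0, "ry": 0, "rz": -1}, {"fingers": 50, "tx": 0, "ty": 0, "tz": 0, "rx": 0, "ry": 0, "rz": -1}, {"fingers": 50, "tx": 0, "ty": 0, "tz": 0, "rx": 0, "ry": 0, "rz": -1}, {"fingers": 50, "tx": 0, "ty": 0, "tz": 0, "rx": 0, "ry": 0, "rz": -1}, {"fingers": 50, "tx": 0, "ty": 0, "tz": 0, "rx": 0, "ry": 0, "rz": -1}]'

```text
time_s: 2.77
tool_pos: [0.6252, 0.1019, 0.2118]
tcp_rot: [-2.162, -2.278, 0.001]
wrist_force: [0.4, -0.3, 0.4]
gripper_width: 0.571
finger_force: 0.0
```

```bash
python3 -c "
from h import *
plan((.623,.103,.066),D(20))"
```

```text
t 2.8 TCP [0.6252 0.1019 0.2118] grip 50.2 j6 0.07
turn first [-0.01 -0.   -2.84] then shift [ 0.06 -0.06  4.86] | shift now [ 0.04 -0.07  4.86]
```

Request:
move_arm --commands '[{"fingers": 50, "tx": 0.05, "ty": -0.06, "tz": 0.9, "rx": 0, "ry": 0, "rz": -0.95}, {"fingers": 50, "tx": 0, "ty": 0, "tz": 0.9, "rx": 0, "ry": 0, "rz": -0.95}, {"fingers": 50, "tx": 0, "ty": 0, "tz": 0.9, "rx": 0, "ry": 0, "rz": -0.94}, {"fingers": 50, "tx": 0, "ty": 0, "tz": 0.9, "rx": 0, "ry": 0, "rz": 0}, {"fingers": 50, "tx": 0, "ty": 0, "tz": 0.7, "rx": 0, "ry": 0, "rz": 0}, {"fingers": 50, "tx": 0, "ty": 0, "tz": 0.4, "rx": 0, "ry": 0, "rz": 0}, {"fingers": 50, "tx": 0, "ty": 0, "tz": 0.16, "rx": 0, "ry": 0, "rz": 0}, {"fingers": 0, "tx": 0, "ty": 0, "tz": 0, "rx": 0, "ry": 0, "rz": 0}]' --newtons 30

```text
time_s: 3.43
tool_pos: [0.6228, 0.1032, 0.0653]
tcp_rot: [-1.807, -2.567, 0.003]
wrist_force: [0.4, -0.1, 1.2]
gripper_width: 0.515
finger_force: 0.0
```

Request:
move_arm --commands '[{"fingers": 0, "tx": 0, "ty": 0, "tz": 0, "rx": 0, "ry": 0, "rz": 0}, {"fingers": 0, "tx": 0, "ty": 0, "tz": 0, "rx": 0, "ry": 0, "rz": 0}, {"fingers": 0, "tx": 0, "ty": 0, "tz": 0, "rx": 0, "ry": 0, "rz": 0}, {"fingers": 0, "tx": 0, "ty": 0, "tz": 0, "rx": 0, "ry": 0, "rz": 0}, {"fingers": 0, "tx": 0, "ty": 0, "tz": 0, "rx": 0, "ry": 0, "rz": 0}, {"fingers": 0, "tx": 0, "ty": 0, "tz": 0, "rx": 0, "ry": 0, "rz": 0}, {"fingers": 0, "tx": 0, "ty": 0, "tz": 0, "rx": 0, "ry": 0, "rz": 0}, {"fingers": 0, "tx": 0, "ty": 0, "tz": 0, "rx": 0, "ry": 0, "rz": 0}]'

```text
time_s: 4.1
tool_pos: [0.6247, 0.1035, 0.068]
tcp_rot: [1.807, 2.568, 0.002]
wrist_force: [0.3, -1.1, 6.3]
gripper_width: 0.173
finger_force: 30.0
```

Request:
move_arm --commands '[{"fingers": 0, "tx": 0, "ty": 0, "tz": -0.5, "rx": 0, "ry": 0, "rz": 0}, {"fingers": 0, "tx": 0, "ty": 0, "tz": -0.8, "rx": 0, "ry": 0, "rz": 0}, {"fingers": 0, "tx": 0, "ty": 0, "tz": -0.9, "rx": 0, "ry": 0, "rz": 0}, {"fingers": 0, "tx": 0, "ty": 0, "tz": -0.9, "rx": 0, "ry": 0, "rz": 0}, {"fingers": 0, "tx": 0, "ty": 0, "tz": -0.9, "rx": 0, "ry": 0, "rz": 0}, {"fingers": 0, "tx": 0, "ty": 0, "tz": -0.6, "rx": 0, "ry": 0, "rz": 0}]'

```text
time_s: 4.6
tool_pos: [0.6244, 0.1035, 0.2071]
tcp_rot: [1.807, 2.568, 0.002]
wrist_force: [1.2, -0.0, -1.6]
gripper_width: 0.174
finger_force: 30.0
```

```bash
cat >> h.py <<'E'
RC=np.array([.4315,.362,.055]); ry=np.array([np.cos(D(-7)),np.sin(D(-7)),0]); rd=np.array([np.cos(D(-97)),np.sin(D(-97)),0])
rx=rd*np.cos(D(15))-np.array([0,0,np.sin(D(15))]); rn=rd*np.sin(D(15))+np.array([0,0,np.cos(D(15))])
def slot(y,h): return RC+ry*y+rn*h
E
python3 -c "
from h import *
p=slot(.101,.017);print(p, rn)
q=p.copy();q[2]=.2
plan(q,D(-7)); plan(slot(.101,.06),D(-7),rn)"
```

```text
[0.53121095 0.34532407 0.07142074] [-0.03154211 -0.25688985  0.96592583]
t 4.6 TCP [0.6244 0.1035 0.2071] grip 15.4 j6 -0.22
turn first [ 0.02 -0.    4.45] then shift [ 7.62 -4.06  0.24] | shift now [ 8.64 -0.2   0.23]
t 4.6 TCP [0.6244 0.1035 0.2071] grip 15.4 j6 -0.22
turn first [-0.56  2.45  4.43] then shift [ 6.19 -4.06  4.91] | shift now [ 8.31 -0.38  3.13]
```

Request:
move_arm --commands '[{"fingers": 0, "tx": 0, "ty": 0, "tz": 0, "rx": -0.11, "ry": 0.49, "rz": 0.89}, {"fingers": 0, "tx": 0, "ty": 0, "tz": 0, "rx": -0.11, "ry": 0.49, "rz": 0.89}, {"fingers": 0, "tx": 0, "ty": 0, "tz": 0, "rx": -0.11, "ry": 0.49, "rz": 0.89}, {"fingers": 0, "tx": 0, "ty": 0, "tz": 0, "rx": -0.11, "ry": 0.49, "rz": 0.89}, {"fingers": 0, "tx": 0, "ty": 0, "tz": 0, "rx": -0.11, "ry": 0.49, "rz": 0.89}]'

```text
time_s: 5.02
tool_pos: [0.6236, 0.1033, 0.2041]
tcp_rot: [-2.217, -1.948, -0.288]
wrist_force: [-0.7, 0.1, -1.6]
gripper_width: 0.18
finger_force: 30.0
```

Request:
move_arm --commands '[{"fingers": 0, "tx": 0.77, "ty": -0.5, "tz": 0, "rx": 0, "ry": 0, "rz": 0}, {"fingers": 0, "tx": 0.77, "ty": -0.5, "tz": 0, "rx": 0, "ry": 0, "rz": 0}, {"fingers": 0, "tx": 0.77, "ty": -0.5, "tz": 0, "rx": 0, "ry": 0, "rz": 0}, {"fingers": 0, "tx": 0.77, "ty": -0.5, "tz": 0, "rx": 0, "ry": 0, "rz": 0}, {"fingers": 0, "tx": 0.77, "ty": -0.5, "tz": 0, "rx": 0, "ry": 0, "rz": 0}, {"fingers": 0, "tx": 0.77, "ty": -0.5, "tz": 0, "rx": 0, "ry": 0, "rz": 0}, {"fingers": 0, "tx": 0.77, "ty": -0.5, "tz": 0, "rx": 0, "ry": 0, "rz": 0}, {"fingers": 0, "tx": 0.77, "ty": -0.5, "tz": 0, "rx": 0, "ry": 0, "rz": 0}]'

```text
time_s: 5.68
tool_pos: [0.5256, 0.2961, 0.252]
tcp_rot: [-2.214, -1.954, -0.284]
wrist_force: [0.8, 0.7, -1.3]
gripper_width: 0.173
finger_force: 30.0
```

Request:
move_arm --commands '[{"fingers": 0, "tx": 0, "ty": 0, "tz": 0.9, "rx": 0, "ry": 0, "rz": 0}, {"fingers": 0, "tx": 0, "ty": 0, "tz": 0.9, "rx": 0, "ry": 0, "rz": 0}, {"fingers": 0, "tx": 0, "ty": 0, "tz": 0.9, "rx": 0, "ry": 0, "rz": 0}, {"fingers": 0, "tx": 0, "ty": 0, "tz": 0.9, "rx": 0, "ry": 0, "rz": 0}, {"fingers": 0, "tx": 0, "ty": 0, "tz": 0.9, "rx": 0, "ry": 0, "rz": 0}, {"fingers": 0, "tx": 0, "ty": 0, "tz": 0.4, "rx": 0, "ry": 0, "rz": 0}]'

```text
time_s: 6.18
tool_pos: [0.5279, 0.3323, 0.1057]
tcp_rot: [-2.213, -1.954, -0.276]
wrist_force: [-1.5, 0.3, -3.0]
gripper_width: 0.183
finger_force: 30.0
```

```bash
python3 -c "
from h import *
plan(slot(.101,.020),D(-7),rn); cap('scene','s1')
im=cap('top','t1');i=cv2.imread('pics/s1.png')
cv2.imwrite('pics/v1.png',np.hstack([cv2.resize(im[90:290,120:320,::-1],None,fx=2,fy=2),cv2.resize(i[130:330,320:520],None,fx=2,fy=2)]))"
```

```text
t 6.2 TCP [0.5279 0.3323 0.1057] grip 16.1 j6 0.35
turn first [-0.09  0.05 -0.03] then shift [0.13 0.06 1.12] | shift now [0.14 0.07 1.12]
```

View pics/v1.png

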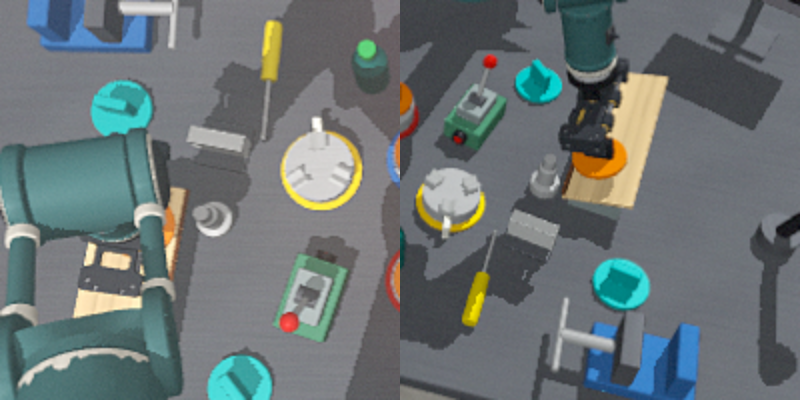

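The picture shows the cap held level with the board over its far end (right half, 600,158), and the yellow mount bare (left half, 320,168). I'll lower and release.

Request:
move_arm --commands '[{"fingers": 0, "tx": 0.14, "ty": 0.06, "tz": 0.4, "rx": -0.09, "ry": 0.05, "rz": 0}, {"fingers": 0, "tx": 0, "ty": 0, "tz": 0.4, "rx": 0, "ry": 0, "rz": 0}, {"fingers": 0, "tx": 0, "ty": 0, "tz": 0.2, "rx": 0, "ry": 0, "rz": 0}, {"fingers": 0, "tx": 0, "ty": 0, "tz": 0.06, "rx": 0, "ry": 0, "rz": 0}, {"fingers": 0, "tx": 0, "ty": 0, "tz": 0.04, "rx": 0, "ry": 0, "rz": 0}, {"fingers": 0, "tx": 0, "ty": 0, "tz": 0, "rx": 0, "ry": 0, "rz": 0}]'

```text
time_s: 6.78
tool_pos: [0.5348, 0.3453, 0.0802]
tcp_rot: [-2.217, -1.954, -0.302]
wrist_force: [0.5, 0.7, -1.2]
gripper_width: 0.175
finger_force: 30.0
```

```bash
python3 -c "
from h import *
plan(slot(.101,.019),D(-7),rn); print(bot.get_obs()['wrist_force'])"
```

```text
t 6.8 TCP [0.5348 0.3453 0.0802] grip 15.4 j6 0.35
turn first [ 0.06 -0.04 -0.02] then shift [-0.09 -0.12  0.21] | shift now [-0.09 -0.12  0.21]
[ 0.53104482  0.74192059 -1.15968537]
```

Request:
move_arm --commands '[{"fingers": 0, "tx": -0.09, "ty": -0.12, "tz": 0.1, "rx": 0.06, "ry": -0.04, "rz": 0}, {"fingers": 0, "tx": 0, "ty": 0, "tz": 0.08, "rx": 0, "ry": 0, "rz": 0}, {"fingers": 0, "tx": 0, "ty": 0, "tz": 0.03, "rx": 0, "ry": 0, "rz": 0}, {"fingers": 0, "tx": 0, "ty": 0, "tz": 0, "rx": 0, "ry": 0, "rz": 0}, {"fingers": 0, "tx": 0, "ty": 0, "tz": 0, "rx": 0, "ry": 0, "rz": 0}]'

```text
time_s: 7.2
tool_pos: [0.5309, 0.3449, 0.0732]
tcp_rot: [-2.215, -1.955, -0.291]
wrist_force: [-0.9, 0.1, -1.7]
gripper_width: 0.176
finger_force: 30.0
```

```bash
python3 -c "
from h import *
plan(slot(.101,.019),D(-7),rn); print(bot.get_obs()['wrist_force'])"
```

```text
t 7.2 TCP [0.5309 0.3449 0.0732] grip 15.5 j6 0.35
turn first [ 0.    0.   -0.02] then shift [ 0.    0.01 -0.01] | shift now [ 0.    0.01 -0.01]
[-0.90773185  0.07793894 -1.70677746]
```

Request:
move_arm --commands '[{"fingers": 0, "tx": 0, "ty": 0, "tz": 0.05, "rx": 0, "ry": 0, "rz": 0}, {"fingers": 0, "tx": 0, "ty": 0, "tz": 0.05, "rx": 0, "ry": 0, "rz": 0}, {"fingers": 0, "tx": 0, "ty": 0, "tz": 0, "rx": 0, "ry": 0, "rz": 0}]'

```text
time_s: 7.45
tool_pos: [0.5311, 0.3452, 0.0728]
tcp_rot: [-2.214, -1.956, -0.291]
wrist_force: [-7.7, -8.8, 14.3]
gripper_width: 0.176
finger_force: 30.0
```

Request:
move_arm --commands '[{"fingers": 0, "tx": 0, "ty": 0, "tz": 0.04, "rx": 0, "ry": 0, "rz": 0}, {"fingers": 0, "tx": 0, "ty": 0, "tz": 0, "rx": 0, "ry": 0, "rz": 0}]'

```text
time_s: 7.62
tool_pos: [0.5311, 0.3452, 0.0727]
tcp_rot: [-2.214, -1.957, -0.29]
wrist_force: [-10.4, -11.8, 20.7]
gripper_width: 0.174
finger_force: 30.0
```

Contact. I'll ease off, open and retreat, then measure mount A with its cap off while heading for cap B.

Request:
move_arm --commands '[{"fingers": 0, "tx": 0, "ty": 0, "tz": -0.1, "rx": 0, "ry": 0, "rz": 0}, {"fingers": 45, "tx": 0, "ty": 0, "tz": 0, "rx": 0, "ry": 0, "rz": 0}, {"fingers": 45, "tx": 0, "ty": 0, "tz": 0, "rx": 0, "ry": 0, "rz": 0}, {"fingers": 45, "tx": 0, "ty": 0, "tz": 0, "rx": 0, "ry": 0, "rz": 0}, {"fingers": 45, "tx": 0, "ty": 0, "tz": -0.5, "rx": 0, "ry": 0, "rz": 0}, {"fingers": 45, "tx": 0, "ty": 0, "tz": -0.9, "rx": 0, "ry": 0, "rz": 0}, {"fingers": 45, "tx": 0, "ty": 0, "tz": -0.9, "rx": 0, "ry": 0, "rz": 0}, {"fingers": 45, "tx": 0, "ty": 0, "tz": -0.9, "rx": 0, "ry": 0, "rz": 0}]'

```text
time_s: 8.28
tool_pos: [0.5272, 0.3203, 0.1645]
tcp_rot: [-2.215, -1.954, -0.288]
wrist_force: [0.2, 0.1, 0.6]
gripper_width: 0.51
finger_force: 0.0
```

```bash
python3 -c "
from h import *
plan((.642,-.053,.17),D(25))"
```

```text
t 8.3 TCP [0.5272 0.3203 0.1645] grip 44.9 j6 0.36
turn first [ 0.68 -2.43 -5.33] then shift [-12.89  -1.79  -0.18] | shift now [-11.42   5.34  -3.25]
```

Request:
move_arm --commands '[{"fingers": 50, "tx": 0, "ty": 0, "tz": 0, "rx": 0.11, "ry": -0.4, "rz": -0.89}, {"fingers": 50, "tx": 0, "ty": 0, "tz": 0, "rx": 0.11, "ry": -0.4, "rz": -0.89}, {"fingers": 50, "tx": 0, "ty": 0, "tz": 0, "rx": 0.11, "ry": -0.4, "rz": -0.89}, {"fingers": 50, "tx": 0, "ty": 0, "tz": 0, "rx": 0.11, "ry": -0.4, "rz": -0.89}, {"fingers": 50, "tx": 0, "ty": 0, "tz": 0, "rx": 0.11, "ry": -0.4, "rz": -0.89}, {"fingers": 50, "tx": 0, "ty": 0, "tz": 0, "rx": 0.12, "ry": -0.42, "rz": -0.89}]'

```text
time_s: 8.78
tool_pos: [0.5281, 0.3207, 0.1642]
tcp_rot: [1.68, 2.652, 0.002]
wrist_force: [0.1, 0.0, -0.7]
gripper_width: 0.565
finger_force: 0.0
```

Request:
move_arm --commands '[{"fingers": 50, "tx": -0.95, "ty": -0.13, "tz": 0, "rx": 0, "ry": 0, "rz": 0}, {"fingers": 50, "tx": -0.95, "ty": -0.13, "tz": 0, "rx": 0, "ry": 0, "rz": 0}, {"fingers": 50, "tx": -0.95, "ty": -0.13, "tz": 0, "rx": 0, "ry": 0, "rz": 0}, {"fingers": 50, "tx": -0.95, "ty": -0.13, "tz": 0, "rx": 0, "ry": 0, "rz": 0}, {"fingers": 50, "tx": -0.95, "ty": -0.13, "tz": 0, "rx": 0, "ry": 0, "rz": 0}, {"fingers": 50, "tx": -0.95, "ty": -0.13, "tz": 0, "rx": 0, "ry": 0, "rz": 0}, {"fingers": 50, "tx": -0.95, "ty": -0.13, "tz": 0, "rx": 0, "ry": 0, "rz": 0}, {"fingers": 50, "tx": -0.95, "ty": -0.13, "tz": 0, "rx": 0, "ry": 0, "rz": 0}]'

```text
time_s: 9.45
tool_pos: [0.5963, 0.0997, 0.1639]
tcp_rot: [1.686, 2.65, 0.005]
wrist_force: [0.3, -0.8, 0.2]
gripper_width: 0.566
finger_force: 0.0
```

Request:
move_arm --commands '[{"fingers": 50, "tx": -0.95, "ty": -0.13, "tz": 0, "rx": 0, "ry": 0, "rz": 0}, {"fingers": 50, "tx": -0.95, "ty": -0.13, "tz": 0, "rx": 0, "ry": 0, "rz": 0}, {"fingers": 50, "tx": -0.95, "ty": -0.13, "tz": 0, "rx": 0, "ry": 0, "rz": 0}, {"fingers": 50, "tx": -0.95, "ty": -0.13, "tz": 0, "rx": 0, "ry": 0, "rz": 0}, {"fingers": 50, "tx": -0.95, "ty": -0.13, "tz": 0, "rx": 0, "ry": 0, "rz": 0}, {"fingers": 50, "tx": -0.5, "ty": -0.1, "tz": 0, "rx": 0, "ry": 0, "rz": 0}, {"fingers": 50, "tx": 0, "ty": 0, "tz": 0, "rx": 0, "ry": 0, "rz": 0}, {"fingers": 50, "tx": 0, "ty": 0, "tz": 0, "rx": 0, "ry": 0, "rz": 0}]'

```text
time_s: 10.12
tool_pos: [0.6422, -0.0515, 0.1637]
tcp_rot: [1.689, 2.649, 0.005]
wrist_force: [-0.8, 0.2, -0.1]
gripper_width: 0.569
finger_force: 0.0
```

```bash
python3 -c "
from h import *
plan((.642,-.053,.067),D(25)); cap('top','t2')
"
```

```text
t 10.1 TCP [ 0.6422 -0.0515  0.1637] grip 50.0 j6 -0.56
turn first [ 0.03 -0.01 -0.01] then shift [-0.04 -0.03  3.22] | shift now [-0.05 -0.04  3.22]
```

Request:
move_arm --commands '[{"fingers": 50, "tx": -0.04, "ty": -0.04, "tz": 0.9, "rx": 0, "ry": 0, "rz": 0}, {"fingers": 50, "tx": 0, "ty": 0, "tz": 0.9, "rx": 0, "ry": 0, "rz": 0}, {"fingers": 50, "tx": 0, "ty": 0, "tz": 0.9, "rx": 0, "ry": 0, "rz": 0}, {"fingers": 50, "tx": 0, "ty": 0, "tz": 0.4, "rx": 0, "ry": 0, "rz": 0}, {"fingers": 50, "tx": 0, "ty": 0, "tz": 0.12, "rx": 0, "ry": 0, "rz": 0}, {"fingers": 0, "tx": 0, "ty": 0, "tz": 0, "rx": 0, "ry": 0, "rz": 0}, {"fingers": 0, "tx": 0, "ty": 0, "tz": 0, "rx": 0, "ry": 0, "rz": 0}, {"fingers": 0, "tx": 0, "ty": 0, "tz": 0, "rx": 0, "ry": 0, "rz": 0}]'

```text
time_s: 10.83
tool_pos: [0.6439, -0.0527, 0.07]
tcp_rot: [1.684, 2.647, 0.007]
wrist_force: [0.1, 0.1, -0.6]
gripper_width: 0.365
finger_force: 0.0
```

Request:
move_arm --commands '[{"fingers": 0, "tx": 0, "ty": 0, "tz": 0, "rx": 0, "ry": 0, "rz": 0}, {"fingers": 0, "tx": 0, "ty": 0, "tz": 0, "rx": 0, "ry": 0, "rz": 0}, {"fingers": 0, "tx": 0, "ty": 0, "tz": 0, "rx": 0, "ry": 0, "rz": 0}, {"fingers": 0, "tx": 0, "ty": 0, "tz": 0, "rx": 0, "ry": 0, "rz": 0}, {"fingers": 0, "tx": 0, "ty": 0, "tz": 0, "rx": 0, "ry": 0, "rz": 0}]'

```text
time_s: 11.25
tool_pos: [0.6433, -0.053, 0.0691]
tcp_rot: [1.685, 2.647, 0.007]
wrist_force: [-0.2, 0.7, 4.7]
gripper_width: 0.175
finger_force: 30.0
```

Request:
move_arm --commands '[{"fingers": 0, "tx": 0, "ty": 0, "tz": -0.5, "rx": 0, "ry": 0, "rz": 0}, {"fingers": 0, "tx": 0, "ty": 0, "tz": -0.8, "rx": 0, "ry": 0, "rz": 0}, {"fingers": 0, "tx": 0, "ty": 0, "tz": -0.9, "rx": 0, "ry": 0, "rz": 0}, {"fingers": 0, "tx": 0, "ty": 0, "tz": -0.9, "rx": 0, "ry": 0, "rz": 0}, {"fingers": 0, "tx": 0, "ty": 0, "tz": -0.9, "rx": 0, "ry": 0, "rz": 0}, {"fingers": 0, "tx": 0, "ty": 0, "tz": -0.3, "rx": 0, "ry": 0, "rz": 0}]'

```text
time_s: 11.75
tool_pos: [0.6437, -0.0535, 0.2012]
tcp_rot: [1.683, 2.644, 0.009]
wrist_force: [1.0, -0.3, 0.4]
gripper_width: 0.181
finger_force: 3.0
```

```bash
python3 -c "
from h import *
plan(slot(0,.05),D(-7),rn)
"
```

```text
t 11.8 TCP [ 0.6437 -0.0535  0.2012] grip 15.9 j6 -0.56
turn first [-0.61  2.44  5.32] then shift [11.18 -8.71  6.38] | shift now [15.19 -0.8   3.21]
```

The grip force fell to 3 N, so this is the slackening. I'll look before going on.

Request:
move_arm --commands '[{"fingers": 0, "tx": 0, "ty": 0, "tz": 0, "rx": 0, "ry": 0, "rz": 0}, {"fingers": 0, "tx": 0, "ty": 0, "tz": 0, "rx": 0, "ry": 0, "rz": 0}, {"fingers": 0, "tx": 0, "ty": 0, "tz": 0, "rx": 0, "ry": 0, "rz": 0}, {"fingers": 0, "tx": 0, "ty": 0, "tz": 0, "rx": 0, "ry": 0, "rz": 0}]' --newtons 30

```text
time_s: 12.08
tool_pos: [0.6401, -0.0529, 0.1938]
tcp_rot: [-1.685, -2.648, -0.002]
wrist_force: [-0.4, -0.6, -2.2]
gripper_width: 0.173
finger_force: 30.0
```

```bash
python3 -c "
from h import *
print(bot.get_obs()['wrist_force'])
cap('scene','s3');i=cv2.imread('pics/s3.png')
im=cap('top','t3')[:,:,::-1]
cv2.imwrite('pics/v3.png',np.hstack([cv2.resize(im[90:290,220:420],None,fx=2,fy=2),cv2.resize(i[100:300,220:420],None,fx=2,fy=2)]))"
```

```text
[-0.37688443 -0.61468807 -2.22412496]
```

View pics/v3.png

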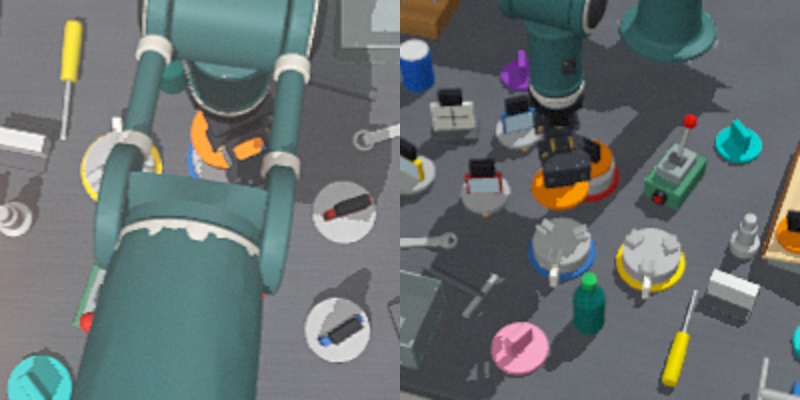

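The cap is still held (scene half, 562,188), and the blue mount is bare. I'll check how much it slipped by comparing with the predicted disc outline.

```bash
python3 -c "
from h import *
im=cv2.imread('pics/s3.png')[:,:,::-1].copy()
m=mask(im,(5,140,60),(20,255,255),(220+562/2,100+188/2),18)
p=np.argwhere(m);print('bottom row',p[:,0].max(),'left',p[:,1].min(),p[p[:,1]==p[:,1].min(),0],'right',p[:,1].max(),p[p[:,1]==p[:,1].max(),0])
a=np.linspace(0,2*np.pi,90)
for off in (.009,.019,.029):
  q=proj('scene',np.c_[.6401+.046*np.cos(a),-.0529+.046*np.sin(a),0*a+.1938-off+.005]);print(off,q.max(0),q.min(0),q[q[:,0].argmin()],q[q[:,0].argmax()])
"
```

```text
Traceback (most recent call last):
ValueError: zero-size array to reduction operation maximum which has no identity
```

```bash
python3 -c "
from h import *
im=cv2.imread('pics/s3.png')[:,:,::-1].copy()
m=mask(im,(5,140,60),(20,255,255),(301,195),17)
p=np.argwhere(m);print('bottom row',p[:,0].max(),'left',p[:,1].min(),p[p[:,1]==p[:,1].min(),0],'right',p[:,1].max(),p[p[:,1]==p[:,1].max(),0])
a=np.linspace(0,2*np.pi,90)
for off in (.009,.019,.029,.039):
  q=proj('scene',np.c_[.6401+.046*np.cos(a),-.0529+.046*np.sin(a),0*a+.1938-off+.005]);print(off,q.max(0),q.min(0),q[q[:,0].argmin()],q[q[:,0].argmax()])
"
```

```text
bottom row 204 left 286 [190 191 192 193 194 195 196] right 316 [187 188]
0.009 [313.63280966 201.43543035] [284.82671105 179.42736927] [284.82671105 190.48477325] [313.63280966 190.28105851]
0.019 [313.62534642 203.42230302] [284.98078539 181.45029488] [284.98078539 192.49157026] [313.62534642 192.2871367 ]
0.029 [313.61797668 205.3864446 ] [285.13322403 183.45122158] [285.13322403 194.47597196] [313.61797668 194.27084454]
0.039 [313.61069876 207.32822867] [285.28405167 185.43049118] [285.28405167 196.43833634] [313.61069876 196.23253947]
```

No noticeable slip, so I'll carry on to the middle slot.

```bash
python3 -c "
from h import *
plan(slot(0,.05),D(-7),rn)
"
```

```text
t 12.2 TCP [ 0.6406 -0.053   0.1944] grip 15.5 j6 -0.56
turn first [-0.7   2.41  5.31] then shift [11.24 -8.6   6.16] | shift now [15.11 -0.69  3.07]
```

Request:
move_arm --commands '[{"fingers": 0, "tx": 0, "ty": 0, "tz": 0, "rx": -0.12, "ry": 0.4, "rz": 0.88}, {"fingers": 0, "tx": 0, "ty": 0, "tz": 0, "rx": -0.12, "ry": 0.4, "rz": 0.88}, {"fingers": 0, "tx": 0, "ty": 0, "tz": 0, "rx": -0.12, "ry": 0.4, "rz": 0.88}, {"fingers": 0, "tx": 0, "ty": 0, "tz": 0, "rx": -0.12, "ry": 0.4, "rz": 0.89}, {"fingers": 0, "tx": 0, "ty": 0, "tz": 0, "rx": -0.11, "ry": 0.4, "rz": 0.89}, {"fingers": 0, "tx": 0, "ty": 0, "tz": 0, "rx": -0.11, "ry": 0.41, "rz": 0.89}]'

```text
time_s: 12.68
tool_pos: [0.6416, -0.0531, 0.1958]
tcp_rot: [-2.216, -1.953, -0.296]
wrist_force: [0.5, 0.1, -2.2]
gripper_width: 0.176
finger_force: 30.0
```

Request:
move_arm --commands '[{"fingers": 0, "tx": 0.8, "ty": -0.61, "tz": 0, "rx": 0, "ry": 0, "rz": 0}, {"fingers": 0, "tx": 0.8, "ty": -0.61, "tz": 0, "rx": 0, "ry": 0, "rz": 0}, {"fingers": 0, "tx": 0.8, "ty": -0.61, "tz": 0, "rx": 0, "ry": 0, "rz": 0}, {"fingers": 0, "tx": 0.8, "ty": -0.61, "tz": 0, "rx": 0, "ry": 0, "rz": 0}, {"fingers": 0, "tx": 0.8, "ty": -0.61, "tz": 0, "rx": 0, "ry": 0, "rz": 0}, {"fingers": 0, "tx": 0.8, "ty": -0.61, "tz": 0, "rx": 0, "ry": 0, "rz": 0}, {"fingers": 0, "tx": 0.8, "ty": -0.61, "tz": 0, "rx": 0, "ry": 0, "rz": 0}]'

```text
time_s: 13.27
tool_pos: [0.5328, 0.1244, 0.239]
tcp_rot: [-2.214, -1.959, -0.293]
wrist_force: [0.1, 0.3, -1.4]
gripper_width: 0.173
finger_force: 30.0
```

Request:
move_arm --commands '[{"fingers": 0, "tx": 0.8, "ty": -0.61, "tz": 0, "rx": 0, "ry": 0, "rz": 0}, {"fingers": 0, "tx": 0.8, "ty": -0.61, "tz": 0, "rx": 0, "ry": 0, "rz": 0}, {"fingers": 0, "tx": 0.8, "ty": -0.61, "tz": 0, "rx": 0, "ry": 0, "rz": 0}, {"fingers": 0, "tx": 0.8, "ty": -0.61, "tz": 0, "rx": 0, "ry": 0, "rz": 0}, {"fingers": 0, "tx": 0.8, "ty": -0.61, "tz": 0, "rx": 0, "ry": 0, "rz": 0}, {"fingers": 0, "tx": 0.8, "ty": -0.61, "tz": 0, "rx": 0, "ry": 0, "rz": 0}, {"fingers": 0, "tx": 0.8, "ty": -0.61, "tz": 0, "rx": 0, "ry": 0, "rz": 0}]'

```text
time_s: 13.85
tool_pos: [0.4253, 0.301, 0.2822]
tcp_rot: [-2.214, -1.959, -0.293]
wrist_force: [-0.2, 0.3, -0.6]
gripper_width: 0.173
finger_force: 30.0
```

Request:
move_arm --commands '[{"fingers": 0, "tx": 0, "ty": 0, "tz": 0.9, "rx": 0, "ry": 0, "rz": 0}, {"fingers": 0, "tx": 0, "ty": 0, "tz": 0.9, "rx": 0, "ry": 0, "rz": 0}, {"fingers": 0, "tx": 0, "ty": 0, "tz": 0.9, "rx": 0, "ry": 0, "rz": 0}, {"fingers": 0, "tx": 0, "ty": 0, "tz": 0.9, "rx": 0, "ry": 0, "rz": 0}, {"fingers": 0, "tx": 0, "ty": 0, "tz": 0.9, "rx": 0, "ry": 0, "rz": 0}, {"fingers": 0, "tx": 0, "ty": 0, "tz": 0.7, "rx": 0, "ry": 0, "rz": 0}, {"fingers": 0, "tx": 0, "ty": 0, "tz": 0.4, "rx": 0, "ry": 0, "rz": 0}, {"fingers": 0, "tx": 0, "ty": 0, "tz": 0, "rx": 0, "ry": 0, "rz": 0}]'

```text
time_s: 14.52
tool_pos: [0.4298, 0.3423, 0.1165]
tcp_rot: [-2.213, -1.959, -0.284]
wrist_force: [-1.0, -0.2, -0.4]
gripper_width: 0.172
finger_force: 30.0
```

```bash
python3 -c "
from h import *
viewer.capture('top');plan(slot(0,.020),D(-7),rn)
"
```

```text
t 14.6 TCP [0.4311 0.3427 0.1187] grip 15.4 j6 0.45
turn first [0.   0.02 0.01] then shift [ 0.07 -0.07  1.55] | shift now [ 0.07 -0.07  1.55]
```

Request:
move_arm --commands '[{"fingers": 0, "tx": 0.07, "ty": -0.07, "tz": 0.6, "rx": 0, "ry": 0, "rz": 0}, {"fingers": 0, "tx": 0, "ty": 0, "tz": 0.5, "rx": 0, "ry": 0, "rz": 0}, {"fingers": 0, "tx": 0, "ty": 0, "tz": 0.25, "rx": 0, "ry": 0, "rz": 0}, {"fingers": 0, "tx": 0, "ty": 0, "tz": 0.1, "rx": 0, "ry": 0, "rz": 0}, {"fingers": 0, "tx": 0, "ty": 0, "tz": 0.05, "rx": 0, "ry": 0, "rz": 0}, {"fingers": 0, "tx": 0, "ty": 0, "tz": 0.03, "rx": 0, "ry": 0, "rz": 0}, {"fingers": 0, "tx": 0, "ty": 0, "tz": 0, "rx": 0, "ry": 0, "rz": 0}]'

```text
time_s: 15.15
tool_pos: [0.433, 0.3576, 0.0778]
tcp_rot: [-2.214, -1.96, -0.297]
wrist_force: [-0.8, -0.1, -0.7]
gripper_width: 0.179
finger_force: 30.0
```

Request:
move_arm --commands '[{"fingers": 0, "tx": 0, "ty": 0, "tz": 0.05, "rx": 0, "ry": 0, "rz": 0}, {"fingers": 0, "tx": 0, "ty": 0, "tz": 0, "rx": 0, "ry": 0, "rz": 0}]'

```text
time_s: 15.32
tool_pos: [0.4327, 0.3579, 0.0759]
tcp_rot: [-2.214, -1.96, -0.297]
wrist_force: [-0.1, -0.2, -1.8]
gripper_width: 0.171
finger_force: 30.0
```

```bash
python3 -c "
from h import *
plan(slot(0,.0185),D(-7),rn)
"
```

```text
t 15.3 TCP [0.4327 0.3579 0.0759] grip 15.0 j6 0.44
turn first [ 0.04 -0.01  0.01] then shift [-0.05 -0.06  0.09] | shift now [-0.05 -0.06  0.09]
```

Request:
move_arm --commands '[{"fingers": 0, "tx": -0.04, "ty": -0.05, "tz": 0.06, "rx": 0, "ry": 0, "rz": 0}, {"fingers": 0, "tx": 0, "ty": 0, "tz": 0.05, "rx": 0, "ry": 0, "rz": 0}, {"fingers": 0, "tx": 0, "ty": 0, "tz": 0, "rx": 0, "ry": 0, "rz": 0}, {"fingers": 0, "tx": 0, "ty": 0, "tz": 0, "rx": 0, "ry": 0, "rz": 0}]'

```text
time_s: 15.65
tool_pos: [0.4315, 0.3576, 0.0739]
tcp_rot: [-2.213, -1.961, -0.297]
wrist_force: [-3.1, -6.8, 11.0]
gripper_width: 0.175
finger_force: 30.0
```

Request:
move_arm --commands '[{"fingers": 0, "tx": 0, "ty": 0, "tz": 0.04, "rx": 0, "ry": 0, "rz": 0}, {"fingers": 0, "tx": 0, "ty": 0, "tz": 0, "rx": 0, "ry": 0, "rz": 0}]'

```text
time_s: 15.82
tool_pos: [0.4316, 0.3577, 0.0739]
tcp_rot: [-2.212, -1.962, -0.296]
wrist_force: [-7.1, -12.6, 21.5]
gripper_width: 0.174
finger_force: 30.0
```

Contact. I'll release it and go for cap C.

Request:
move_arm --commands '[{"fingers": 0, "tx": 0, "ty": 0, "tz": -0.08, "rx": 0, "ry": 0, "rz": 0}, {"fingers": 45, "tx": 0, "ty": 0, "tz": 0, "rx": 0, "ry": 0, "rz": 0}, {"fingers": 45, "tx": 0, "ty": 0, "tz": 0, "rx": 0, "ry": 0, "rz": 0}, {"fingers": 45, "tx": 0, "ty": 0, "tz": 0, "rx": 0, "ry": 0, "rz": 0}, {"fingers": 45, "tx": 0, "ty": 0, "tz": -0.5, "rx": 0, "ry": 0, "rz": 0}, {"fingers": 45, "tx": 0, "ty": 0, "tz": -0.9, "rx": 0, "ry": 0, "rz": 0}, {"fingers": 45, "tx": 0, "ty": 0, "tz": -0.9, "rx": 0, "ry": 0, "rz": 0}, {"fingers": 45, "tx": 0, "ty": 0, "tz": -0.9, "rx": 0, "ry": 0, "rz": 0}]'

```text
time_s: 16.48
tool_pos: [0.4266, 0.3323, 0.1656]
tcp_rot: [-2.213, -1.96, -0.292]
wrist_force: [0.6, 0.2, 1.0]
gripper_width: 0.509
finger_force: 0.0
```

```bash
python3 -c "
from h import *
plan((.464,-.0556,.2),D(-16))"
```

```text
t 16.5 TCP [0.4266 0.3323 0.1656] grip 44.8 j6 0.47
turn first [-0.18 -2.49  1.5 ] then shift [-12.09   4.76  -1.15] | shift now [-11.96   2.81  -4.37]
```

Request:
move_arm --commands '[{"fingers": 50, "tx": 0, "ty": 0, "tz": 0, "rx": -0.06, "ry": -0.83, "rz": 0.5}, {"fingers": 50, "tx": 0, "ty": 0, "tz": 0, "rx": -0.06, "ry": -0.83, "rz": 0.5}, {"fingers": 50, "tx": 0, "ty": 0, "tz": 0, "rx": -0.06, "ry": -0.83, "rz": 0.5}, {"fingers": 50, "tx": 0, "ty": 0, "tz": -0.9, "rx": 0, "ry": 0, "rz": 0}, {"fingers": 50, "tx": 0, "ty": 0, "tz": -0.5, "rx": 0, "ry": 0, "rz": 0}]'

```text
time_s: 16.9
tool_pos: [0.4271, 0.334, 0.2076]
tcp_rot: [2.507, 1.892, -0.0]
wrist_force: [0.6, -0.1, 0.3]
gripper_width: 0.569
finger_force: 0.0
```

Request:
move_arm --commands '[{"fingers": 50, "tx": -0.93, "ty": 0.37, "tz": 0, "rx": 0, "ry": 0, "rz": 0}, {"fingers": 50, "tx": -0.93, "ty": 0.37, "tz": 0, "rx": 0, "ry": 0, "rz": 0}, {"fingers": 50, "tx": -0.93, "ty": 0.37, "tz": 0, "rx": 0, "ry": 0, "rz": 0}, {"fingers": 50, "tx": -0.93, "ty": 0.37, "tz": 0, "rx": 0, "ry": 0, "rz": 0}, {"fingers": 50, "tx": -0.93, "ty": 0.37, "tz": 0, "rx": 0, "ry": 0, "rz": 0}, {"fingers": 50, "tx": -0.93, "ty": 0.37, "tz": 0, "rx": 0, "ry": 0, "rz": 0}, {"fingers": 50, "tx": -0.93, "ty": 0.37, "tz": 0, "rx": 0, "ry": 0, "rz": 0}, {"fingers": 50, "tx": -0.93, "ty": 0.37, "tz": 0, "rx": 0, "ry": 0, "rz": 0}]'

```text
time_s: 17.57
tool_pos: [0.4508, 0.0925, 0.2072]
tcp_rot: [2.509, 1.891, 0.003]
wrist_force: [-0.1, 0.2, 0.5]
gripper_width: 0.565
finger_force: 0.0
```

Request:
move_arm --commands '[{"fingers": 50, "tx": -0.93, "ty": 0.36, "tz": 0, "rx": 0, "ry": 0, "rz": 0}, {"fingers": 50, "tx": -0.93, "ty": 0.36, "tz": 0, "rx": 0, "ry": 0, "rz": 0}, {"fingers": 50, "tx": -0.93, "ty": 0.36, "tz": 0, "rx": 0, "ry": 0, "rz": 0}, {"fingers": 50, "tx": -0.93, "ty": 0.36, "tz": 0, "rx": 0, "ry": 0, "rz": 0}, {"fingers": 50, "tx": -0.93, "ty": 0.36, "tz": 0, "rx": 0, "ry": 0, "rz": 0}, {"fingers": 50, "tx": 0, "ty": 0, "tz": 0.9, "rx": 0, "ry": 0, "rz": 0}, {"fingers": 50, "tx": 0, "ty": 0, "tz": 0.9, "rx": 0, "ry": 0, "rz": 0}, {"fingers": 50, "tx": 0, "ty": 0, "tz": 0, "rx": 0, "ry": 0, "rz": 0}]'

```text
time_s: 18.23
tool_pos: [0.4604, -0.0552, 0.1482]
tcp_rot: [-2.506, -1.884, 0.007]
wrist_force: [-1.5, 1.2, -0.9]
gripper_width: 0.569
finger_force: 0.0
```

```bash
python3 -c "
from h import *
cap('top','t4');plan((.464,-.0556,.067),D(-16))"
```

```text
t 18.3 TCP [ 0.4616 -0.055   0.1504] grip 50.0 j6 0.11
turn first [-0.05 -0.   -0.01] then shift [0.   0.08 2.78] | shift now [0.   0.1  2.78]
```

Request:
move_arm --commands '[{"fingers": 50, "tx": 0, "ty": 0.06, "tz": 0.9, "rx": 0, "ry": 0, "rz": 0}, {"fingers": 50, "tx": 0, "ty": 0, "tz": 0.9, "rx": 0, "ry": 0, "rz": 0}, {"fingers": 50, "tx": 0, "ty": 0, "tz": 0.6, "rx": 0, "ry": 0, "rz": 0}, {"fingers": 50, "tx": 0, "ty": 0, "tz": 0.3, "rx": 0, "ry": 0, "rz": 0}, {"fingers": 50, "tx": 0, "ty": 0, "tz": 0.08, "rx": 0, "ry": 0, "rz": 0}, {"fingers": 0, "tx": 0, "ty": 0, "tz": 0, "rx": 0, "ry": 0, "rz": 0}, {"fingers": 0, "tx": 0, "ty": 0, "tz": 0, "rx": 0, "ry": 0, "rz": 0}, {"fingers": 0, "tx": 0, "ty": 0, "tz": 0, "rx": 0, "ry": 0, "rz": 0}]'

```text
time_s: 18.95
tool_pos: [0.4681, -0.0559, 0.072]
tcp_rot: [2.507, 1.889, 0.006]
wrist_force: [-0.2, 0.2, 0.5]
gripper_width: 0.362
finger_force: 0.0
```

Request:
move_arm --commands '[{"fingers": 0, "tx": 0, "ty": 0, "tz": 0, "rx": 0, "ry": 0, "rz": 0}, {"fingers": 0, "tx": 0, "ty": 0, "tz": 0, "rx": 0, "ry": 0, "rz": 0}, {"fingers": 0, "tx": 0, "ty": 0, "tz": 0, "rx": 0, "ry": 0, "rz": 0}, {"fingers": 0, "tx": 0, "ty": 0, "tz": 0, "rx": 0, "ry": 0, "rz": 0}, {"fingers": 0, "tx": 0, "ty": 0, "tz": 0, "rx": 0, "ry": 0, "rz": 0}]'

```text
time_s: 19.37
tool_pos: [0.467, -0.0558, 0.071]
tcp_rot: [2.508, 1.889, 0.004]
wrist_force: [-1.8, -0.0, 6.3]
gripper_width: 0.17
finger_force: 30.0
```

Request:
move_arm --commands '[{"fingers": 0, "tx": 0, "ty": 0, "tz": -0.5, "rx": 0, "ry": 0, "rz": 0}, {"fingers": 0, "tx": 0, "ty": 0, "tz": -0.8, "rx": 0, "ry": 0, "rz": 0}, {"fingers": 0, "tx": 0, "ty": 0, "tz": -0.9, "rx": 0, "ry": 0, "rz": 0}, {"fingers": 0, "tx": 0, "ty": 0, "tz": -0.9, "rx": 0, "ry": 0, "rz": 0}, {"fingers": 0, "tx": 0, "ty": 0, "tz": -0.9, "rx": 0, "ry": 0, "rz": 0}, {"fingers": 0, "tx": 0, "ty": 0, "tz": -0.3, "rx": 0, "ry": 0, "rz": 0}, {"fingers": 0, "tx": 0, "ty": 0, "tz": 0, "rx": 0, "ry": 0, "rz": 0}]'

```text
time_s: 19.95
tool_pos: [0.4682, -0.0562, 0.2018]
tcp_rot: [2.505, 1.887, 0.009]
wrist_force: [-0.0, 0.1, -0.7]
gripper_width: 0.172
finger_force: 30.0
```

```bash
python3 -c "
from h import *
plan(slot(-.101,.05),D(-7),rn)
"
```

```text
t 19.9 TCP [ 0.4682 -0.0562  0.2018] grip 15.2 j6 0.11
turn first [ 0.27  2.49 -1.49] then shift [11.96 -6.28  6.6 ] | shift now [12.1  -8.31  3.24]
```

Request:
move_arm --commands '[{"fingers": 0, "tx": 0, "ty": 0, "tz": 0, "rx": 0.09, "ry": 0.83, "rz": -0.5}, {"fingers": 0, "tx": 0, "ty": 0, "tz": 0, "rx": 0.09, "ry": 0.83, "rz": -0.5}, {"fingers": 0, "tx": 0, "ty": 0, "tz": 0, "rx": 0.09, "ry": 0.83, "rz": -0.5}]'

```text
time_s: 20.2
tool_pos: [0.4654, -0.0548, 0.1976]
tcp_rot: [-2.202, -1.957, -0.29]
wrist_force: [-0.2, 0.2, -1.5]
gripper_width: 0.176
finger_force: 30.0
```

Request:
move_arm --commands '[{"fingers": 0, "tx": 0.92, "ty": -0.48, "tz": 0, "rx": 0, "ry": 0, "rz": 0}, {"fingers": 0, "tx": 0.92, "ty": -0.48, "tz": 0, "rx": 0, "ry": 0, "rz": 0}, {"fingers": 0, "tx": 0.92, "ty": -0.48, "tz": 0, "rx": 0, "ry": 0, "rz": 0}, {"fingers": 0, "tx": 0.92, "ty": -0.48, "tz": 0, "rx": 0, "ry": 0, "rz": 0}, {"fingers": 0, "tx": 0.92, "ty": -0.48, "tz": 0, "rx": 0, "ry": 0, "rz": 0}, {"fingers": 0, "tx": 0.92, "ty": -0.48, "tz": 0, "rx": 0, "ry": 0, "rz": 0}, {"fingers": 0, "tx": 0.92, "ty": -0.48, "tz": 0, "rx": 0, "ry": 0, "rz": 0}, {"fingers": 0, "tx": 0.92, "ty": -0.48, "tz": 0, "rx": 0, "ry": 0, "rz": 0}]'

```text
time_s: 20.87
tool_pos: [0.376, 0.1704, 0.2546]
tcp_rot: [-2.209, -1.953, -0.281]
wrist_force: [0.4, 0.5, -0.6]
gripper_width: 0.175
finger_force: 30.0
```

Request:
move_arm --commands '[{"fingers": 0, "tx": 0.92, "ty": -0.49, "tz": 0, "rx": 0, "ry": 0, "rz": 0}, {"fingers": 0, "tx": 0.92, "ty": -0.49, "tz": 0, "rx": 0, "ry": 0, "rz": 0}, {"fingers": 0, "tx": 0.92, "ty": -0.49, "tz": 0, "rx": 0, "ry": 0, "rz": 0}, {"fingers": 0, "tx": 0.92, "ty": -0.49, "tz": 0, "rx": 0, "ry": 0, "rz": 0}, {"fingers": 0, "tx": 0.92, "ty": -0.49, "tz": 0, "rx": 0, "ry": 0, "rz": 0}, {"fingers": 0, "tx": 0, "ty": 0, "tz": 0.9, "rx": 0, "ry": 0, "rz": 0}, {"fingers": 0, "tx": 0, "ty": 0, "tz": 0.9, "rx": 0, "ry": 0, "rz": 0}, {"fingers": 0, "tx": 0, "ty": 0, "tz": 0.9, "rx": 0, "ry": 0, "rz": 0}]'

```text
time_s: 21.53
tool_pos: [0.322, 0.332, 0.2122]
tcp_rot: [-2.207, -1.957, -0.283]
wrist_force: [-0.3, -0.3, -1.2]
gripper_width: 0.17
finger_force: 30.0
```

Request:
move_arm --commands '[{"fingers": 0, "tx": 0, "ty": 0, "tz": 0.9, "rx": 0, "ry": 0, "rz": 0}, {"fingers": 0, "tx": 0, "ty": 0, "tz": 0.9, "rx": 0, "ry": 0, "rz": 0}, {"fingers": 0, "tx": 0, "ty": 0, "tz": 0.9, "rx": 0, "ry": 0, "rz": 0}, {"fingers": 0, "tx": 0, "ty": 0, "tz": 0.5, "rx": 0, "ry": 0, "rz": 0}, {"fingers": 0, "tx": 0, "ty": 0, "tz": 0.3, "rx": 0, "ry": 0, "rz": 0}, {"fingers": 0, "tx": 0, "ty": 0, "tz": 0, "rx": 0, "ry": 0, "rz": 0}, {"fingers": 0, "tx": 0, "ty": 0, "tz": 0, "rx": 0, "ry": 0, "rz": 0}]'

```text
time_s: 22.12
tool_pos: [0.3252, 0.3582, 0.1124]
tcp_rot: [-2.209, -1.955, -0.282]
wrist_force: [0.9, -0.7, -0.9]
gripper_width: 0.177
finger_force: 30.0
```

```bash
python3 -c "
from h import *
plan(slot(-.101,.022),D(-7),rn)
"
```

```text
t 22.1 TCP [0.3252 0.3582 0.1124] grip 15.6 j6 0.61
turn first [-0.07  0.01 -0.  ] then shift [0.04 0.14 1.26] | shift now [0.04 0.15 1.26]
```

Request:
move_arm --commands '[{"fingers": 0, "tx": 0.03, "ty": 0.06, "tz": 0.5, "rx": -0.03, "ry": 0, "rz": 0}, {"fingers": 0, "tx": 0, "ty": 0, "tz": 0.4, "rx": 0, "ry": 0, "rz": 0}, {"fingers": 0, "tx": 0, "ty": 0, "tz": 0.2, "rx": 0, "ry": 0, "rz": 0}, {"fingers": 0, "tx": 0, "ty": 0, "tz": 0.06, "rx": 0, "ry": 0, "rz": 0}, {"fingers": 0, "tx": 0, "ty": 0, "tz": 0, "rx": 0, "ry": 0, "rz": 0}, {"fingers": 0, "tx": 0, "ty": 0, "tz": 0, "rx": 0, "ry": 0, "rz": 0}]'

```text
time_s: 22.62
tool_pos: [0.3294, 0.3688, 0.0814]
tcp_rot: [-2.21, -1.956, -0.291]
wrist_force: [0.7, -0.3, -0.9]
gripper_width: 0.171
finger_force: 30.0
```

```bash
python3 -c "
from h import *
plan(slot(-.101,.0215),D(-7),rn)
"
```

```text
t 22.6 TCP [0.3294 0.3688 0.0814] grip 15.1 j6 0.6
turn first [-0.02 -0.02  0.  ] then shift [-0.04  0.04  0.18] | shift now [-0.04  0.04  0.18]
```

Request:
move_arm --commands '[{"fingers": 0, "tx": -0.04, "ty": 0.03, "tz": 0.1, "rx": 0, "ry": 0, "rz": 0}, {"fingers": 0, "tx": 0, "ty": 0, "tz": 0.06, "rx": 0, "ry": 0, "rz": 0}, {"fingers": 0, "tx": 0, "ty": 0, "tz": 0, "rx": 0, "ry": 0, "rz": 0}, {"fingers": 0, "tx": 0, "ty": 0, "tz": 0, "rx": 0, "ry": 0, "rz": 0}]'

```text
time_s: 22.95
tool_pos: [0.3299, 0.3685, 0.0757]
tcp_rot: [-2.21, -1.956, -0.29]
wrist_force: [-0.3, 0.1, -0.9]
gripper_width: 0.176
finger_force: 30.0
```

Request:
move_arm --commands '[{"fingers": 0, "tx": 0, "ty": 0, "tz": 0.05, "rx": 0, "ry": 0, "rz": 0}, {"fingers": 0, "tx": 0, "ty": 0, "tz": 0, "rx": 0, "ry": 0, "rz": 0}, {"fingers": 0, "tx": 0, "ty": 0, "tz": 0, "rx": 0, "ry": 0, "rz": 0}]'

```text
time_s: 23.2
tool_pos: [0.3298, 0.3687, 0.0754]
tcp_rot: [-2.21, -1.957, -0.289]
wrist_force: [-4.8, -6.8, 12.1]
gripper_width: 0.175
finger_force: 30.0
```

Request:
move_arm --commands '[{"fingers": 0, "tx": 0, "ty": 0, "tz": -0.04, "rx": 0, "ry": 0, "rz": 0}, {"fingers": 45, "tx": 0, "ty": 0, "tz": 0, "rx": 0, "ry": 0, "rz": 0}, {"fingers": 45, "tx": 0, "ty": 0, "tz": 0, "rx": 0, "ry": 0, "rz": 0}, {"fingers": 45, "tx": 0, "ty": 0, "tz": 0, "rx": 0, "ry": 0, "rz": 0}, {"fingers": 45, "tx": 0, "ty": 0, "tz": -0.5, "rx": 0, "ry": 0, "rz": 0}, {"fingers": 45, "tx": 0, "ty": 0, "tz": -0.9, "rx": 0, "ry": 0, "rz": 0}, {"fingers": 45, "tx": 0, "ty": 0, "tz": -0.9, "rx": 0, "ry": 0, "rz": 0}, {"fingers": 45, "tx": 0, "ty": 0, "tz": -0.9, "rx": 0, "ry": 0, "rz": 0}]'

```text
time_s: 23.87
tool_pos: [0.3264, 0.3433, 0.1682]
tcp_rot: [-2.21, -1.956, -0.287]
wrist_force: [0.3, 0.1, 0.3]
gripper_width: 0.507
finger_force: 0.0
```

```bash
python3 -c "
from h import *
cap('scene','s5');i=cv2.imread('pics/s5.png')
im=cap('top','t5')[:,:,::-1]
cv2.imwrite('pics/v5.png',np.hstack([cv2.resize(im[110:290,230:410],(400,400),interpolation=2),cv2.resize(i[130:330,300:500],None,fx=2,fy=2)]))"
```

```text
(no output)
```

View pics/v5.png

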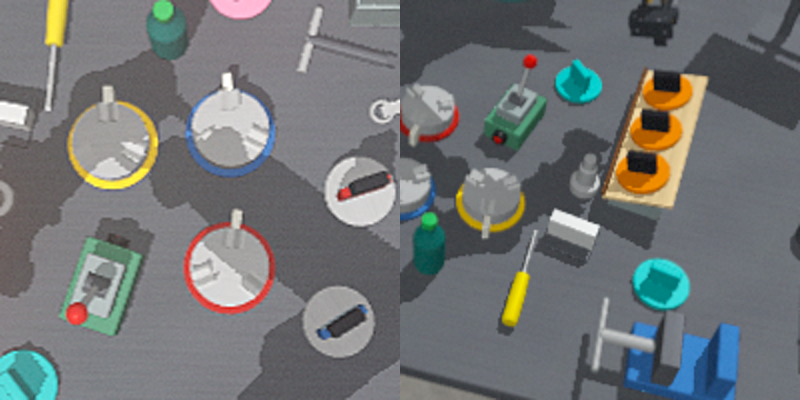

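All three caps lie flat side by side on the rack (right half: 668,88 / 656,128 / 641,171), and the mounts are bare. Now I'll measure the mounts from their foot rings and the mirrors again.

```bash
cat > mm.py <<'E'
from m import *
import sys
np.set_printoptions(precision=4,suppress=True)
def mirrors(im,seed,which='ABC'):
    for k in which:
        px=proj('top',[[*seed[k],.024]])[0]
        c,r=edge('top',mask(im,(0,0,143),(179,40,255),px,24),.024,.045)
        b=bar(im,proj('top',[[*c,.09]])[0],17,.106,88)
        print('mir',k,c,round(r,4),'bar',b[0],b[1],b[2])
seed=dict(A=(.5597,-.3721),B=(.398,-.2123),C=(.565,-.222))
E
python3 - <<'E'
from mm import *
im=cv2.imread('pics/t5.png')[:,:,::-1].copy(); sc=cv2.imread('pics/s5.png')[:,:,::-1].copy()
cc=dict(A=(.6231,.1028),B=(.6422,-.0529),C=(.4641,-.0556)); hu=dict(A=[(20,35)],B=[(100,125)],C=[(0,8),(170,179)])
tabs=dict(A=(.6894,.1115),B=(.7085,-.0464),C=(.527,-.0627))
for k in 'ABC':
    for n,i in (('top',im),('scene',sc)):
        px=proj(n,[[*cc[k],.006]])[0]
        m=sum(mask(i,(a,110,40),(b,255,255),px,30 if n=='top' else 24) for a,b in hu[k])
        for z in (.004,.008): print(k,n,z,*edge(n,m,z,.060))
    px=proj('top',[[*cc[k],.036]])[0]
    w=mask(im,(0,0,215),(179,40,255),proj('top',[[*tabs[k],.02]])[0],7)
    p=np.argwhere(w)[:,::-1]; print('  tab',plane('top',p,.02).mean(0),len(p))
mirrors(im,seed)
E
```

```text
A top 0.004 [0.6226 0.1025] 0.0034658478083017434
A top 0.008 [0.6219 0.102 ] 0.0035514952924219894
A scene 0.004 [0.6248 0.1042] 0.013088296576654772
A scene 0.008 [0.6275 0.1043] 0.013045356815712141
  tab [0.6947 0.1125] 5
B top 0.004 [ 0.6419 -0.0529] 0.003909877616042941
B top 0.008 [ 0.6412 -0.0529] 0.0040360211645976835
B scene 0.004 [ 0.6442 -0.0523] 0.013610476036075582
B scene 0.008 [ 0.6468 -0.0517] 0.013560508005873068
  tab [ 0.7065 -0.047 ] 32
C top 0.004 [ 0.4637 -0.0557] 0.0008943222858658325
C top 0.008 [ 0.4635 -0.0556] 0.0008786954091649145
C scene 0.004 [ 0.4655 -0.0549] 0.014946701718260385
C scene 0.008 [ 0.4687 -0.0542] 0.014899476709066313
  tab [ 0.5285 -0.0637] 8
mir A [ 0.5593 -0.3705] 0.0012 bar [ 0.5588 -0.3663] [48.3614 21.0042] 70.04515
mir B [ 0.3987 -0.1956] 0.0008 bar [ 0.3995 -0.1926] [18.2722 46.0883] 123.082886
mir C [ 0.565 -0.221] 0.0011 bar [ 0.5641 -0.2186] [15.9211 46.3891] 109.90684
```

Mirror B has been knocked to (.399,-.196), so I'll use the new reading. First I'll take mirror C to mount C.

```bash
python3 -c "
from h import *
plan((.565,-.221,.24),D(20))"
```

```text
t 24.0 TCP [0.3298 0.3454 0.173 ] grip 45.1 j6 0.62
turn first [ 0.64 -2.51 -4.47] then shift [-20.42   0.91  -2.23] | shift now [-16.56  10.09  -6.84]
```

Request:
move_arm --commands '[{"fingers": 50, "tx": 0, "ty": 0, "tz": 0, "rx": 0.13, "ry": -0.5, "rz": -0.9}, {"fingers": 50, "tx": 0, "ty": 0, "tz": 0, "rx": 0.13, "ry": -0.5, "rz": -0.9}, {"fingers": 50, "tx": 0, "ty": 0, "tz": 0, "rx": 0.13, "ry": -0.5, "rz": -0.9}, {"fingers": 50, "tx": 0, "ty": 0, "tz": 0, "rx": 0.13, "ry": -0.5, "rz": -0.9}, {"fingers": 50, "tx": 0, "ty": 0, "tz": 0, "rx": 0.12, "ry": -0.51, "rz": -0.87}, {"fingers": 50, "tx": 0, "ty": 0, "tz": -0.75, "rx": 0, "ry": 0, "rz": 0}, {"fingers": 50, "tx": 0, "ty": 0, "tz": -0.75, "rx": 0, "ry": 0, "rz": 0}, {"fingers": 50, "tx": 0, "ty": 0, "tz": -0.73, "rx": 0, "ry": 0, "rz": 0}]'

```text
time_s: 24.63
tool_pos: [0.3265, 0.3442, 0.2336]
tcp_rot: [-1.797, -2.573, 0.018]
wrist_force: [0.5, 0.5, 0.1]
gripper_width: 0.569
finger_force: 0.0
```

Request:
move_arm --commands '[{"fingers": 50, "tx": -0.97, "ty": 0.04, "tz": 0, "rx": 0, "ry": 0, "rz": 0}, {"fingers": 50, "tx": -0.97, "ty": 0.04, "tz": 0, "rx": 0, "ry": 0, "rz": 0}, {"fingers": 50, "tx": -0.97, "ty": 0.04, "tz": 0, "rx": 0, "ry": 0, "rz": 0}, {"fingers": 50, "tx": -0.97, "ty": 0.04, "tz": 0, "rx": 0, "ry": 0, "rz": 0}, {"fingers": 50, "tx": -0.97, "ty": 0.04, "tz": 0, "rx": 0, "ry": 0, "rz": 0}, {"fingers": 50, "tx": -0.97, "ty": 0.04, "tz": 0, "rx": 0, "ry": 0, "rz": 0}, {"fingers": 50, "tx": -0.97, "ty": 0.04, "tz": 0, "rx": 0, "ry": 0, "rz": 0}, {"fingers": 50, "tx": -0.97, "ty": 0.04, "tz": 0, "rx": 0, "ry": 0, "rz": 0}]'

```text
time_s: 25.3
tool_pos: [0.4162, 0.1276, 0.2341]
tcp_rot: [-1.798, -2.572, 0.013]
wrist_force: [-0.3, -0.0, -0.1]
gripper_width: 0.564
finger_force: 0.0
```

Request:
move_arm --commands '[{"fingers": 50, "tx": -0.97, "ty": 0.04, "tz": 0, "rx": 0, "ry": 0, "rz": 0}, {"fingers": 50, "tx": -0.97, "ty": 0.04, "tz": 0, "rx": 0, "ry": 0, "rz": 0}, {"fingers": 50, "tx": -0.97, "ty": 0.04, "tz": 0, "rx": 0, "ry": 0, "rz": 0}, {"fingers": 50, "tx": -0.97, "ty": 0.04, "tz": 0, "rx": 0, "ry": 0, "rz": 0}, {"fingers": 50, "tx": -0.97, "ty": 0.04, "tz": 0, "rx": 0, "ry": 0, "rz": 0}, {"fingers": 50, "tx": -0.97, "ty": 0.04, "tz": 0, "rx": 0, "ry": 0, "rz": 0}, {"fingers": 50, "tx": -0.97, "ty": 0.04, "tz": 0, "rx": 0, "ry": 0, "rz": 0}, {"fingers": 50, "tx": -0.97, "ty": 0.04, "tz": 0, "rx": 0, "ry": 0, "rz": 0}]'

```text
time_s: 25.97
tool_pos: [0.5052, -0.0878, 0.2344]
tcp_rot: [-1.798, -2.571, 0.013]
wrist_force: [0.2, 0.5, -0.8]
gripper_width: 0.567
finger_force: 0.0
```

Request:
move_arm --commands '[{"fingers": 50, "tx": -0.97, "ty": 0.04, "tz": 0, "rx": 0, "ry": 0, "rz": 0}, {"fingers": 50, "tx": -0.97, "ty": 0.04, "tz": 0, "rx": 0, "ry": 0, "rz": 0}, {"fingers": 50, "tx": -0.97, "ty": 0.04, "tz": 0, "rx": 0, "ry": 0, "rz": 0}, {"fingers": 50, "tx": -0.97, "ty": 0.04, "tz": 0, "rx": 0, "ry": 0, "rz": 0}, {"fingers": 50, "tx": -0.97, "ty": 0.04, "tz": 0, "rx": 0, "ry": 0, "rz": 0}, {"fingers": 50, "tx": 0, "ty": 0, "tz": 0.9, "rx": 0, "ry": 0, "rz": 0}, {"fingers": 50, "tx": 0, "ty": 0, "tz": 0.9, "rx": 0, "ry": 0, "rz": 0}, {"fingers": 50, "tx": 0, "ty": 0, "tz": 0, "rx": 0, "ry": 0, "rz": 0}]'

```text
time_s: 26.63
tool_pos: [0.5563, -0.2203, 0.1745]
tcp_rot: [-1.794, -2.562, 0.016]
wrist_force: [-1.0, 1.0, -0.9]
gripper_width: 0.572
finger_force: 0.0
```

```bash
python3 -c "
from h import *
cap('scene','s6'); plan((.565,-.221,.076),D(20))"
```

```text
t 26.7 TCP [ 0.5573 -0.2203  0.1771] grip 50.0 j6 -0.76
turn first [-0.14 -0.04  0.01] then shift [-0.11  0.23  3.37] | shift now [-0.12  0.28  3.37]
```

Request:
move_arm --commands '[{"fingers": 50, "tx": -0.1, "ty": 0.23, "tz": 0.8, "rx": -0.1, "ry": -0.04, "rz": 0}, {"fingers": 50, "tx": 0, "ty": 0, "tz": 0.9, "rx": 0, "ry": 0, "rz": 0}, {"fingers": 50, "tx": 0, "ty": 0, "tz": 0.8, "rx": 0, "ry": 0, "rz": 0}, {"fingers": 50, "tx": 0, "ty": 0, "tz": 0.5, "rx": 0, "ry": 0, "rz": 0}, {"fingers": 50, "tx": 0, "ty": 0, "tz": 0.3, "rx": 0, "ry": 0, "rz": 0}, {"fingers": 50, "tx": 0, "ty": 0, "tz": 0.05, "rx": 0, "ry": 0, "rz": 0}, {"fingers": 50, "tx": 0, "ty": 0, "tz": 0, "rx": 0, "ry": 0, "rz": 0}]'

```text
time_s: 27.27
tool_pos: [0.5684, -0.2224, 0.0822]
tcp_rot: [1.796, 2.569, -0.003]
wrist_force: [0.8, 0.8, 1.4]
gripper_width: 0.562
finger_force: 0.0
```

```bash
python3 -c "
from h import *
plan((.565,-.221,.076),D(20))"
```

```text
t 27.3 TCP [ 0.5684 -0.2224  0.0822] grip 49.5 j6 -0.76
turn first [0.03 0.07 0.01] then shift [ 0.08 -0.09  0.21] | shift now [ 0.09 -0.09  0.21]
```

Request:
move_arm --commands '[{"fingers": 50, "tx": 0.06, "ty": -0.08, "tz": 0.15, "rx": 0.03, "ry": 0.05, "rz": 0}, {"fingers": 50, "tx": 0, "ty": 0, "tz": 0.04, "rx": 0, "ry": 0, "rz": 0}, {"fingers": 0, "tx": 0, "ty": 0, "tz": 0, "rx": 0, "ry": 0, "rz": 0}, {"fingers": 0, "tx": 0, "ty": 0, "tz": 0, "rx": 0, "ry": 0, "rz": 0}, {"fingers": 0, "tx": 0, "ty": 0, "tz": 0, "rx": 0, "ry": 0, "rz": 0}, {"fingers": 0, "tx": 0, "ty": 0, "tz": 0, "rx": 0, "ry": 0, "rz": 0}, {"fingers": 0, "tx": 0, "ty": 0, "tz": 0, "rx": 0, "ry": 0, "rz": 0}, {"fingers": 0, "tx": 0, "ty": 0, "tz": 0, "rx": 0, "ry": 0, "rz": 0}]' --newtons 40

```text
time_s: 27.93
tool_pos: [0.5654, -0.2217, 0.0761]
tcp_rot: [1.8, 2.573, -0.002]
wrist_force: [0.4, 0.7, 0.9]
gripper_width: 0.17
finger_force: 40.0
```

Request:
move_arm --commands '[{"fingers": 0, "tx": 0, "ty": 0, "tz": 0, "rx": 0, "ry": 0, "rz": 0}, {"fingers": 0, "tx": 0, "ty": 0, "tz": 0, "rx": 0, "ry": 0, "rz": 0}, {"fingers": 0, "tx": 0, "ty": 0, "tz": 0, "rx": 0, "ry": 0, "rz": 0}]'

```text
time_s: 28.18
tool_pos: [0.5653, -0.2217, 0.0761]
tcp_rot: [1.8, 2.573, -0.002]
wrist_force: [-0.3, 0.5, 1.0]
gripper_width: 0.166
finger_force: 40.0
```

Request:
move_arm --commands '[{"fingers": 0, "tx": 0, "ty": 0, "tz": -0.4, "rx": 0, "ry": 0, "rz": 0}, {"fingers": 0, "tx": 0, "ty": 0, "tz": -0.8, "rx": 0, "ry": 0, "rz": 0}, {"fingers": 0, "tx": 0, "ty": 0, "tz": -0.9, "rx": 0, "ry": 0, "rz": 0}, {"fingers": 0, "tx": 0, "ty": 0, "tz": -0.9, "rx": 0, "ry": 0, "rz": 0}, {"fingers": 0, "tx": 0, "ty": 0, "tz": -0.9, "rx": 0, "ry": 0, "rz": 0}, {"fingers": 0, "tx": 0, "ty": 0, "tz": -0.5, "rx": 0, "ry": 0, "rz": 0}, {"fingers": 0, "tx": 0, "ty": 0, "tz": 0, "rx": 0, "ry": 0, "rz": 0}]'

```text
time_s: 28.77
tool_pos: [0.5673, -0.2226, 0.213]
tcp_rot: [1.796, 2.567, -0.0]
wrist_force: [0.6, -0.8, -2.6]
gripper_width: 0.168
finger_force: 40.0
```

```bash
python3 -c "
from h import *
plan((.4637,-.0556,.1195),D(-7.1))"
```

```text
t 28.8 TCP [ 0.5673 -0.2226  0.213 ] grip 14.8 j6 -0.76
turn first [0.06 0.05 4.53] then shift [ 5.1  -4.11  3.12] | shift now [ 6.43 -1.35  3.07]
```

Request:
move_arm --commands '[{"fingers": 0, "tx": 0, "ty": 0, "tz": 0, "rx": 0.01, "ry": 0.01, "rz": 0.91}, {"fingers": 0, "tx": 0, "ty": 0, "tz": 0, "rx": 0.01, "ry": 0.01, "rz": 0.91}, {"fingers": 0, "tx": 0, "ty": 0, "tz": 0, "rx": 0.01, "ry": 0.01, "rz": 0.91}, {"fingers": 0, "tx": 0, "ty": 0, "tz": 0, "rx": 0.01, "ry": 0.01, "rz": 0.9}, {"fingers": 0, "tx": 0, "ty": 0, "tz": 0, "rx": 0.01, "ry": 0.01, "rz": 0.9}]'

```text
time_s: 29.18
tool_pos: [0.5636, -0.221, 0.2056]
tcp_rot: [-2.353, -2.067, 0.006]
wrist_force: [-0.6, 0.6, -4.4]
gripper_width: 0.166
finger_force: 40.0
```

Request:
move_arm --commands '[{"fingers": 0, "tx": 0.85, "ty": -0.68, "tz": 0, "rx": 0, "ry": 0, "rz": 0}, {"fingers": 0, "tx": 0.85, "ty": -0.68, "tz": 0, "rx": 0, "ry": 0, "rz": 0}, {"fingers": 0, "tx": 0.85, "ty": -0.68, "tz": 0, "rx": 0, "ry": 0, "rz": 0}, {"fingers": 0, "tx": 0.85, "ty": -0.69, "tz": 0, "rx": 0, "ry": 0, "rz": 0}, {"fingers": 0, "tx": 0.85, "ty": -0.69, "tz": 0, "rx": 0, "ry": 0, "rz": 0}, {"fingers": 0, "tx": 0.85, "ty": -0.69, "tz": 0, "rx": 0, "ry": 0, "rz": 0}, {"fingers": 0, "tx": 0, "ty": 0, "tz": 0.8, "rx": 0, "ry": 0, "rz": 0}, {"fingers": 0, "tx": 0, "ty": 0, "tz": 0.7, "rx": 0, "ry": 0, "rz": 0}]'

```text
time_s: 29.85
tool_pos: [0.4603, -0.0529, 0.1632]
tcp_rot: [-2.349, -2.079, 0.003]
wrist_force: [0.6, -0.6, -4.0]
gripper_width: 0.168
finger_force: 40.0
```

Request:
move_arm --commands '[{"fingers": 0, "tx": 0, "ty": 0, "tz": 0.5, "rx": 0, "ry": 0, "rz": 0}, {"fingers": 0, "tx": 0, "ty": 0, "tz": 0.2, "rx": 0, "ry": 0, "rz": 0}, {"fingers": 0, "tx": 0, "ty": 0, "tz": 0, "rx": 0, "ry": 0, "rz": 0}, {"fingers": 0, "tx": 0, "ty": 0, "tz": 0, "rx": 0, "ry": 0, "rz": 0}, {"fingers": 0, "tx": 0, "ty": 0, "tz": 0, "rx": 0, "ry": 0, "rz": 0}]'

```text
time_s: 30.27
tool_pos: [0.462, -0.0545, 0.1437]
tcp_rot: [-2.352, -2.075, 0.003]
wrist_force: [0.5, -0.1, -3.4]
gripper_width: 0.168
finger_force: 40.0
```

```bash
python3 -c "
from h import *
plan((.4637,-.0556,.1195),D(-7.1))"
```

```text
t 30.3 TCP [ 0.462  -0.0545  0.1437] grip 14.8 j6 -0.05
turn first [-0.05 -0.02 -0.01] then shift [-0.03  0.06  0.81] | shift now [-0.03  0.06  0.81]
```

Request:
move_arm --commands '[{"fingers": 0, "tx": -0.03, "ty": 0.06, "tz": 0.3, "rx": -0.05, "ry": -0.02, "rz": 0}, {"fingers": 0, "tx": 0, "ty": 0, "tz": 0.2, "rx": 0, "ry": 0, "rz": 0}, {"fingers": 0, "tx": 0, "ty": 0, "tz": 0.1, "rx": 0, "ry": 0, "rz": 0}, {"fingers": 0, "tx": 0, "ty": 0, "tz": 0, "rx": 0, "ry": 0, "rz": 0}, {"fingers": 0, "tx": 0, "ty": 0, "tz": 0, "rx": 0, "ry": 0, "rz": 0}]'

```text
time_s: 30.68
tool_pos: [0.4626, -0.0553, 0.1246]
tcp_rot: [-2.354, -2.078, 0.002]
wrist_force: [-0.1, 0.5, -3.1]
gripper_width: 0.165
finger_force: 40.0
```

```bash
python3 -c "
from h import *
plan((.4637,-.0556,.1195),D(-7.1))"
```

```text
t 30.7 TCP [ 0.4626 -0.0553  0.1246] grip 14.5 j6 -0.05
turn first [-0.02 -0.   -0.  ] then shift [-0.01  0.04  0.17] | shift now [-0.01  0.04  0.17]
```

Request:
move_arm --commands '[{"fingers": 0, "tx": -0.01, "ty": 0.03, "tz": 0.1, "rx": -0.02, "ry": 0, "rz": 0}, {"fingers": 0, "tx": 0, "ty": 0, "tz": 0.05, "rx": 0, "ry": 0, "rz": 0}, {"fingers": 0, "tx": 0, "ty": 0, "tz": 0, "rx": 0, "ry": 0, "rz": 0}, {"fingers": 0, "tx": 0, "ty": 0, "tz": 0, "rx": 0, "ry": 0, "rz": 0}]'

```text
time_s: 31.02
tool_pos: [0.4639, -0.0557, 0.1205]
tcp_rot: [2.354, 2.078, 0.002]
wrist_force: [0.1, -0.5, -2.9]
gripper_width: 0.169
finger_force: 40.0
```

Request:
move_arm --commands '[{"fingers": 0, "tx": 0, "ty": 0, "tz": 0.05, "rx": 0, "ry": 0, "rz": 0}, {"fingers": 0, "tx": 0, "ty": 0, "tz": 0, "rx": 0, "ry": 0, "rz": 0}, {"fingers": 0, "tx": 0, "ty": 0, "tz": 0, "rx": 0, "ry": 0, "rz": 0}]'

```text
time_s: 31.27
tool_pos: [0.4645, -0.0558, 0.1197]
tcp_rot: [2.354, 2.078, 0.003]
wrist_force: [0.8, -0.1, -0.1]
gripper_width: 0.166
finger_force: 40.0
```

Request:
move_arm --commands '[{"fingers": 0, "tx": 0, "ty": 0, "tz": 0.04, "rx": 0, "ry": 0, "rz": 0}, {"fingers": 0, "tx": 0, "ty": 0, "tz": 0, "rx": 0, "ry": 0, "rz": 0}, {"fingers": 0, "tx": 0, "ty": 0, "tz": 0, "rx": 0, "ry": 0, "rz": 0}]'

```text
time_s: 31.52
tool_pos: [0.465, -0.0558, 0.1194]
tcp_rot: [2.353, 2.077, 0.004]
wrist_force: [-1.1, 1.2, 7.9]
gripper_width: 0.167
finger_force: 40.0
```

```bash
python3 -c "
from h import *
plan((.4637,-.0556,.1195),D(-7.1)); print(bot.get_obs()['ft_torque'])"
```

```text
t 31.5 TCP [ 0.465  -0.0558  0.1194] grip 14.7 j6 -0.05
turn first [ 0.03 -0.   -0.  ] then shift [ 0.   -0.04 -0.  ] | shift now [ 0.   -0.04 -0.  ]
[0.09880716 0.18411988 0.05869655]
```

Seated at the expected height. I'll release it, retreat, re-measure B and check C.

Request:
move_arm --commands '[{"fingers": 40, "tx": 0, "ty": 0, "tz": 0, "rx": 0, "ry": 0, "rz": 0}, {"fingers": 40, "tx": 0, "ty": 0, "tz": 0, "rx": 0, "ry": 0, "rz": 0}, {"fingers": 45, "tx": 0, "ty": 0, "tz": 0, "rx": 0, "ry": 0, "rz": 0}, {"fingers": 45, "tx": 0, "ty": 0, "tz": -0.4, "rx": 0, "ry": 0, "rz": 0}, {"fingers": 45, "tx": 0, "ty": 0, "tz": -0.8, "rx": 0, "ry": 0, "rz": 0}, {"fingers": 45, "tx": 0, "ty": 0, "tz": -0.9, "rx": 0, "ry": 0, "rz": 0}, {"fingers": 45, "tx": 0, "ty": 0, "tz": -0.9, "rx": 0, "ry": 0, "rz": 0}, {"fingers": 45, "tx": 0, "ty": 0, "tz": 0, "rx": 0, "ry": 0, "rz": 0}]'

```text
time_s: 32.18
tool_pos: [0.4675, -0.0563, 0.2146]
tcp_rot: [2.348, 2.073, 0.012]
wrist_force: [0.0, -0.8, 1.3]
gripper_width: 0.509
finger_force: 0.0
```

```bash
python3 -c "
from mm import *
cap('scene','s7');im=cap('top','t7')
try: mirrors(im,dict(A=(.5593,-.3705),B=(.3987,-.1956)),'AB')
except Exception as e: print(e)
plan((.3987,-.1956,.2),D(33))"
```

```text
mir A [ 0.5595 -0.3713] 0.0013 bar [ 0.5586 -0.3667] [49.2114 21.0042] 70.04519
mir B [ 0.403  -0.1881] 0.0087 bar [ 0.399  -0.1923] [18.277 44.683] 124.73062
t 32.3 TCP [ 0.4649 -0.0559  0.2099] grip 45.1 j6 -0.05
turn first [ 0.05  0.02 -6.69] then shift [-2.7  -4.39  0.33] | shift now [-4.89 -1.61  0.32]
```

Request:
move_arm --commands '[{"fingers": 50, "tx": 0, "ty": 0, "tz": 0, "rx": 0.01, "ry": 0, "rz": -0.96}, {"fingers": 50, "tx": 0, "ty": 0, "tz": 0, "rx": 0.01, "ry": 0, "rz": -0.96}, {"fingers": 50, "tx": 0, "ty": 0, "tz": 0, "rx": 0.01, "ry": 0, "rz": -0.96}, {"fingers": 50, "tx": 0, "ty": 0, "tz": 0, "rx": 0.01, "ry": 0, "rz": -0.96}, {"fingers": 50, "tx": 0, "ty": 0, "tz": 0, "rx": 0.01, "ry": 0, "rz": -0.95}, {"fingers": 50, "tx": 0, "ty": 0, "tz": 0, "rx": 0, "ry": 0, "rz": -0.95}, {"fingers": 50, "tx": 0, "ty": 0, "tz": 0, "rx": 0, "ry": 0, "rz": -0.95}]'

```text
time_s: 32.87
tool_pos: [0.4624, -0.0554, 0.206]
tcp_rot: [-1.489, -2.759, 0.006]
wrist_force: [-0.3, -0.4, 0.2]
gripper_width: 0.567
finger_force: 0.0
```

Request:
move_arm --commands '[{"fingers": 50, "tx": -0.54, "ty": -0.88, "tz": 0, "rx": 0, "ry": 0, "rz": 0}, {"fingers": 50, "tx": -0.54, "ty": -0.88, "tz": 0, "rx": 0, "ry": 0, "rz": 0}, {"fingers": 50, "tx": -0.54, "ty": -0.88, "tz": 0, "rx": 0, "ry": 0, "rz": 0}, {"fingers": 50, "tx": -0.54, "ty": -0.88, "tz": 0, "rx": 0, "ry": 0, "rz": 0}, {"fingers": 50, "tx": -0.54, "ty": -0.87, "tz": 0, "rx": 0, "ry": 0, "rz": 0}, {"fingers": 50, "tx": 0, "ty": 0, "tz": 0.9, "rx": 0, "ry": 0, "rz": 0}, {"fingers": 50, "tx": 0, "ty": 0, "tz": 0.9, "rx": 0, "ry": 0, "rz": 0}, {"fingers": 50, "tx": 0, "ty": 0, "tz": 0, "rx": 0, "ry": 0, "rz": 0}]'

```text
time_s: 33.53
tool_pos: [0.3922, -0.1935, 0.1479]
tcp_rot: [-1.494, -2.747, 0.004]
wrist_force: [-0.1, 1.4, -0.5]
gripper_width: 0.568
finger_force: 0.0
```

Request:
move_arm --commands '[{"fingers": 50, "tx": 0, "ty": 0, "tz": 0, "rx": 0, "ry": 0, "rz": 0}, {"fingers": 50, "tx": 0, "ty": 0, "tz": 0, "rx": 0, "ry": 0, "rz": 0}]'

```text
time_s: 33.7
tool_pos: [0.3971, -0.1951, 0.1543]
tcp_rot: [-1.496, -2.758, 0.004]
wrist_force: [0.0, -0.1, -0.4]
gripper_width: 0.566
finger_force: 0.0
```

```bash
python3 -c "
from h import *
plan((.3987,-.1956,.076),D(33))"
```

```text
t 33.7 TCP [ 0.3971 -0.1951  0.1543] grip 49.8 j6 -1.09
turn first [-0.04 -0.02  0.01] then shift [-0.04  0.03  2.61] | shift now [-0.05  0.05  2.61]
```

Request:
move_arm --commands '[{"fingers": 50, "tx": -0.03, "ty": 0.02, "tz": 0.8, "rx": -0.03, "ry": 0, "rz": 0}, {"fingers": 50, "tx": 0, "ty": 0, "tz": 0.8, "rx": 0, "ry": 0, "rz": 0}, {"fingers": 50, "tx": 0, "ty": 0, "tz": 0.5, "rx": 0, "ry": 0, "rz": 0}, {"fingers": 50, "tx": 0, "ty": 0, "tz": 0.3, "rx": 0, "ry": 0, "rz": 0}, {"fingers": 50, "tx": 0, "ty": 0, "tz": 0.15, "rx": 0, "ry": 0, "rz": 0}, {"fingers": 50, "tx": 0, "ty": 0, "tz": 0, "rx": 0, "ry": 0, "rz": 0}, {"fingers": 50, "tx": 0, "ty": 0, "tz": 0, "rx": 0, "ry": 0, "rz": 0}, {"fingers": 50, "tx": 0, "ty": 0, "tz": 0, "rx": 0, "ry": 0, "rz": 0}]'

```text
time_s: 34.37
tool_pos: [0.3992, -0.1963, 0.079]
tcp_rot: [1.498, 2.761, 0.0]
wrist_force: [-0.5, -0.4, -0.0]
gripper_width: 0.567
finger_force: 0.0
```

```bash
python3 -c "
from h import *
plan((.3987,-.1956,.076),D(33))"
```

```text
t 34.4 TCP [ 0.3992 -0.1963  0.079 ] grip 49.9 j6 -1.09
turn first [0.01 0.01 0.01] then shift [ 0.03 -0.    0.1 ] | shift now [ 0.03 -0.    0.1 ]
```

Request:
move_arm --commands '[{"fingers": 50, "tx": 0.03, "ty": 0, "tz": 0.1, "rx": 0, "ry": 0, "rz": 0}, {"fingers": 0, "tx": 0, "ty": 0, "tz": 0, "rx": 0, "ry": 0, "rz": 0}, {"fingers": 0, "tx": 0, "ty": 0, "tz": 0, "rx": 0, "ry": 0, "rz": 0}, {"fingers": 0, "tx": 0, "ty": 0, "tz": 0, "rx": 0, "ry": 0, "rz": 0}, {"fingers": 0, "tx": 0, "ty": 0, "tz": 0, "rx": 0, "ry": 0, "rz": 0}, {"fingers": 0, "tx": 0, "ty": 0, "tz": 0, "rx": 0, "ry": 0, "rz": 0}, {"fingers": 0, "tx": 0, "ty": 0, "tz": 0, "rx": 0, "ry": 0, "rz": 0}, {"fingers": 0, "tx": 0, "ty": 0, "tz": 0, "rx": 0, "ry": 0, "rz": 0}]' --newtons 40

```text
time_s: 35.03
tool_pos: [0.3978, -0.1951, 0.0748]
tcp_rot: [-1.498, -2.76, -0.001]
wrist_force: [1.0, 0.6, -0.1]
gripper_width: 0.168
finger_force: 40.0
```

Request:
move_arm --commands '[{"fingers": 0, "tx": 0, "ty": 0, "tz": 0, "rx": 0, "ry": 0, "rz": 0}, {"fingers": 0, "tx": 0, "ty": 0, "tz": 0, "rx": 0, "ry": 0, "rz": 0}]'

```text
time_s: 35.2
tool_pos: [0.3977, -0.195, 0.0747]
tcp_rot: [-1.498, -2.76, -0.001]
wrist_force: [0.8, 0.5, -0.2]
gripper_width: 0.171
finger_force: 40.0
```

Request:
move_arm --commands '[{"fingers": 0, "tx": 0, "ty": 0, "tz": -0.4, "rx": 0, "ry": 0, "rz": 0}, {"fingers": 0, "tx": 0, "ty": 0, "tz": -0.8, "rx": 0, "ry": 0, "rz": 0}, {"fingers": 0, "tx": 0, "ty": 0, "tz": -0.9, "rx": 0, "ry": 0, "rz": 0}, {"fingers": 0, "tx": 0, "ty": 0, "tz": -0.9, "rx": 0, "ry": 0, "rz": 0}, {"fingers": 0, "tx": 0, "ty": 0, "tz": -0.9, "rx": 0, "ry": 0, "rz": 0}, {"fingers": 0, "tx": 0, "ty": 0, "tz": -0.9, "rx": 0, "ry": 0, "rz": 0}, {"fingers": 0, "tx": 0, "ty": 0, "tz": -0.8, "rx": 0, "ry": 0, "rz": 0}, {"fingers": 0, "tx": 0, "ty": 0, "tz": 0, "rx": 0, "ry": 0, "rz": 0}]'

```text
time_s: 35.87
tool_pos: [0.3998, -0.1964, 0.247]
tcp_rot: [1.496, 2.756, 0.0]
wrist_force: [2.5, 0.0, -3.4]
gripper_width: 0.171
finger_force: 40.0
```

```bash
python3 -c "
from h import *
viewer.capture('top');plan((.642,-.053,.1195),D(5.3))"
```

```text
t 35.9 TCP [ 0.399  -0.196   0.2443] grip 14.9 j6 -1.09
turn first [0.02 0.02 4.62] then shift [4.   8.51 4.16] | shift now [-0.4   9.39  4.17]
```

Request:
move_arm --commands '[{"fingers": 0, "tx": 0, "ty": 0, "tz": 0, "rx": 0, "ry": 0, "rz": 0.92}, {"fingers": 0, "tx": 0, "ty": 0, "tz": 0, "rx": 0, "ry": 0, "rz": 0.92}, {"fingers": 0, "tx": 0, "ty": 0, "tz": 0, "rx": 0.01, "ry": 0.01, "rz": 0.92}, {"fingers": 0, "tx": 0, "ty": 0, "tz": 0, "rx": 0.01, "ry": 0.01, "rz": 0.93}, {"fingers": 0, "tx": 0, "ty": 0, "tz": 0, "rx": 0, "ry": 0, "rz": 0.93}]'

```text
time_s: 36.33
tool_pos: [0.3959, -0.1942, 0.2388]
tcp_rot: [-2.115, -2.309, 0.004]
wrist_force: [0.7, -0.3, -4.2]
gripper_width: 0.17
finger_force: 40.0
```

Request:
move_arm --commands '[{"fingers": 0, "tx": 0.44, "ty": 0.94, "tz": 0, "rx": 0, "ry": 0, "rz": 0}, {"fingers": 0, "tx": 0.44, "ty": 0.94, "tz": 0, "rx": 0, "ry": 0, "rz": 0}, {"fingers": 0, "tx": 0.44, "ty": 0.94, "tz": 0, "rx": 0, "ry": 0, "rz": 0}, {"fingers": 0, "tx": 0.44, "ty": 0.94, "tz": 0, "rx": 0, "ry": 0, "rz": 0}, {"fingers": 0, "tx": 0.44, "ty": 0.95, "tz": 0, "rx": 0, "ry": 0, "rz": 0}, {"fingers": 0, "tx": 0.45, "ty": 0.95, "tz": 0, "rx": 0, "ry": 0, "rz": 0}, {"fingers": 0, "tx": 0.45, "ty": 0.95, "tz": 0, "rx": 0, "ry": 0, "rz": 0}, {"fingers": 0, "tx": 0.45, "ty": 0.95, "tz": 0, "rx": 0, "ry": 0, "rz": 0}]'

```text
time_s: 37.0
tool_pos: [0.6128, -0.067, 0.2375]
tcp_rot: [-2.11, -2.315, 0.007]
wrist_force: [0.4, 0.3, -3.5]
gripper_width: 0.17
finger_force: 40.0
```

Request:
move_arm --commands '[{"fingers": 0, "tx": 0.45, "ty": 0.95, "tz": 0, "rx": 0, "ry": 0, "rz": 0}, {"fingers": 0, "tx": 0, "ty": 0, "tz": 0.9, "rx": 0, "ry": 0, "rz": 0}, {"fingers": 0, "tx": 0, "ty": 0, "tz": 0.9, "rx": 0, "ry": 0, "rz": 0}, {"fingers": 0, "tx": 0, "ty": 0, "tz": 0.8, "rx": 0, "ry": 0, "rz": 0}, {"fingers": 0, "tx": 0, "ty": 0, "tz": 0.4, "rx": 0, "ry": 0, "rz": 0}, {"fingers": 0, "tx": 0, "ty": 0, "tz": 0.2, "rx": 0, "ry": 0, "rz": 0}, {"fingers": 0, "tx": 0, "ty": 0, "tz": 0, "rx": 0, "ry": 0, "rz": 0}, {"fingers": 0, "tx": 0, "ty": 0, "tz": 0, "rx": 0, "ry": 0, "rz": 0}]'

```text
time_s: 37.67
tool_pos: [0.6405, -0.0521, 0.1459]
tcp_rot: [-2.114, -2.318, 0.002]
wrist_force: [0.5, -0.2, -4.1]
gripper_width: 0.173
finger_force: 40.0
```

```bash
python3 -c "
from h import *
viewer.capture('top');viewer.capture('top');plan((.642,-.053,.1185),D(5.3))"
```

```text
t 37.8 TCP [ 0.6419 -0.0522  0.148 ] grip 15.0 j6 -0.21
turn first [-0.   -0.02 -0.  ] then shift [-0.03  0.    0.98] | shift now [-0.03  0.    0.98]
```

Request:
move_arm --commands '[{"fingers": 0, "tx": -0.03, "ty": 0, "tz": 0.4, "rx": 0, "ry": -0.02, "rz": 0}, {"fingers": 0, "tx": 0, "ty": 0, "tz": 0.25, "rx": 0, "ry": 0, "rz": 0}, {"fingers": 0, "tx": 0, "ty": 0, "tz": 0.1, "rx": 0, "ry": 0, "rz": 0}, {"fingers": 0, "tx": 0, "ty": 0, "tz": 0.03, "rx": 0, "ry": 0, "rz": 0}, {"fingers": 0, "tx": 0, "ty": 0, "tz": 0, "rx": 0, "ry": 0, "rz": 0}, {"fingers": 0, "tx": 0, "ty": 0, "tz": 0, "rx": 0, "ry": 0, "rz": 0}]'

```text
time_s: 38.27
tool_pos: [0.6404, -0.0527, 0.1226]
tcp_rot: [-2.114, -2.319, 0.004]
wrist_force: [0.5, -0.2, -4.3]
gripper_width: 0.165
finger_force: 40.0
```

```bash
python3 -c "
from h import *
plan((.642,-.053,.1185),D(5.3))"
```

```text
t 38.3 TCP [ 0.6404 -0.0527  0.1226] grip 14.5 j6 -0.21
turn first [-0.04 -0.01 -0.  ] then shift [-0.01  0.05  0.14] | shift now [-0.01  0.05  0.14]
```

Request:
move_arm --commands '[{"fingers": 0, "tx": 0, "ty": 0.04, "tz": 0.1, "rx": -0.03, "ry": 0, "rz": 0}, {"fingers": 0, "tx": 0, "ty": 0, "tz": 0.05, "rx": 0, "ry": 0, "rz": 0}, {"fingers": 0, "tx": 0, "ty": 0, "tz": 0, "rx": 0, "ry": 0, "rz": 0}, {"fingers": 0, "tx": 0, "ty": 0, "tz": 0, "rx": 0, "ry": 0, "rz": 0}]'

```text
time_s: 38.6
tool_pos: [0.6424, -0.0526, 0.1187]
tcp_rot: [2.116, 2.321, 0.002]
wrist_force: [1.8, -0.6, -2.5]
gripper_width: 0.172
finger_force: 40.0
```

Request:
move_arm --commands '[{"fingers": 0, "tx": 0, "ty": 0, "tz": 0.05, "rx": 0, "ry": 0, "rz": 0}, {"fingers": 0, "tx": 0, "ty": 0, "tz": 0, "rx": 0, "ry": 0, "rz": 0}, {"fingers": 0, "tx": 0, "ty": 0, "tz": 0, "rx": 0, "ry": 0, "rz": 0}]'

```text
time_s: 38.85
tool_pos: [0.6431, -0.0526, 0.1184]
tcp_rot: [2.115, 2.32, 0.004]
wrist_force: [1.0, 1.1, 4.4]
gripper_width: 0.172
finger_force: 40.0
```

Request:
move_arm --commands '[{"fingers": 0, "tx": 0, "ty": 0, "tz": 0.03, "rx": 0, "ry": 0, "rz": 0}, {"fingers": 0, "tx": 0, "ty": 0, "tz": 0, "rx": 0, "ry": 0, "rz": 0}, {"fingers": 40, "tx": 0, "ty": 0, "tz": 0, "rx": 0, "ry": 0, "rz": 0}, {"fingers": 45, "tx": 0, "ty": 0, "tz": 0, "rx": 0, "ry": 0, "rz": 0}, {"fingers": 45, "tx": 0, "ty": 0, "tz": 0, "rx": 0, "ry": 0, "rz": 0}, {"fingers": 45, "tx": 0, "ty": 0, "tz": -0.4, "rx": 0, "ry": 0, "rz": 0}, {"fingers": 45, "tx": 0, "ty": 0, "tz": -0.8, "rx": 0, "ry": 0, "rz": 0}, {"fingers": 45, "tx": 0, "ty": 0, "tz": -0.9, "rx": 0, "ry": 0, "rz": 0}]'

```text
time_s: 39.52
tool_pos: [0.6397, -0.0526, 0.1773]
tcp_rot: [-2.113, -2.318, 0.005]
wrist_force: [0.3, -0.2, -0.3]
gripper_width: 0.513
finger_force: 0.0
```

```bash
python3 -c "
from mm import *
im=cap('top','t8')
try: mirrors(im,dict(A=(.5593,-.3705)),'A')
except Exception as e: print(e)
plan((.5594,-.371,.2),D(-19))"
```

```text
mir A [ 0.5593 -0.3705] 0.0012 bar [ 0.5588 -0.3663] [48.3614 21.0042] 70.04515
t 39.6 TCP [ 0.6442 -0.0531  0.1856] grip 45.2 j6 -0.21
turn first [ 0.06 -0.    4.05] then shift [-10.94   0.78  -0.48] | shift now [-10.29  -3.79  -0.49]
```

Request:
move_arm --commands '[{"fingers": 50, "tx": 0, "ty": 0, "tz": -0.5, "rx": 0.01, "ry": 0, "rz": 0.81}, {"fingers": 50, "tx": 0, "ty": 0, "tz": 0, "rx": 0.01, "ry": 0, "rz": 0.81}, {"fingers": 50, "tx": 0, "ty": 0, "tz": 0, "rx": 0.01, "ry": 0, "rz": 0.81}, {"fingers": 50, "tx": 0, "ty": 0, "tz": 0, "rx": 0.01, "ry": 0, "rz": 0.81}, {"fingers": 50, "tx": 0, "ty": 0, "tz": 0, "rx": 0.01, "ry": 0, "rz": 0.81}]'

```text
time_s: 39.98
tool_pos: [0.6417, -0.0528, 0.1942]
tcp_rot: [-2.558, -1.817, 0.006]
wrist_force: [0.9, 0.5, 0.0]
gripper_width: 0.572
finger_force: 0.0
```

Request:
move_arm --commands '[{"fingers": 50, "tx": -0.91, "ty": 0.06, "tz": 0, "rx": 0, "ry": 0, "rz": 0}, {"fingers": 50, "tx": -0.91, "ty": 0.06, "tz": 0, "rx": 0, "ry": 0, "rz": 0}, {"fingers": 50, "tx": -0.91, "ty": 0.06, "tz": 0, "rx": 0, "ry": 0, "rz": 0}, {"fingers": 50, "tx": -0.91, "ty": 0.06, "tz": 0, "rx": 0, "ry": 0, "rz": 0}, {"fingers": 50, "tx": -0.91, "ty": 0.06, "tz": 0, "rx": 0, "ry": 0, "rz": 0}, {"fingers": 50, "tx": -0.91, "ty": 0.07, "tz": 0, "rx": 0, "ry": 0, "rz": 0}, {"fingers": 50, "tx": -0.91, "ty": 0.07, "tz": 0, "rx": 0, "ry": 0, "rz": 0}, {"fingers": 50, "tx": -0.91, "ty": 0.07, "tz": 0, "rx": 0, "ry": 0, "rz": 0}]'

```text
time_s: 40.65
tool_pos: [0.5845, -0.2655, 0.1941]
tcp_rot: [-2.554, -1.822, 0.006]
wrist_force: [0.9, -0.1, 0.0]
gripper_width: 0.564
finger_force: 0.0
```

Request:
move_arm --commands '[{"fingers": 50, "tx": -0.91, "ty": 0.07, "tz": 0, "rx": 0, "ry": 0, "rz": 0}, {"fingers": 50, "tx": -0.91, "ty": 0.07, "tz": 0, "rx": 0, "ry": 0, "rz": 0}, {"fingers": 50, "tx": -0.91, "ty": 0.07, "tz": 0, "rx": 0, "ry": 0, "rz": 0}, {"fingers": 50, "tx": -0.91, "ty": 0.07, "tz": 0, "rx": 0, "ry": 0, "rz": 0}, {"fingers": 50, "tx": 0, "ty": 0, "tz": 0.8, "rx": 0, "ry": 0, "rz": 0}, {"fingers": 50, "tx": 0, "ty": 0, "tz": 0.8, "rx": 0, "ry": 0, "rz": 0}, {"fingers": 50, "tx": 0, "ty": 0, "tz": 0, "rx": 0, "ry": 0, "rz": 0}, {"fingers": 50, "tx": 0, "ty": 0, "tz": 0, "rx": 0, "ry": 0, "rz": 0}]'

```text
time_s: 41.32
tool_pos: [0.5557, -0.3693, 0.1441]
tcp_rot: [-2.551, -1.819, 0.008]
wrist_force: [0.4, 0.4, 1.2]
gripper_width: 0.567
finger_force: 0.0
```

```bash
python3 -c "
from h import *
viewer.capture('top');viewer.capture('top');plan((.5594,-.371,.076),D(-19))"
```

```text
t 41.4 TCP [ 0.5578 -0.3702  0.1471] grip 50.0 j6 -0.29
turn first [-0.04  0.01  0.  ] then shift [-0.01  0.06  2.37] | shift now [-0.01  0.07  2.37]
```

Request:
move_arm --commands '[{"fingers": 50, "tx": 0, "ty": 0.04, "tz": 0.8, "rx": -0.02, "ry": 0, "rz": 0}, {"fingers": 50, "tx": 0, "ty": 0, "tz": 0.7, "rx": 0, "ry": 0, "rz": 0}, {"fingers": 50, "tx": 0, "ty": 0, "tz": 0.5, "rx": 0, "ry": 0, "rz": 0}, {"fingers": 50, "tx": 0, "ty": 0, "tz": 0.25, "rx": 0, "ry": 0, "rz": 0}, {"fingers": 50, "tx": 0, "ty": 0, "tz": 0.1, "rx": 0, "ry": 0, "rz": 0}, {"fingers": 50, "tx": 0, "ty": 0, "tz": 0, "rx": 0, "ry": 0, "rz": 0}, {"fingers": 50, "tx": 0, "ty": 0, "tz": 0, "rx": 0, "ry": 0, "rz": 0}, {"fingers": 50, "tx": 0, "ty": 0, "tz": 0, "rx": 0, "ry": 0, "rz": 0}]'

```text
time_s: 42.08
tool_pos: [0.5592, -0.3711, 0.0772]
tcp_rot: [2.557, 1.824, -0.003]
wrist_force: [0.3, -0.6, 0.1]
gripper_width: 0.569
finger_force: 0.0
```

```bash
python3 -c "
from h import *
plan((.5594,-.371,.076),D(-19))"
```

```text
t 42.1 TCP [ 0.5592 -0.3711  0.0772] grip 50.1 j6 -0.29
turn first [-0.01  0.01  0.  ] then shift [0.01 0.   0.04] | shift now [0.01 0.   0.04]
```

Request:
move_arm --commands '[{"fingers": 0, "tx": 0, "ty": 0, "tz": 0, "rx": 0, "ry": 0, "rz": 0}, {"fingers": 0, "tx": 0, "ty": 0, "tz": 0, "rx": 0, "ry": 0, "rz": 0}, {"fingers": 0, "tx": 0, "ty": 0, "tz": 0, "rx": 0, "ry": 0, "rz": 0}, {"fingers": 0, "tx": 0, "ty": 0, "tz": 0, "rx": 0, "ry": 0, "rz": 0}, {"fingers": 0, "tx": 0, "ty": 0, "tz": 0, "rx": 0, "ry": 0, "rz": 0}, {"fingers": 0, "tx": 0, "ty": 0, "tz": 0, "rx": 0, "ry": 0, "rz": 0}, {"fingers": 0, "tx": 0, "ty": 0, "tz": 0, "rx": 0, "ry": 0, "rz": 0}, {"fingers": 0, "tx": 0, "ty": 0, "tz": 0, "rx": 0, "ry": 0, "rz": 0}]' --newtons 40

```text
time_s: 42.75
tool_pos: [0.5584, -0.3707, 0.0756]
tcp_rot: [-2.556, -1.823, 0.004]
wrist_force: [1.9, 0.5, 0.4]
gripper_width: 0.173
finger_force: 40.0
```

Request:
move_arm --commands '[{"fingers": 0, "tx": 0, "ty": 0, "tz": 0, "rx": 0, "ry": 0, "rz": 0}, {"fingers": 0, "tx": 0, "ty": 0, "tz": 0, "rx": 0, "ry": 0, "rz": 0}]'

```text
time_s: 42.92
tool_pos: [0.5584, -0.3706, 0.0756]
tcp_rot: [-2.556, -1.823, 0.004]
wrist_force: [0.4, 0.2, 2.6]
gripper_width: 0.17
finger_force: 40.0
```

Request:
move_arm --commands '[{"fingers": 0, "tx": 0, "ty": 0, "tz": -0.4, "rx": 0, "ry": 0, "rz": 0}, {"fingers": 0, "tx": 0, "ty": 0, "tz": -0.8, "rx": 0, "ry": 0, "rz": 0}, {"fingers": 0, "tx": 0, "ty": 0, "tz": -0.9, "rx": 0, "ry": 0, "rz": 0}, {"fingers": 0, "tx": 0, "ty": 0, "tz": -0.9, "rx": 0, "ry": 0, "rz": 0}, {"fingers": 0, "tx": 0, "ty": 0, "tz": -0.9, "rx": 0, "ry": 0, "rz": 0}, {"fingers": 0, "tx": 0, "ty": 0, "tz": -0.9, "rx": 0, "ry": 0, "rz": 0}, {"fingers": 0, "tx": 0, "ty": 0, "tz": -0.9, "rx": 0, "ry": 0, "rz": 0}, {"fingers": 0, "tx": 0, "ty": 0, "tz": -0.3, "rx": 0, "ry": 0, "rz": 0}]'

```text
time_s: 43.58
tool_pos: [0.5595, -0.3712, 0.26]
tcp_rot: [2.556, 1.823, -0.002]
wrist_force: [1.4, -0.3, -3.1]
gripper_width: 0.171
finger_force: 40.0
```

```bash
python3 -c "
from h import *
viewer.capture('top');viewer.capture('top');plan((.6226,.1027,.1195),D(7.7))"
```

```text
t 43.7 TCP [ 0.5594 -0.3711  0.2577] grip 14.9 j6 -0.29
turn first [-0.    0.02 -4.45] then shift [15.37  4.2   4.61] | shift now [15.63 -3.15  4.58]
```

Request:
move_arm --commands '[{"fingers": 0, "tx": 0, "ty": 0, "tz": 0, "rx": 0, "ry": 0, "rz": -0.89}, {"fingers": 0, "tx": 0, "ty": 0, "tz": 0, "rx": 0, "ry": 0, "rz": -0.89}, {"fingers": 0, "tx": 0, "ty": 0, "tz": 0, "rx": 0, "ry": 0.01, "rz": -0.89}, {"fingers": 0, "tx": 0, "ty": 0, "tz": 0, "rx": 0, "ry": 0.01, "rz": -0.89}, {"fingers": 0, "tx": 0, "ty": 0, "tz": 0, "rx": 0, "ry": 0, "rz": -0.89}]'

```text
time_s: 44.1
tool_pos: [0.557, -0.3694, 0.2512]
tcp_rot: [-2.055, -2.362, 0.002]
wrist_force: [0.1, -0.8, -4.8]
gripper_width: 0.171
finger_force: 39.9
```

Request:
move_arm --commands '[{"fingers": 0, "tx": 0.96, "ty": 0.26, "tz": 0, "rx": 0, "ry": 0, "rz": 0}, {"fingers": 0, "tx": 0.96, "ty": 0.26, "tz": 0, "rx": 0, "ry": 0, "rz": 0}, {"fingers": 0, "tx": 0.96, "ty": 0.26, "tz": 0, "rx": 0, "ry": 0, "rz": 0}, {"fingers": 0, "tx": 0.96, "ty": 0.26, "tz": 0, "rx": 0, "ry": 0, "rz": 0}, {"fingers": 0, "tx": 0.96, "ty": 0.26, "tz": 0, "rx": 0, "ry": 0, "rz": 0}, {"fingers": 0, "tx": 0.96, "ty": 0.26, "tz": 0, "rx": 0, "ry": 0, "rz": 0}, {"fingers": 0, "tx": 0.96, "ty": 0.26, "tz": 0, "rx": 0, "ry": 0, "rz": 0}, {"fingers": 0, "tx": 0.96, "ty": 0.26, "tz": 0, "rx": 0, "ry": 0, "rz": 0}]'

```text
time_s: 44.77
tool_pos: [0.5876, -0.132, 0.2521]
tcp_rot: [-2.061, -2.358, 0.005]
wrist_force: [-0.2, 0.2, -4.1]
gripper_width: 0.169
finger_force: 40.0
```

Request:
move_arm --commands '[{"fingers": 0, "tx": 0.96, "ty": 0.26, "tz": 0, "rx": 0, "ry": 0, "rz": 0}, {"fingers": 0, "tx": 0.96, "ty": 0.26, "tz": 0, "rx": 0, "ry": 0, "rz": 0}, {"fingers": 0, "tx": 0.96, "ty": 0.26, "tz": 0, "rx": 0, "ry": 0, "rz": 0}, {"fingers": 0, "tx": 0.96, "ty": 0.26, "tz": 0, "rx": 0, "ry": 0, "rz": 0}, {"fingers": 0, "tx": 0.96, "ty": 0.27, "tz": 0, "rx": 0, "ry": 0, "rz": 0}, {"fingers": 0, "tx": 0.96, "ty": 0.27, "tz": 0, "rx": 0, "ry": 0, "rz": 0}, {"fingers": 0, "tx": 0.96, "ty": 0.27, "tz": 0, "rx": 0, "ry": 0, "rz": 0}, {"fingers": 0, "tx": 0.96, "ty": 0.27, "tz": 0, "rx": 0, "ry": 0, "rz": 0}]'

```text
time_s: 45.43
tool_pos: [0.6198, 0.1042, 0.2525]
tcp_rot: [-2.062, -2.359, 0.008]
wrist_force: [0.3, -0.5, -4.2]
gripper_width: 0.172
finger_force: 40.0
```

Request:
move_arm --commands '[{"fingers": 0, "tx": 0, "ty": 0, "tz": 0.9, "rx": 0, "ry": 0, "rz": 0}, {"fingers": 0, "tx": 0, "ty": 0, "tz": 0.9, "rx": 0, "ry": 0, "rz": 0}, {"fingers": 0, "tx": 0, "ty": 0, "tz": 0.9, "rx": 0, "ry": 0, "rz": 0}, {"fingers": 0, "tx": 0, "ty": 0, "tz": 0.6, "rx": 0, "ry": 0, "rz": 0}, {"fingers": 0, "tx": 0, "ty": 0, "tz": 0.2, "rx": 0, "ry": 0, "rz": 0}, {"fingers": 0, "tx": 0, "ty": 0, "tz": 0, "rx": 0, "ry": 0, "rz": 0}, {"fingers": 0, "tx": 0, "ty": 0, "tz": 0, "rx": 0, "ry": 0, "rz": 0}]'

```text
time_s: 46.02
tool_pos: [0.6206, 0.1031, 0.1501]
tcp_rot: [-2.063, -2.361, 0.003]
wrist_force: [0.5, -0.1, -3.6]
gripper_width: 0.172
finger_force: 40.0
```

```bash
python3 -c "
from h import *
viewer.capture('top');viewer.capture('top');plan((.6226,.1027,.1192),D(7.7))"
```

```text
t 46.1 TCP [0.6225 0.1033 0.1527] grip 15.3 j6 -0.01
turn first [-0.01 -0.03 -0.  ] then shift [-0.02 -0.    1.12] | shift now [-0.02  0.    1.12]
```

Request:
move_arm --commands '[{"fingers": 0, "tx": -0.02, "ty": 0, "tz": 0.5, "rx": 0, "ry": -0.02, "rz": 0}, {"fingers": 0, "tx": 0, "ty": 0, "tz": 0.3, "rx": 0, "ry": 0, "rz": 0}, {"fingers": 0, "tx": 0, "ty": 0, "tz": 0.12, "rx": 0, "ry": 0, "rz": 0}, {"fingers": 0, "tx": 0, "ty": 0, "tz": 0, "rx": 0, "ry": 0, "rz": 0}, {"fingers": 0, "tx": 0, "ty": 0, "tz": 0, "rx": 0, "ry": 0, "rz": 0}, {"fingers": 0, "tx": 0, "ty": 0, "tz": 0, "rx": 0, "ry": 0, "rz": 0}]'

```text
time_s: 46.62
tool_pos: [0.622, 0.1027, 0.1245]
tcp_rot: [-2.066, -2.364, 0.001]
wrist_force: [0.5, 0.0, -3.9]
gripper_width: 0.171
finger_force: 39.9
```

```bash
python3 -c "
from h import *
plan((.6226,.1027,.1192),D(7.7))"
```

```text
t 46.6 TCP [0.622  0.1027 0.1245] grip 15.1 j6 -0.01
turn first [-0.02 -0.01 -0.  ] then shift [-0.    0.02  0.18] | shift now [-0.    0.02  0.18]
```

Request:
move_arm --commands '[{"fingers": 0, "tx": 0, "ty": 0.01, "tz": 0.12, "rx": 0, "ry": 0, "rz": 0}, {"fingers": 0, "tx": 0, "ty": 0, "tz": 0.06, "rx": 0, "ry": 0, "rz": 0}, {"fingers": 0, "tx": 0, "ty": 0, "tz": 0, "rx": 0, "ry": 0, "rz": 0}, {"fingers": 0, "tx": 0, "ty": 0, "tz": 0, "rx": 0, "ry": 0, "rz": 0}]'

```text
time_s: 46.95
tool_pos: [0.6227, 0.103, 0.1197]
tcp_rot: [-2.067, -2.364, -0.0]
wrist_force: [-0.8, 0.7, 2.8]
gripper_width: 0.172
finger_force: 40.0
```

Request:
move_arm --commands '[{"fingers": 0, "tx": 0, "ty": 0, "tz": 0.05, "rx": 0, "ry": 0, "rz": 0}, {"fingers": 0, "tx": 0, "ty": 0, "tz": 0, "rx": 0, "ry": 0, "rz": 0}, {"fingers": 0, "tx": 0, "ty": 0, "tz": 0, "rx": 0, "ry": 0, "rz": 0}]'

```text
time_s: 47.2
tool_pos: [0.6235, 0.1032, 0.1195]
tcp_rot: [-2.067, -2.365, -0.003]
wrist_force: [-1.3, 1.0, 8.3]
gripper_width: 0.171
finger_force: 40.0
```

Request:
move_arm --commands '[{"fingers": 40, "tx": 0, "ty": 0, "tz": 0, "rx": 0, "ry": 0, "rz": 0}, {"fingers": 45, "tx": 0, "ty": 0, "tz": 0, "rx": 0, "ry": 0, "rz": 0}, {"fingers": 45, "tx": 0, "ty": 0, "tz": 0, "rx": 0, "ry": 0, "rz": 0}, {"fingers": 45, "tx": 0, "ty": 0, "tz": -0.4, "rx": 0, "ry": 0, "rz": 0}, {"fingers": 45, "tx": 0, "ty": 0, "tz": -0.8, "rx": 0, "ry": 0, "rz": 0}, {"fingers": 45, "tx": 0, "ty": 0, "tz": -0.9, "rx": 0, "ry": 0, "rz": 0}, {"fingers": 45, "tx": 0, "ty": 0, "tz": -0.9, "rx": 0, "ry": 0, "rz": 0}, {"fingers": 45, "tx": 0, "ty": 0, "tz": 0, "rx": 0, "ry": 0, "rz": 0}]'

```text
time_s: 47.87
tool_pos: [0.6259, 0.1031, 0.2145]
tcp_rot: [2.064, 2.362, 0.01]
wrist_force: [-0.0, 0.6, 1.0]
gripper_width: 0.51
finger_force: 0.0
```

```bash
python3 -c "
from mm import *
cap('scene','s9');im=cap('top','t9')
print('target',*bar(im,proj('top',[[.423,-.338,.1]])[0],18,.114,88))
plan((.423,-.338,.21),D(17.5))"
```

```text
target [ 0.4218 -0.3341] [18.5772 51.8347] 107.4818 139
t 48.0 TCP [0.6233 0.1028 0.2091] grip 45.1 j6 -0.01
turn first [ 0.01 -0.01 -1.63] then shift [-12.01 -10.78  -0.03] | shift now [-13.67  -8.58  -0.05]
```

Request:
move_arm --commands '[{"fingers": 50, "tx": 0, "ty": 0, "tz": 0, "rx": 0, "ry": 0, "rz": -0.82}, {"fingers": 50, "tx": 0, "ty": 0, "tz": 0, "rx": 0, "ry": 0, "rz": -0.81}, {"fingers": 50, "tx": -0.92, "ty": -0.83, "tz": 0, "rx": 0, "ry": 0, "rz": 0}, {"fingers": 50, "tx": -0.92, "ty": -0.83, "tz": 0, "rx": 0, "ry": 0, "rz": 0}, {"fingers": 50, "tx": -0.92, "ty": -0.83, "tz": 0, "rx": 0, "ry": 0, "rz": 0}, {"fingers": 50, "tx": -0.92, "ty": -0.83, "tz": 0, "rx": 0, "ry": 0, "rz": 0}, {"fingers": 50, "tx": -0.92, "ty": -0.83, "tz": 0, "rx": 0, "ry": 0, "rz": 0}]'

```text
time_s: 48.55
tool_pos: [0.5424, -0.0673, 0.2049]
tcp_rot: [-1.854, -2.529, 0.005]
wrist_force: [-0.2, -0.8, -0.2]
gripper_width: 0.568
finger_force: 0.0
```

Request:
move_arm --commands '[{"fingers": 50, "tx": -0.92, "ty": -0.83, "tz": 0, "rx": 0, "ry": 0, "rz": 0}, {"fingers": 50, "tx": -0.92, "ty": -0.83, "tz": 0, "rx": 0, "ry": 0, "rz": 0}, {"fingers": 50, "tx": -0.92, "ty": -0.83, "tz": 0, "rx": 0, "ry": 0, "rz": 0}, {"fingers": 50, "tx": -0.92, "ty": -0.83, "tz": 0, "rx": 0, "ry": 0, "rz": 0}, {"fingers": 50, "tx": -0.93, "ty": -0.83, "tz": 0, "rx": 0, "ry": 0, "rz": 0}, {"fingers": 50, "tx": -0.93, "ty": -0.83, "tz": 0, "rx": 0, "ry": 0, "rz": 0}, {"fingers": 50, "tx": -0.93, "ty": -0.83, "tz": 0, "rx": 0, "ry": 0, "rz": 0}, {"fingers": 50, "tx": -0.93, "ty": -0.83, "tz": 0, "rx": 0, "ry": 0, "rz": 0}]'

```text
time_s: 49.22
tool_pos: [0.4193, -0.3386, 0.2054]
tcp_rot: [-1.855, -2.528, 0.002]
wrist_force: [0.9, -1.1, -0.8]
gripper_width: 0.567
finger_force: 0.0
```

Request:
move_arm --commands '[{"fingers": 50, "tx": 0, "ty": 0, "tz": 0.8, "rx": 0, "ry": 0, "rz": 0}, {"fingers": 50, "tx": 0, "ty": 0, "tz": 0.7, "rx": 0, "ry": 0, "rz": 0}, {"fingers": 50, "tx": 0, "ty": 0, "tz": 0, "rx": 0, "ry": 0, "rz": 0}, {"fingers": 50, "tx": 0, "ty": 0, "tz": 0, "rx": 0, "ry": 0, "rz": 0}]'

```text
time_s: 49.55
tool_pos: [0.4193, -0.3365, 0.1595]
tcp_rot: [-1.853, -2.525, 0.001]
wrist_force: [0.1, 0.2, 0.5]
gripper_width: 0.57
finger_force: 0.0
```

```bash
python3 -c "
from h import *
viewer.capture('top');s=cap('scene','s10');im=cap('top','t10');plan((.423,-.338,.084),D(17.5))
cv2.imwrite('pics/v10.png',np.hstack([cv2.resize(im[100:280,220:400,::-1],(400,400),interpolation=2),cv2.resize(s[110:270,250:410,::-1],(400,400),interpolation=2)]))"
```

```text
t 49.7 TCP [ 0.4219 -0.3378  0.1632] grip 49.9 j6 -1.03
turn first [-0.02 -0.01  0.  ] then shift [-0.02  0.03  2.64] | shift now [-0.02  0.04  2.64]
```

View pics/v10.png

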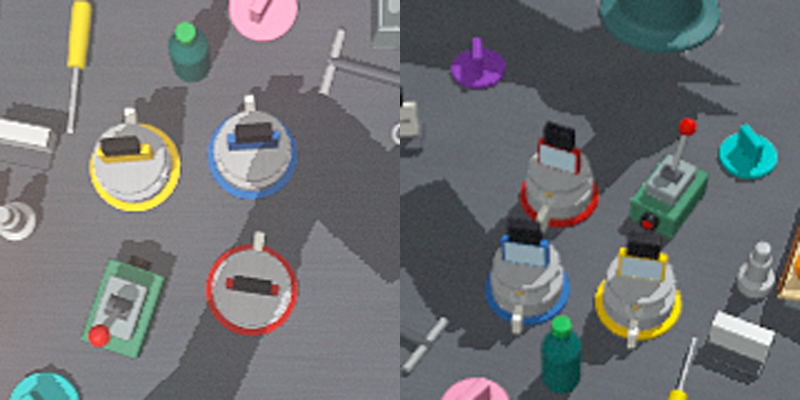

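All three mirrors stand level on their own mounts, glass towards the tabs (scene half: red 560,165, blue 525,255, yellow 640,270). Now the target.

Request:
move_arm --commands '[{"fingers": 50, "tx": -0.01, "ty": 0.02, "tz": 0.8, "rx": 0, "ry": 0, "rz": 0}, {"fingers": 50, "tx": 0, "ty": 0, "tz": 0.8, "rx": 0, "ry": 0, "rz": 0}, {"fingers": 50, "tx": 0, "ty": 0, "tz": 0.6, "rx": 0, "ry": 0, "rz": 0}, {"fingers": 50, "tx": 0, "ty": 0, "tz": 0.3, "rx": 0, "ry": 0, "rz": 0}, {"fingers": 50, "tx": 0, "ty": 0, "tz": 0.1, "rx": 0, "ry": 0, "rz": 0}, {"fingers": 50, "tx": 0, "ty": 0, "tz": 0, "rx": 0, "ry": 0, "rz": 0}, {"fingers": 50, "tx": 0, "ty": 0, "tz": 0, "rx": 0, "ry": 0, "rz": 0}, {"fingers": 50, "tx": 0, "ty": 0, "tz": 0, "rx": 0, "ry": 0, "rz": 0}]'

```text
time_s: 50.37
tool_pos: [0.4228, -0.3388, 0.086]
tcp_rot: [-1.858, -2.533, 0.003]
wrist_force: [-0.1, 0.8, 1.1]
gripper_width: 0.567
finger_force: 0.0
```

Request:
move_arm --commands '[{"fingers": 0, "tx": 0, "ty": 0, "tz": 0, "rx": 0, "ry": 0, "rz": 0}, {"fingers": 0, "tx": 0, "ty": 0, "tz": 0, "rx": 0, "ry": 0, "rz": 0}, {"fingers": 0, "tx": 0, "ty": 0, "tz": 0, "rx": 0, "ry": 0, "rz": 0}, {"fingers": 0, "tx": 0, "ty": 0, "tz": 0, "rx": 0, "ry": 0, "rz": 0}, {"fingers": 0, "tx": 0, "ty": 0, "tz": 0, "rx": 0, "ry": 0, "rz": 0}, {"fingers": 0, "tx": 0, "ty": 0, "tz": 0, "rx": 0, "ry": 0, "rz": 0}, {"fingers": 0, "tx": 0, "ty": 0, "tz": 0, "rx": 0, "ry": 0, "rz": 0}, {"fingers": 0, "tx": 0, "ty": 0, "tz": 0, "rx": 0, "ry": 0, "rz": 0}]' --newtons 40

```text
time_s: 51.03
tool_pos: [0.4217, -0.3379, 0.0843]
tcp_rot: [-1.856, -2.531, 0.002]
wrist_force: [-0.1, 0.5, 0.4]
gripper_width: 0.165
finger_force: 39.9
```

```bash
python3 -c "
from mm import *
viewer.capture('top');viewer.capture('top');plan((.423,-.338,.084),D(17.5))
im=cv2.imread('pics/t10.png')[:,:,::-1].copy(); sc=cv2.imread('pics/s10.png')[:,:,::-1].copy()
for n,i in (('top',im),('scene',sc)):
  px=proj(n,[[.6544,.2481,.05]])[0]
  for lo in ((150,165,180,195) if n=='top' else (160,180,200)):
    m=mask(i,(0,0,lo),(179,30,255),px,19)
    k,l,st,ce=cv2.connectedComponentsWithStats(m); p=np.argwhere(l==1+np.argmax(st[1:,4]))[:,::-1]
    w=cv2.minAreaRect(plane(n,p,.05).astype(np.float32)); print(n,lo,len(p),w)
"
```

```text
t 51.1 TCP [ 0.4217 -0.3379  0.0843] grip 14.5 j6 -1.02
turn first [-0.03 -0.02 -0.  ] then shift [-0.02  0.04  0.01] | shift now [-0.02  0.04  0.01]
top 150 312 ((0.654515266418457, 0.2488917112350464), (0.0886320248246193, 0.032515235245227814), 80.53292083740234)
top 165 289 ((0.654097318649292, 0.2484373152256012), (0.08823619782924652, 0.031186560168862343), 79.3074951171875)
top 180 235 ((0.6570945382118225, 0.25134047865867615), (0.0815596729516983, 0.02409990504384041), 80.29486083984375)
top 195 230 ((0.657161295413971, 0.25134211778640747), (0.08138585835695267, 0.02340926229953766), 79.77222442626953)
scene 160 156 ((0.6609833240509033, 0.2521410584449768), (0.07938563823699951, 0.025839461013674736), 80.26404571533203)
scene 180 146 ((0.6598724722862244, 0.2523628771305084), (0.07936809957027435, 0.023782284930348396), 79.90502166748047)
scene 200 142 ((0.6594863533973694, 0.25245675444602966), (0.07935301214456558, 0.023148655891418457), 79.63790130615234)
```

Request:
move_arm --commands '[{"fingers": 0, "tx": 0, "ty": 0, "tz": -0.4, "rx": 0, "ry": 0, "rz": 0}, {"fingers": 0, "tx": 0, "ty": 0, "tz": -0.8, "rx": 0, "ry": 0, "rz": 0}, {"fingers": 0, "tx": 0, "ty": 0, "tz": -0.9, "rx": 0, "ry": 0, "rz": 0}, {"fingers": 0, "tx": 0, "ty": 0, "tz": -0.9, "rx": 0, "ry": 0, "rz": 0}, {"fingers": 0, "tx": 0, "ty": 0, "tz": -0.9, "rx": 0, "ry": 0, "rz": 0}, {"fingers": 0, "tx": 0, "ty": 0, "tz": -0.9, "rx": 0, "ry": 0, "rz": 0}, {"fingers": 0, "tx": 0, "ty": 0, "tz": -0.9, "rx": 0, "ry": 0, "rz": 0}, {"fingers": 0, "tx": 0, "ty": 0, "tz": -0.6, "rx": 0, "ry": 0, "rz": 0}]'

```text
time_s: 51.8
tool_pos: [0.4225, -0.3384, 0.2766]
tcp_rot: [-1.858, -2.533, 0.003]
wrist_force: [0.5, 0.6, -2.4]
gripper_width: 0.165
finger_force: 39.9
```

Request:
move_arm --commands '[{"fingers": 0, "tx": 0, "ty": 0, "tz": 0, "rx": 0, "ry": 0, "rz": 0}, {"fingers": 0, "tx": 0, "ty": 0, "tz": 0, "rx": 0, "ry": 0, "rz": 0}, {"fingers": 0, "tx": 0, "ty": 0, "tz": 0, "rx": 0, "ry": 0, "rz": 0}]'

```text
time_s: 52.05
tool_pos: [0.4214, -0.3373, 0.2716]
tcp_rot: [-1.855, -2.529, 0.002]
wrist_force: [0.4, -0.6, -3.6]
gripper_width: 0.168
finger_force: 39.9
```

```bash
python3 -c "
from h import *
plan((.658,.2516,.1343),D(-10))"
```

```text
t 52.0 TCP [ 0.4214 -0.3373  0.2716] grip 14.8 j6 -1.02
turn first [-0.05 -0.03  4.58] then shift [20.7   4.36  4.58] | shift now [16.34 13.44  4.58]
```

Request:
move_arm --commands '[{"fingers": 0, "tx": 0, "ty": 0, "tz": 0, "rx": -0.01, "ry": -0.01, "rz": 0.92}, {"fingers": 0, "tx": 0, "ty": 0, "tz": 0, "rx": -0.01, "ry": -0.01, "rz": 0.92}, {"fingers": 0, "tx": 0, "ty": 0, "tz": 0, "rx": -0.01, "ry": -0.01, "rz": 0.92}, {"fingers": 0, "tx": 0, "ty": 0, "tz": 0, "rx": -0.01, "ry": 0, "rz": 0.91}, {"fingers": 0, "tx": 0, "ty": 0, "tz": 0, "rx": -0.01, "ry": 0, "rz": 0.91}]'

```text
time_s: 52.47
tool_pos: [0.421, -0.337, 0.2701]
tcp_rot: [-2.41, -2.012, 0.001]
wrist_force: [0.1, 0.2, -3.1]
gripper_width: 0.165
finger_force: 39.9
```

Request:
move_arm --commands '[{"fingers": 0, "tx": 0.94, "ty": 0.2, "tz": 0, "rx": 0, "ry": 0, "rz": 0}, {"fingers": 0, "tx": 0.94, "ty": 0.2, "tz": 0, "rx": 0, "ry": 0, "rz": 0}, {"fingers": 0, "tx": 0.94, "ty": 0.2, "tz": 0, "rx": 0, "ry": 0, "rz": 0}, {"fingers": 0, "tx": 0.94, "ty": 0.2, "tz": 0, "rx": 0, "ry": 0, "rz": 0}, {"fingers": 0, "tx": 0.94, "ty": 0.2, "tz": 0, "rx": 0, "ry": 0, "rz": 0}, {"fingers": 0, "tx": 0.94, "ty": 0.2, "tz": 0, "rx": 0, "ry": 0, "rz": 0}, {"fingers": 0, "tx": 0.94, "ty": 0.2, "tz": 0, "rx": 0, "ry": 0, "rz": 0}, {"fingers": 0, "tx": 0.94, "ty": 0.2, "tz": 0, "rx": 0, "ry": 0, "rz": 0}]'

```text
time_s: 53.13
tool_pos: [0.5075, -0.1224, 0.27]
tcp_rot: [-2.406, -2.019, 0.004]
wrist_force: [0.7, -0.0, -3.4]
gripper_width: 0.168
finger_force: 39.9
```

Request:
move_arm --commands '[{"fingers": 0, "tx": 0.94, "ty": 0.2, "tz": 0, "rx": 0, "ry": 0, "rz": 0}, {"fingers": 0, "tx": 0.94, "ty": 0.2, "tz": 0, "rx": 0, "ry": 0, "rz": 0}, {"fingers": 0, "tx": 0.94, "ty": 0.2, "tz": 0, "rx": 0, "ry": 0, "rz": 0}, {"fingers": 0, "tx": 0.94, "ty": 0.2, "tz": 0, "rx": 0, "ry": 0, "rz": 0}, {"fingers": 0, "tx": 0.94, "ty": 0.2, "tz": 0, "rx": 0, "ry": 0, "rz": 0}, {"fingers": 0, "tx": 0.94, "ty": 0.2, "tz": 0, "rx": 0, "ry": 0, "rz": 0}, {"fingers": 0, "tx": 0.94, "ty": 0.2, "tz": 0, "rx": 0, "ry": 0, "rz": 0}, {"fingers": 0, "tx": 0.94, "ty": 0.2, "tz": 0, "rx": 0, "ry": 0, "rz": 0}]'

```text
time_s: 53.8
tool_pos: [0.5939, 0.0908, 0.2694]
tcp_rot: [2.406, 2.019, -0.006]
wrist_force: [-0.5, -0.2, -3.8]
gripper_width: 0.168
finger_force: 39.9
```

Request:
move_arm --commands '[{"fingers": 0, "tx": 0.94, "ty": 0.2, "tz": 0, "rx": 0, "ry": 0, "rz": 0}, {"fingers": 0, "tx": 0.94, "ty": 0.2, "tz": 0, "rx": 0, "ry": 0, "rz": 0}, {"fingers": 0, "tx": 0.94, "ty": 0.2, "tz": 0, "rx": 0, "ry": 0, "rz": 0}, {"fingers": 0, "tx": 0.94, "ty": 0.2, "tz": 0, "rx": 0, "ry": 0, "rz": 0}, {"fingers": 0, "tx": 0.94, "ty": 0.2, "tz": 0, "rx": 0, "ry": 0, "rz": 0}, {"fingers": 0, "tx": 0.94, "ty": 0.2, "tz": 0, "rx": 0, "ry": 0, "rz": 0}, {"fingers": 0, "tx": 0, "ty": 0, "tz": 0.8, "rx": 0, "ry": 0, "rz": 0}, {"fingers": 0, "tx": 0, "ty": 0, "tz": 0.8, "rx": 0, "ry": 0, "rz": 0}]'

```text
time_s: 54.47
tool_pos: [0.6604, 0.2519, 0.2227]
tcp_rot: [2.402, 2.02, 0.0]
wrist_force: [-0.0, -1.9, -4.6]
gripper_width: 0.169
finger_force: 39.9
```

Request:
move_arm --commands '[{"fingers": 0, "tx": 0, "ty": 0, "tz": 0.8, "rx": 0, "ry": 0, "rz": 0}, {"fingers": 0, "tx": 0, "ty": 0, "tz": 0.5, "rx": 0, "ry": 0, "rz": 0}, {"fingers": 0, "tx": 0, "ty": 0, "tz": 0.2, "rx": 0, "ry": 0, "rz": 0}, {"fingers": 0, "tx": 0, "ty": 0, "tz": 0, "rx": 0, "ry": 0, "rz": 0}, {"fingers": 0, "tx": 0, "ty": 0, "tz": 0, "rx": 0, "ry": 0, "rz": 0}, {"fingers": 0, "tx": 0, "ty": 0, "tz": 0, "rx": 0, "ry": 0, "rz": 0}, {"fingers": 0, "tx": 0, "ty": 0, "tz": 0, "rx": 0, "ry": 0, "rz": 0}]'

```text
time_s: 55.05
tool_pos: [0.6613, 0.2501, 0.1814]
tcp_rot: [2.404, 2.016, 0.005]
wrist_force: [0.1, -0.6, -3.5]
gripper_width: 0.169
finger_force: 39.9
```

```bash
python3 -c "
from h import *
plan((.658,.2516,.1343),D(-10))"
```

```text
t 55.0 TCP [0.6613 0.2501 0.1814] grip 14.9 j6 0.5
turn first [ 0.05  0.   -0.  ] then shift [ 0.03 -0.12  1.57] | shift now [ 0.03 -0.13  1.57]
```

Request:
move_arm --commands '[{"fingers": 0, "tx": 0.03, "ty": -0.11, "tz": 0.5, "rx": 0.04, "ry": 0, "rz": 0}, {"fingers": 0, "tx": 0, "ty": 0, "tz": 0.5, "rx": 0, "ry": 0, "rz": 0}, {"fingers": 0, "tx": 0, "ty": 0, "tz": 0.2, "rx": 0, "ry": 0, "rz": 0}, {"fingers": 0, "tx": 0, "ty": 0, "tz": 0.1, "rx": 0, "ry": 0, "rz": 0}, {"fingers": 0, "tx": 0, "ty": 0, "tz": 0, "rx": 0, "ry": 0, "rz": 0}, {"fingers": 0, "tx": 0, "ty": 0, "tz": 0, "rx": 0, "ry": 0, "rz": 0}, {"fingers": 0, "tx": 0, "ty": 0, "tz": 0, "rx": 0, "ry": 0, "rz": 0}]'

```text
time_s: 55.63
tool_pos: [0.6576, 0.2513, 0.141]
tcp_rot: [2.406, 2.019, -0.002]
wrist_force: [-0.5, -0.4, -3.1]
gripper_width: 0.164
finger_force: 39.9
```

```bash
python3 -c "
from h import *
plan((.658,.2516,.1343),D(-10))"
```

```text
t 55.6 TCP [0.6576 0.2513 0.141 ] grip 14.4 j6 0.51
turn first [-0.01  0.01 -0.  ] then shift [0.01 0.01 0.22] | shift now [0.01 0.01 0.22]
```

Request:
move_arm --commands '[{"fingers": 0, "tx": 0.01, "ty": 0.01, "tz": 0.12, "rx": 0, "ry": 0, "rz": 0}, {"fingers": 0, "tx": 0, "ty": 0, "tz": 0.06, "rx": 0, "ry": 0, "rz": 0}, {"fingers": 0, "tx": 0, "ty": 0, "tz": 0.02, "rx": 0, "ry": 0, "rz": 0}, {"fingers": 0, "tx": 0, "ty": 0, "tz": 0, "rx": 0, "ry": 0, "rz": 0}, {"fingers": 0, "tx": 0, "ty": 0, "tz": 0, "rx": 0, "ry": 0, "rz": 0}]'

```text
time_s: 56.05
tool_pos: [0.6575, 0.2514, 0.1346]
tcp_rot: [-2.407, -2.019, 0.003]
wrist_force: [0.2, 0.9, -2.1]
gripper_width: 0.167
finger_force: 39.9
```

Request:
move_arm --commands '[{"fingers": 0, "tx": 0, "ty": 0, "tz": 0.03, "rx": 0, "ry": 0, "rz": 0}, {"fingers": 0, "tx": 0, "ty": 0, "tz": 0, "rx": 0, "ry": 0, "rz": 0}, {"fingers": 0, "tx": 0, "ty": 0, "tz": 0, "rx": 0, "ry": 0, "rz": 0}]'

```text
time_s: 56.3
tool_pos: [0.6578, 0.2514, 0.1344]
tcp_rot: [2.406, 2.019, -0.002]
wrist_force: [-1.0, -0.4, 1.8]
gripper_width: 0.167
finger_force: 39.9
```

```bash
python3 -c "
from h import *
plan((.658,.2516,.1343),D(-10))
cap('scene','s11')"
```

```text
t 56.3 TCP [0.6578 0.2514 0.1344] grip 14.7 j6 0.51
turn first [-0.01  0.01 -0.  ] then shift [0.01 0.   0.  ] | shift now [0.01 0.   0.  ]
```

Request:
move_arm --commands '[{"fingers": 20, "tx": 0, "ty": 0, "tz": 0, "rx": 0, "ry": 0, "rz": 0}, {"fingers": 30, "tx": 0, "ty": 0, "tz": 0, "rx": 0, "ry": 0, "rz": 0}, {"fingers": 45, "tx": 0, "ty": 0, "tz": 0, "rx": 0, "ry": 0, "rz": 0}, {"fingers": 45, "tx": 0, "ty": 0, "tz": 0, "rx": 0, "ry": 0, "rz": 0}, {"fingers": 45, "tx": 0, "ty": 0, "tz": -0.4, "rx": 0, "ry": 0, "rz": 0}, {"fingers": 45, "tx": 0, "ty": 0, "tz": -0.8, "rx": 0, "ry": 0, "rz": 0}, {"fingers": 45, "tx": 0, "ty": 0, "tz": -0.9, "rx": 0, "ry": 0, "rz": 0}, {"fingers": 45, "tx": 0, "ty": 0, "tz": -0.9, "rx": 0, "ry": 0, "rz": 0}]'

```text
time_s: 57.02
tool_pos: [0.6573, 0.2515, 0.2248]
tcp_rot: [-2.406, -2.019, 0.005]
wrist_force: [-0.4, 0.9, 0.7]
gripper_width: 0.507
finger_force: 0.0
```

```bash
python3 - <<'E'
from mm import *
s=cap('scene','s12'); im=cap('top','t12')
m=sum(mask(s,(a,150,80),(b,255,255),proj('scene',[[.4,.12,.135]])[0],12) for a,b in [(0,6),(172,179)])
mt=sum(mask(im,(a,150,80),(b,255,255),proj('top',[[.4,.12,.135]])[0],12) for a,b in [(0,6),(172,179)])
a=np.argwhere(mt)[:,::-1].mean(0) if mt.any() else None; b=np.argwhere(m)[:,::-1].mean(0)
i0=cv2.imread('pics/raw_top0.png')[:,:,::-1].copy(); s0=cv2.imread('pics/raw_scene0.png')[:,:,::-1].copy()
m0=[sum(mask(i,(q,150,80),(r,255,255),proj(n,[[.4,.12,.135]])[0],12) for q,r in [(0,6),(172,179)]) for n,i in (('top',i0),('scene',s0))]
c0=[np.argwhere(q)[:,::-1].mean(0) for q in m0]; print('ball0',tri(*c0)); print('ball',tri(a,b) if a is not None else b)
g=mask(i0,(60,60,30),(85,255,255),proj('top',[[.44,.108,.03]])[0],26); g=cv2.morphologyEx(g,cv2.MORPH_CLOSE,np.ones((9,9)))
print('laser',cv2.minAreaRect(plane('top',np.argwhere(g)[:,::-1],.045).astype(np.float32)))
p=proj('scene',[[.658,.2516,.1]])[0].astype(int); 
cv2.imwrite('pics/v12.png',cv2.resize(s[p[1]-60:p[1]+60,p[0]-80:p[0]+80,::-1],None,fx=4,fy=4,interpolation=2))
E
```

```text
ball0 [0.4013 0.1179 0.1381]
ball [0.4012 0.118  0.1381]
laser ((0.43461328744888306, 0.10586526989936829), (0.07361365109682083, 0.10764545947313309), 73.13318634033203)
```

View pics/v12.png

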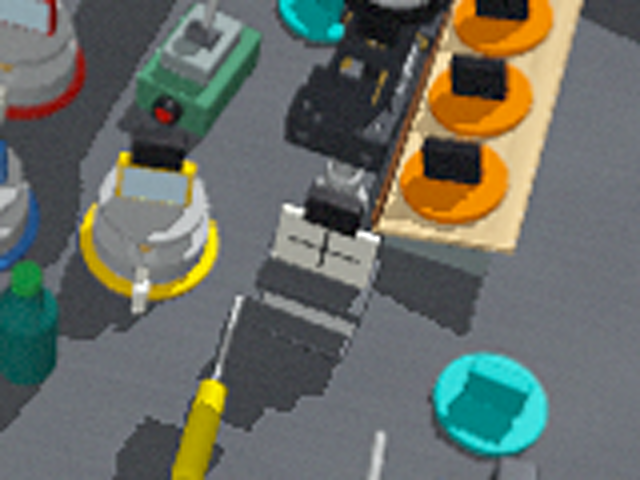

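The target stands square on its rail, along it (325,240 in the crop). With everything in place, I'll do the lever last, straddling the ball with open fingers and pushing with the rear finger.

```bash
python3 -c "
from h import *
plan((.4013,.118,.225),D(-17.2))"
```

```text
t 57.1 TCP [0.6612 0.2529 0.2316] grip 45.1 j6 0.51
turn first [ 0.08 -0.04  1.2 ] then shift [-6.86 -6.95  0.22] | shift now [-5.93 -7.75  0.13]
```

Request:
move_arm --commands '[{"fingers": 50, "tx": 0, "ty": 0, "tz": 0, "rx": 0.04, "ry": -0.02, "rz": 0.6}, {"fingers": 50, "tx": 0, "ty": 0, "tz": 0, "rx": 0.04, "ry": -0.02, "rz": 0.6}, {"fingers": 50, "tx": -0.86, "ty": -0.87, "tz": 0, "rx": 0, "ry": 0, "rz": 0}, {"fingers": 50, "tx": -0.86, "ty": -0.87, "tz": 0, "rx": 0, "ry": 0, "rz": 0}, {"fingers": 50, "tx": -0.86, "ty": -0.87, "tz": 0, "rx": 0, "ry": 0, "rz": 0}, {"fingers": 50, "tx": -0.86, "ty": -0.87, "tz": 0, "rx": 0, "ry": 0, "rz": 0}, {"fingers": 50, "tx": -0.86, "ty": -0.87, "tz": 0, "rx": 0, "ry": 0, "rz": 0}, {"fingers": 50, "tx": -0.86, "ty": -0.87, "tz": 0, "rx": 0, "ry": 0, "rz": 0}]'

```text
time_s: 57.78
tool_pos: [0.4604, 0.1493, 0.2256]
tcp_rot: [-2.525, -1.862, 0.018]
wrist_force: [-0.6, -0.8, 1.1]
gripper_width: 0.568
finger_force: 0.0
```

Request:
move_arm --commands '[{"fingers": 50, "tx": -0.86, "ty": -0.87, "tz": 0, "rx": 0, "ry": 0, "rz": 0}, {"fingers": 50, "tx": -0.84, "ty": -0.86, "tz": 0, "rx": 0, "ry": 0, "rz": 0}, {"fingers": 50, "tx": 0, "ty": 0, "tz": 0, "rx": 0, "ry": 0, "rz": 0}, {"fingers": 50, "tx": 0, "ty": 0, "tz": 0, "rx": 0, "ry": 0, "rz": 0}, {"fingers": 50, "tx": 0, "ty": 0, "tz": 0, "rx": 0, "ry": 0, "rz": 0}]'

```text
time_s: 58.2
tool_pos: [0.3983, 0.1169, 0.2274]
tcp_rot: [-2.527, -1.862, 0.014]
wrist_force: [-0.3, -0.4, 0.1]
gripper_width: 0.565
finger_force: 0.0
```

```bash
python3 -c "
from h import *
plan((.4013,.118,.122),D(-17.2))"
```

```text
t 58.2 TCP [0.3983 0.1169 0.2274] grip 49.7 j6 0.53
turn first [-0.07  0.05 -0.  ] then shift [0.07 0.08 3.51] | shift now [0.09 0.11 3.51]
```

Request:
move_arm --commands '[{"fingers": 50, "tx": 0.07, "ty": 0.08, "tz": 0.5, "rx": -0.06, "ry": 0.04, "rz": 0}, {"fingers": 50, "tx": 0, "ty": 0, "tz": 0.8, "rx": 0, "ry": 0, "rz": 0}, {"fingers": 50, "tx": 0, "ty": 0, "tz": 0.8, "rx": 0, "ry": 0, "rz": 0}, {"fingers": 50, "tx": 0, "ty": 0, "tz": 0.7, "rx": 0, "ry": 0, "rz": 0}, {"fingers": 50, "tx": 0, "ty": 0, "tz": 0.5, "rx": 0, "ry": 0, "rz": 0}, {"fingers": 50, "tx": 0, "ty": 0, "tz": 0.2, "rx": 0, "ry": 0, "rz": 0}, {"fingers": 50, "tx": 0, "ty": 0, "tz": 0, "rx": 0, "ry": 0, "rz": 0}]'

```text
time_s: 58.78
tool_pos: [0.3997, 0.1179, 0.1201]
tcp_rot: [-2.526, -1.863, 0.011]
wrist_force: [-0.1, -0.4, 0.1]
gripper_width: 0.568
finger_force: 0.0
```

Request:
move_arm --commands '[{"fingers": 50, "tx": 0, "ty": 0.4, "tz": 0, "rx": 0, "ry": 0, "rz": 0}, {"fingers": 50, "tx": 0, "ty": 0.4, "tz": 0, "rx": 0, "ry": 0, "rz": 0}, {"fingers": 50, "tx": 0, "ty": 0.4, "tz": 0, "rx": 0, "ry": 0, "rz": 0}, {"fingers": 50, "tx": 0, "ty": 0.4, "tz": 0, "rx": 0, "ry": 0, "rz": 0}, {"fingers": 50, "tx": 0, "ty": 0.4, "tz": 0, "rx": 0, "ry": 0, "rz": 0}, {"fingers": 50, "tx": 0, "ty": 0.3, "tz": 0, "rx": 0, "ry": 0, "rz": 0}, {"fingers": 50, "tx": 0, "ty": 0.2, "tz": 0, "rx": 0, "ry": 0, "rz": 0}, {"fingers": 50, "tx": 0, "ty": 0, "tz": 0, "rx": 0, "ry": 0, "rz": 0}]'

```text
time_s: 59.45
tool_pos: [0.4825, 0.0937, 0.1303]
tcp_rot: [2.519, 1.858, 0.016]
wrist_force: [3.7, -9.0, 22.9]
gripper_width: 0.566
finger_force: 11.2
```

```bash
python3 -c "
from h import *
e=np.array([np.cos(D(-17.2)),np.sin(D(-17.2)),0])
plan(np.array([.4013,.118,.122])+.089*e,D(-17.2)); print(bot.get_obs()['wrist_force'])"
```

```text
t 59.5 TCP [0.4825 0.0937 0.1303] grip 49.8 j6 0.45
turn first [ 0.15 -0.01  0.  ] then shift [-0.03  0.14  0.28] | shift now [-0.03  0.14  0.28]
[ 3.74260179 -9.04340929 22.9426865 ]
```

An upward force has built up. I'll look before going further.

```bash
python3 - <<'E'
from mm import *
s=cap('scene','s13'); im=cap('top','t13')
p=proj('scene',[[.45,.1,.1]])[0].astype(int); q=proj('top',[[.45,.1,.1]])[0].astype(int)
f=lambda i,p:cv2.resize(i[p[1]-50:p[1]+50,p[0]-50:p[0]+50,::-1],(400,400),interpolation=2)
cv2.imwrite('pics/v13.png',np.hstack([f(im,q),f(s,p)]))
E
```

```text
(no output)
```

View pics/v13.png

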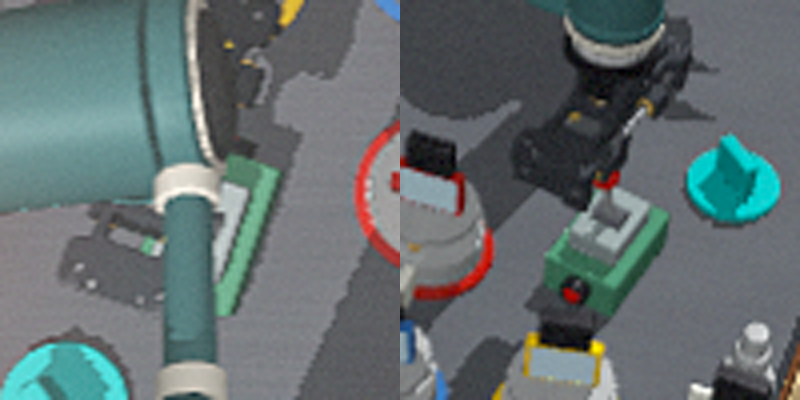

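```bash
python3 - <<'E'
from mm import *
s=cv2.imread('pics/s13.png')[:,:,::-1].copy()
m=sum(mask(s,(a,130,60),(b,255,255),proj('scene',[[.445,.105,.145]])[0],20) for a,b in [(0,6),(170,179)])
k,l,st,ce=cv2.connectedComponentsWithStats(m); print(st[1:],ce[1:])
for th in np.arange(0,1.11,.1):
    a=th-.5; P=[.4365+.08*np.sin(a)*np.cos(D(-17.2)),.1065+.08*np.sin(a)*np.sin(D(-17.2)),.067+.08*np.cos(a)]
    print(round(th,1),np.round(P,3),proj('scene',[P])[0])
print(bot.get_obs()['finger_force'],bot.get_obs()['joint_pos'])
E
```

```text
[[354 169   7   4  16]] [[357.5625 170.8125]]
0.0 [0.4   0.118 0.137] [364.6431 160.1313]
0.1 [0.407 0.116 0.141] [363.7786 160.666 ]
0.2 [0.414 0.113 0.143] [362.8459 161.4028]
0.3 [0.421 0.111 0.145] [361.8544 162.3361]
0.4 [0.429 0.109 0.147] [360.8142 163.4581]
0.5 [0.436 0.106 0.147] [359.7363 164.7583]
0.6 [0.444 0.104 0.147] [358.6326 166.2239]
0.7 [0.452 0.102 0.145] [357.5151 167.8396]
0.8 [0.459 0.1   0.143] [356.3966 169.5882]
0.9 [0.466 0.097 0.141] [355.2897 171.4505]
1.0 [0.473 0.095 0.137] [354.2073 173.4054]
1.1 [0.48  0.093 0.133] [353.1618 175.4309]
11.066639721393585 [ 0.1456 -0.0274  2.0865 -0.0066  1.0678  0.4484]
```

The reading is ambiguous, so I'll lift clear and measure the lever.

Request:
move_arm --commands '[{"fingers": 50, "tx": 0, "ty": -0.1, "tz": -0.2, "rx": 0, "ry": 0, "rz": 0}, {"fingers": 50, "tx": 0, "ty": 0, "tz": -0.4, "rx": 0, "ry": 0, "rz": 0}, {"fingers": 50, "tx": 0, "ty": 0, "tz": -0.6, "rx": 0, "ry": 0, "rz": 0}, {"fingers": 50, "tx": 0, "ty": 0, "tz": -0.9, "rx": 0, "ry": 0, "rz": 0}, {"fingers": 50, "tx": 0, "ty": 0, "tz": -0.9, "rx": 0, "ry": 0, "rz": 0}, {"fingers": 50, "tx": 0, "ty": 0, "tz": 0, "rx": 0, "ry": 0, "rz": 0}, {"fingers": 50, "tx": 0, "ty": 0, "tz": 0, "rx": 0, "ry": 0, "rz": 0}]'

```text
time_s: 60.13
tool_pos: [0.4716, 0.0968, 0.2147]
tcp_rot: [2.528, 1.863, 0.002]
wrist_force: [-0.2, 0.0, 0.1]
gripper_width: 0.57
finger_force: 0.0
```

```bash
cat > ball.py <<'E'
from mm import *
s=cap('scene','s14')
m=sum(mask(s,(a,130,60),(b,255,255),proj('scene',[[.445,.105,.145]])[0],20) for a,b in [(0,6),(170,179)])
k,l,st,ce=cv2.connectedComponentsWithStats(m); print(st[1:],ce[1:])
o,d=rays('scene',[ce[1+np.argmax(st[1:,4])]]); d=d[0]/np.linalg.norm(d[0])
best=[]
for th in np.arange(0,1.2,.02):
    a=th-.5; P=np.array([.4365+.08*np.sin(a)*np.cos(D(-17.2)),.1065+.08*np.sin(a)*np.sin(D(-17.2)),.067+.08*np.cos(a)])
    v=P-o; best.append((np.linalg.norm(v-d*(v@d)),round(th,2),P))
print(min(best,key=lambda b:b[0])); e=np.array([np.cos(D(-17.2)),np.sin(D(-17.2)),0])
plan(np.array([.4013,.118,.122])+.05*e,D(-17.2))
E
python3 ball.py
```

```text
[[354 166   7   7  40]] [[357.2   168.925]]
(np.float64(0.001254711027769334), np.float64(0.76), array([0.4561, 0.1004, 0.1443]))
t 60.2 TCP [0.4702 0.0966 0.2128] grip 50.3 j6 0.45
turn first [-0.01  0.01 -0.  ] then shift [ 0.   -0.74  3.03] | shift now [ 0.01 -0.73  3.03]
```

The lever is at about 0.76 rad, so the finger slipped past the ball. I'll push again from behind, lower down, with the fingers closed.

```bash
python3 -c "
from h import *
plan((.413,.1137,.108),D(-17.2))"
```

```text
t 60.2 TCP [0.4702 0.0966 0.2128] grip 50.3 j6 0.45
turn first [-0.01  0.01 -0.  ] then shift [-0.02 -1.99  3.49] | shift now [-0.02 -1.98  3.5 ]
```

Request:
move_arm --commands '[{"fingers": 0, "tx": 0, "ty": -0.9, "tz": 0, "rx": 0, "ry": 0, "rz": 0}, {"fingers": 0, "tx": 0, "ty": -0.9, "tz": 0, "rx": 0, "ry": 0, "rz": 0}, {"fingers": 0, "tx": 0, "ty": -0.2, "tz": 0, "rx": 0, "ry": 0, "rz": 0}, {"fingers": 0, "tx": 0, "ty": 0, "tz": 0, "rx": 0, "ry": 0, "rz": 0}, {"fingers": 0, "tx": 0, "ty": 0, "tz": 0, "rx": 0, "ry": 0, "rz": 0}, {"fingers": 0, "tx": 0, "ty": 0, "tz": 0, "rx": 0, "ry": 0, "rz": 0}, {"fingers": 0, "tx": 0, "ty": 0, "tz": 0, "rx": 0, "ry": 0, "rz": 0}, {"fingers": 0, "tx": 0, "ty": 0, "tz": 0, "rx": 0, "ry": 0, "rz": 0}]'

```text
time_s: 60.85
tool_pos: [0.4126, 0.1141, 0.2118]
tcp_rot: [-2.528, -1.863, 0.006]
wrist_force: [-0.3, 0.2, -0.1]
gripper_width: 0.009
finger_force: 0.0
```

```bash
python3 -c "
from h import *
plan((.413,.1137,.108),D(-17.2))"
```

```text
t 60.9 TCP [0.4126 0.1141 0.2118] grip 0.8 j6 0.51
turn first [-0.03  0.02 -0.01] then shift [-0.01  0.02  3.46] | shift now [0.   0.03 3.46]
```

Request:
move_arm --commands '[{"fingers": 0, "tx": 0, "ty": 0, "tz": 0.8, "rx": 0, "ry": 0, "rz": 0}, {"fingers": 0, "tx": 0, "ty": 0, "tz": 0.8, "rx": 0, "ry": 0, "rz": 0}, {"fingers": 0, "tx": 0, "ty": 0, "tz": 0.7, "rx": 0, "ry": 0, "rz": 0}, {"fingers": 0, "tx": 0, "ty": 0, "tz": 0.5, "rx": 0, "ry": 0, "rz": 0}, {"fingers": 0, "tx": 0, "ty": 0, "tz": 0.3, "rx": 0, "ry": 0, "rz": 0}, {"fingers": 0, "tx": 0, "ty": 0, "tz": 0.2, "rx": 0, "ry": 0, "rz": 0}, {"fingers": 0, "tx": 0, "ty": 0, "tz": 0, "rx": 0, "ry": 0, "rz": 0}, {"fingers": 0, "tx": 0, "ty": 0, "tz": 0, "rx": 0, "ry": 0, "rz": 0}]'

```text
time_s: 61.52
tool_pos: [0.4121, 0.1142, 0.1133]
tcp_rot: [-2.528, -1.864, 0.005]
wrist_force: [0.2, 0.2, -0.3]
gripper_width: 0.008
finger_force: 0.0
```

Request:
move_arm --commands '[{"fingers": 0, "tx": 0, "ty": 0.3, "tz": 0, "rx": 0, "ry": 0, "rz": 0}, {"fingers": 0, "tx": 0, "ty": 0.3, "tz": 0, "rx": 0, "ry": 0, "rz": 0}, {"fingers": 0, "tx": 0, "ty": 0.2, "tz": 0, "rx": 0, "ry": 0, "rz": 0}, {"fingers": 0, "tx": 0, "ty": 0, "tz": 0, "rx": 0, "ry": 0, "rz": 0}, {"fingers": 0, "tx": 0, "ty": 0, "tz": 0, "rx": 0, "ry": 0, "rz": 0}]'

```text
time_s: 61.93
tool_pos: [0.4353, 0.1069, 0.1132]
tcp_rot: [-2.529, -1.863, 0.005]
wrist_force: [-0.9, -0.6, 0.8]
gripper_width: 0.008
finger_force: 0.0
```

```bash
python3 ball.py
```

```text
[[353 171   6   4  14]] [[355.6429 172.2857]]
(np.float64(0.002535557332428312), np.float64(0.92), array([0.4677, 0.0969, 0.14  ]))
t 62.0 TCP [0.4348 0.107  0.113 ] grip 0.5 j6 0.49
turn first [-0.03  0.02 -0.01] then shift [ 0.02  0.49 -0.3 ] | shift now [ 0.02  0.49 -0.3 ]
```

Request:
move_arm --commands '[{"fingers": 0, "tx": 0, "ty": 0.15, "tz": 0, "rx": 0, "ry": 0, "rz": 0}, {"fingers": 0, "tx": 0, "ty": 0.1, "tz": 0, "rx": 0, "ry": 0, "rz": 0}, {"fingers": 0, "tx": 0, "ty": 0, "tz": 0, "rx": 0, "ry": 0, "rz": 0}, {"fingers": 0, "tx": 0, "ty": 0, "tz": 0, "rx": 0, "ry": 0, "rz": 0}]'

```text
time_s: 62.32
tool_pos: [0.4417, 0.1048, 0.1127]
tcp_rot: [-2.528, -1.864, 0.006]
wrist_force: [0.1, 0.3, -0.6]
gripper_width: 0.003
finger_force: 0.0
```

Request:
move_arm --commands '[{"fingers": 0, "tx": 0, "ty": 0.1, "tz": 0, "rx": 0, "ry": 0, "rz": 0}, {"fingers": 0, "tx": 0, "ty": 0, "tz": 0, "rx": 0, "ry": 0, "rz": 0}, {"fingers": 0, "tx": 0, "ty": 0, "tz": 0, "rx": 0, "ry": 0, "rz": 0}]'

```text
time_s: 62.57
tool_pos: [0.4446, 0.104, 0.1128]
tcp_rot: [-2.528, -1.864, 0.006]
wrist_force: [0.2, 0.4, -1.5]
gripper_width: 0.005
finger_force: 0.0
```

```bash
python3 ball.py
```

```text
[[352 173   7   4  17]] [[354.8824 174.1765]]
(np.float64(0.003342401674714174), np.float64(1.02), array([0.4745, 0.0947, 0.1364]))
t 62.6 TCP [0.4446 0.104  0.1128] grip 0.7 j6 0.48
turn first [-0.03  0.02 -0.  ] then shift [ 0.02  0.15 -0.31] | shift now [ 0.02  0.15 -0.31]
```

Request:
move_arm --commands '[{"fingers": 0, "tx": 0, "ty": 0.1, "tz": 0, "rx": 0, "ry": 0, "rz": 0}, {"fingers": 0, "tx": 0, "ty": 0, "tz": 0, "rx": 0, "ry": 0, "rz": 0}, {"fingers": 0, "tx": 0, "ty": 0, "tz": 0, "rx": 0, "ry": 0, "rz": 0}]'

```text
time_s: 62.87
tool_pos: [0.4475, 0.1031, 0.1128]
tcp_rot: [-2.528, -1.864, 0.006]
wrist_force: [-0.3, -0.8, 0.3]
gripper_width: 0.007
finger_force: 0.1
```

Request:
move_arm --commands '[{"fingers": 0, "tx": 0, "ty": 0.1, "tz": 0, "rx": 0, "ry": 0, "rz": 0}, {"fingers": 0, "tx": 0, "ty": 0, "tz": 0, "rx": 0, "ry": 0, "rz": 0}, {"fingers": 0, "tx": 0, "ty": 0, "tz": 0, "rx": 0, "ry": 0, "rz": 0}]'

```text
time_s: 63.12
tool_pos: [0.4495, 0.1023, 0.1125]
tcp_rot: [-2.527, -1.863, 0.008]
wrist_force: [-3.1, 1.4, 0.6]
gripper_width: 0.007
finger_force: 1.7
```

```bash
python3 ball.py
```

```text
[[351 174   7   4  13]] [[354.     175.3077]]
(np.float64(0.002412861221059759), np.float64(1.08), array([0.4784, 0.0935, 0.1339]))
t 63.2 TCP [0.4495 0.1023 0.1125] grip 0.1 j6 0.47
turn first [-0.04  0.03 -0.  ] then shift [ 0.02 -0.02 -0.32] | shift now [ 0.02 -0.02 -0.32]
```

Resistance is starting, which is the end stop. One more small push, then back off, rise and measure.

Request:
move_arm --commands '[{"fingers": 0, "tx": 0, "ty": 0.1, "tz": 0, "rx": 0, "ry": 0, "rz": 0}, {"fingers": 0, "tx": 0, "ty": 0, "tz": 0, "rx": 0, "ry": 0, "rz": 0}]'

```text
time_s: 63.33
tool_pos: [0.4499, 0.1021, 0.1121]
tcp_rot: [-2.524, -1.859, 0.014]
wrist_force: [-11.2, 4.7, 6.8]
gripper_width: 0.006
finger_force: 6.5
```

Request:
move_arm --commands '[{"fingers": 0, "tx": 0, "ty": -0.4, "tz": 0, "rx": 0, "ry": 0, "rz": 0}, {"fingers": 0, "tx": 0, "ty": -0.5, "tz": 0, "rx": 0, "ry": 0, "rz": 0}, {"fingers": 0, "tx": 0, "ty": 0, "tz": -0.8, "rx": 0, "ry": 0, "rz": 0}, {"fingers": 0, "tx": 0, "ty": 0, "tz": -0.9, "rx": 0, "ry": 0, "rz": 0}, {"fingers": 0, "tx": 0, "ty": 0, "tz": -0.9, "rx": 0, "ry": 0, "rz": 0}, {"fingers": 0, "tx": 0, "ty": 0, "tz": -0.9, "rx": 0, "ry": 0, "rz": 0}, {"fingers": 0, "tx": 0, "ty": 0, "tz": -0.9, "rx": 0, "ry": 0, "rz": 0}]'

```text
time_s: 63.92
tool_pos: [0.4281, 0.1093, 0.2465]
tcp_rot: [2.528, 1.864, -0.003]
wrist_force: [0.4, 0.2, 0.5]
gripper_width: 0.002
finger_force: 0.0
```

```bash
python3 ball.py; python3 -c "
from h import *
s=cv2.imread('pics/s14.png'); cv2.imwrite('pics/v14.png',cv2.resize(s[115:295,200:465],None,fx=3,fy=3,interpolation=2))"
```

```text
[[351 170   7   8  40]] [[354.4  173.35]]
(np.float64(0.000695700509512394), np.float64(1.0), array([0.4731, 0.0952, 0.1372]))
t 64.0 TCP [0.4315 0.11   0.2527] grip 0.7 j6 0.5
turn first [ 0.08 -0.03 -0.  ] then shift [-0.04  0.63  4.36] | shift now [-0.06  0.59  4.36]
```

View pics/v14.png

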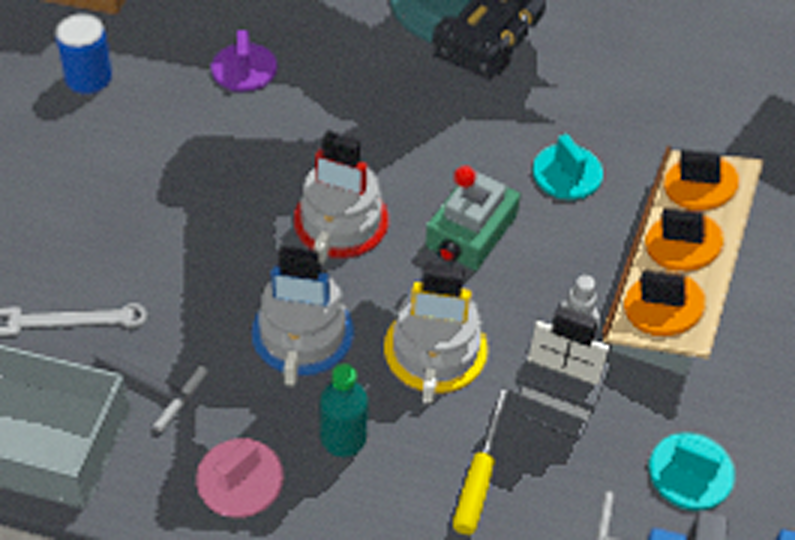

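The picture shows the lever fully forward (465,177, about 1.0 rad), the mirrors seated, the caps on the rack, the target on its rail and the bystanders unmoved. I'm handing in.

```bash
python3 -c "
from plant import bot
print(bot.sign_off())"
```

```text
the job is handed in; nothing more can be done
None
```

The job is handed in after about 64 s: the three caps lie flat on the rack, all three mirrors are seated with their glass towards the tabs, the target stands on its rail, and the lever was pushed over last, to its stop (about 1.0 rad), on a second push after the first slipped past the ball at 0.76 rad.

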